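Fetch the crate of cold plates and rack them

ROBOT

A 6-joint arm with a two-finger parallel gripper is mounted at the origin on the work surface. World frame = base frame: x ahead of the robot, y to its left, z up, the work surface at z = 0. Lengths are in m, angles in rad, forces in N, time in s.
With the tool pointing down it reaches from about 0.275 to 0.975 m from the base axis. Payload 8.4 kg.
Tool frame: the origin (TCP) lies midway between the tips of the shut fingers; the grasp point (between the pads) lies 19 mm behind it; y points along the fingers, x is the direction in which the jaws open and shut, and the axes are right-handed (so a half turn about y gives the same grasp; the last joint's range is limited). The gripper opens to 92 mm and grips with 3 to 60 N. Pads are 20 mm wide; open, the fingers measure 128 mm over their backs; the gripper's body (75 mm by 189 mm) begins 69 mm behind the grasp point.
Start: joints at [1.229, 0.353, 1.633, -0, 1.155, -0.002], TCP at [0.208, 0.589, 0.215] pointing down, gripper open.
Joint ranges: [-2.63, 2.63], [-0.92, 2.1], [0.06, 2.66], [-1.3, 4.44], [0, 2.69], [-3.02, 3.02]. Speed limits (rad/s): [2.22, 2.22, 2.79, 3.14, 3.14, 3.14].

INTERFACE

Orientations are given as a rotation vector (axis times angle).
In Python, from bench import env, viewer gives the robot as it stands. The module is installed in compiled form; this text tells all that it offers.
- The arm moves only by the tool jog_arm, never from a script. Its argument "series" is a list of rows, each a list of 3 entries, a list of its own where there are three numbers: the closure, from 0 (fully open) to 1 (shut), then the shift along the tool's x, y, z in cm, then the turn about the tool's y in degrees. A call has 1 to 12 rows; each row shifts and turns the pose as measured when the row begins, along the tool's axes as they then stand; what a row does not reach is not made up. A row lasts 1/10 s, in which the tool goes at most 50 mm and 8.59 degrees, less where a joint would pass 70% of its speed; a pose out of reach is approached as far as the arm can. A call with a gripper value outside its range is refused whole. The fingers move at their own pace and stop on an object; "newtons" is the grip in N (left out, the last holds). Time passes only in rows, so rows that do not move let the fingers close. It gives the time, the measured TCP pose, the force and the opening at its end, in the units of the state.
- env.state(): the state, without advancing time (a new reading comes with each control period).
- viewer.capture(name): name is "side" or "top"; returns (picture, depth): 420x560x3 uint8, red, green, blue; 420x560 float32, m along the optical axis (not along the pixel's ray), 0 where there is no reading.
- viewer.calibration(name): a dict with "intrinsics" (3x3 intrinsics, pixels), "position" and "orientation" of the camera in the world. Camera axes: x right, y down, z forward; pixel columns grow to the right and rows downward; lengths in m; the calibration is good to about 2 mm. A picture is of the moment at which its call begins. calibration takes no time and is no camera call.
- env.hand_in(): hands the job in, once; it reports no verdict.
Trained networks look in the newest picture that a camera, given by its name, has taken for a name from the list of things; names that differ only in an ending like _2 or _b are one class to them, and where a whole thing is asked for, a point or a joint stands for the part that bears it (a point fixed in the world has none). Each returns a list of dicts, best first, with "conf" (0 to 1); they miss things now and then, are a little off and sometimes report something else, mostly with a low value. They report only what shows in the picture. A call takes as long as a camera call. They do not tell look-alikes from the thing itself.
- viewer.outline_of(camera, label): "region" (420x560 bool, what is visible of it) and "bbox" ([centre column, centre row, width, height] in pixels, round what is visible of it).
- viewer.pinpoint(camera, label): "pixel" ([column, row] in pixels: a listed point, or the origin of a listed thing).
The state is a dict: "time_s": time; "joint_positions": joint angles; "dq": joint speeds; "joint_efforts": joint torques, N m; "ee_pos": TCP position; "eef_rot": TCP orientation; "contact_force": force on the tool from outside, world axes, zero at the start; "ft_torque": the same for the moment, N m; "finger_gap": finger opening in m.
Only numpy, scipy, OpenCV 4.12 (cv2) and the standard library are available. Lean on these libraries where they do the work, as an engineer would, in place of code of your own. Each camera call takes 0.05 s, during which the arm holds its last target.

TASK

The crate of cold plates stands too far back, on the rear bench: take the pull hook from its rest, catch it behind the crate's near wall and drag the crate towards you until it stands wholly on the front steel worktop, without touching the crate with the gripper until it has come forward. Put the hook back on its rest, level in both notches, and stand every plate from the crate upright and fully down in a free slot of the slotted rack, one to a slot and centred along it. Leave the plate that is already in the rack where it is, and everything else on the table undisturbed.

Things in the scene. Friction and masses are not known exactly. Their poses are not given: they have to be found in the camera images.
- crate: open grey plastic crate, 150 mm (x) by 214 mm (y), 75 mm high, 0.45 kg empty, free to slide; origin at the centre of its underside, z up, its near wall at -x (towards the robot). Walls 4 mm, floor 5 mm thick. Four dividers 4 mm thick, 65 mm high, along x, make five bays centred at y = -84, -42, 0, 42, 84 mm; the plates stand about 18 mm behind its centre (x = +18 mm).
- crate_gap (a point): point in the crate's frame at x = -51, y = 0, z = 40 mm: the middle of the free gap between the near wall (inner face at x = -71 mm) and the plates and dividers (from about x = -32 mm), where a hook fits; the gap is as long as the wall. Same axes as the crate.
- seam (a point): point on the dark seam across the table (along y, at world x = 0.705) between the grey rear bench, beyond it, and the bare steel front worktop, on the robot's side; both are level, z = 0. The crate is wholly on the front worktop when its origin is nearer than x = 0.63.
- hook: pull hook, level on its rest: black handle 110 mm long (x), 22 mm wide (y), 26 mm high (z); an 8 mm steel rod runs forward from its +x end on the handle's centre line to x = 135 mm, then bends straight down (-z), ending 60 mm below the centre line. Origin at the handle's centre; 0.22 kg, balanced about 10 mm ahead of the origin. To be gripped across the handle's width.
- hook_tip (a point): lowest point of the hook's down-turned end (in the hook's frame x = 135, y = 0, z = -60 mm)
- rest: fixed steel rest; origin at the centre of its foot, right below the handle's centre of the hook at home, x along the hook. Two 6 mm uprights with flared notches: at x = -42 mm for the handle (27 mm wide, bottom 72 mm high), at x = 95 mm for the rod (13 mm wide, bottom 81 mm high); cheeks rise 25 mm higher. Hook origin at home: 85 mm up. Rest and rack stand on opposite sides, either way round.
- rack: fixed steel rack with six slots along its x, 120 mm long, open at the ends, centred at y = -105, -63, -21, 21, 63, 105 mm; origin at the centre of its underside, z up. Each slot is 18 mm wide, floor 8 mm above the origin, straight walls up to 44 mm, then lips flared to about 34 mm wide at 53 mm. A plate at home has its centre 68 mm above the rack's origin.
- plate1_c (a point): cold plate, a rigid white plastic slab 100 mm long (x), 14 mm thick (y), 120 mm tall (z, up when straight), 0.15 kg; the point is its centre, 60 mm above its lower edge. At the start in a bay of the crate, length along the crate's x, leaning about 0.25 rad, top towards the crate's +y, against a divider or side wall. 3 to 5 of plate1 to plate5 are there, the rest absent.
- plate2_c (a point): cold plate, a rigid white plastic slab 100 mm long (x), 14 mm thick (y), 120 mm tall (z, up when straight), 0.15 kg; the point is its centre, 60 mm above its lower edge. At the start in a bay of the crate, length along the crate's x, leaning about 0.25 rad, top towards the crate's +y, against a divider or side wall. 3 to 5 of plate1 to plate5 are there, the rest absent.
- plate3_c (a point): cold plate, a rigid white plastic slab 100 mm long (x), 14 mm thick (y), 120 mm tall (z, up when straight), 0.15 kg; the point is its centre, 60 mm above its lower edge. At the start in a bay of the crate, length along the crate's x, leaning about 0.25 rad, top towards the crate's +y, against a divider or side wall. 3 to 5 of plate1 to plate5 are there, the rest absent.
- plate4_c (a point): cold plate, a rigid white plastic slab 100 mm long (x), 14 mm thick (y), 120 mm tall (z, up when straight), 0.15 kg; the point is its centre, 60 mm above its lower edge. At the start in a bay of the crate, length along the crate's x, leaning about 0.25 rad, top towards the crate's +y, against a divider or side wall. 3 to 5 of plate1 to plate5 are there, the rest absent.
- plate5_c (a point): cold plate, a rigid white plastic slab 100 mm long (x), 14 mm thick (y), 120 mm tall (z, up when straight), 0.15 kg; the point is its centre, 60 mm above its lower edge. At the start in a bay of the crate, length along the crate's x, leaning about 0.25 rad, top towards the crate's +y, against a divider or side wall. 3 to 5 of plate1 to plate5 are there, the rest absent.
- kept1_c (a point): cold plate, a rigid white plastic slab 100 mm long (x), 14 mm thick (y), 120 mm tall (z, up when straight), 0.15 kg; the point is its centre, 60 mm above its lower edge. It already stands in the rack, in the slot at y = -63 mm, and stays there; exactly one of kept1 and kept2 is there, the other absent.
- kept2_c (a point): cold plate, a rigid white plastic slab 100 mm long (x), 14 mm thick (y), 120 mm tall (z, up when straight), 0.15 kg; the point is its centre, 60 mm above its lower edge. It already stands in the rack, in the slot at y = +63 mm, and stays there; exactly one of kept1 and kept2 is there, the other absent.
- spoon: bystander, not to be disturbed: steel serving spoon lying flat in front of the robot, 200 mm long; origin at the centre of its underside
- tub: bystander, not to be disturbed: clear round tub with white lid, 90 mm across, 79 mm high; origin at the centre of its underside
- lemon_box: bystander, not to be disturbed: low open carton of lemons, 130 x 120 mm, 55 mm high; origin at the centre of its underside
Things that resemble listed ones, but are neither listed nor needed, are in the scene too. What is shaped like the hook but blue or green is not meant.

How it is judged:
On the way, in this order (a step that is already met when the one before it is completed fails the run):
1. the hook, its tip down behind the crate's near wall, has dragged the crate more than 60 mm (contact force between hook and crate above 0.5 N and distance of crate from where it was at the start of the episode above 0.06 m and x of hook_tip in the frame of crate above -0.074 m and z of hook_tip in the frame of crate below 0.07 m), for 0.05 s.
2. the crate stands wholly on the front worktop (its middle nearer than x = 0.63), upright and still (world x of crate below 0.63 m and angle between crate's own z axis and vertical below 0.1 rad and linear speed of crate below 0.02 m/s), for 0.2 s.
At the end, for the whole second after the job is handed in: Every plate stands in a rack slot: within 11 mm across, 25 mm along, 7 mm of full depth, 0.15 rad of upright. Hook at rest in both notches (20 mm along, 8 mm across and in height, 0.12 rad). Crate upright, its middle nearer than x = 0.69. All still (x of plate1_c in the frame of rack between -0.025 and 0.025 m and z of plate1_c in the frame of rack between 0.06 and 0.075 m and angle between each of plate1_c, plate2_c, plate3_c, plate4_c, plate5_c, kept1_c, kept2_c, hook's own z axis and vertical below 0.15 rad and linear speed of each of plate1, plate2, plate3, plate4, plate5, kept1, kept2, hook below 0.02 m/s and (y of plate1_c in the frame of rack between -0.116 and -0.094 m or y of plate1_c in the frame of rack between -0.074 and -0.052 m or y of plate1_c in the frame of rack between -0.032 and -0.01 m or y of plate1_c in the frame of rack between 0.01 and 0.032 m or y of plate1_c in the frame of rack between 0.052 and 0.074 m or y of plate1_c in the frame of rack between 0.094 and 0.116 m) and x of plate2_c in the frame of rack between -0.025 and 0.025 m and z of plate2_c in the frame of rack between 0.06 and 0.075 m and (y of plate2_c in the frame of rack between -0.116 and -0.094 m or y of plate2_c in the frame of rack between -0.074 and -0.052 m or y of plate2_c in the frame of rack between -0.032 and -0.01 m or y of plate2_c in the frame of rack between 0.01 and 0.032 m or y of plate2_c in the frame of rack between 0.052 and 0.074 m or y of plate2_c in the frame of rack between 0.094 and 0.116 m) and x of plate3_c in the frame of rack between -0.025 and 0.025 m and z of plate3_c in the frame of rack between 0.06 and 0.075 m and (y of plate3_c in the frame of rack between -0.116 and -0.094 m or y of plate3_c in the frame of rack between -0.074 and -0.052 m or y of plate3_c in the frame of rack between -0.032 and -0.01 m or y of plate3_c in the frame of rack between 0.01 and 0.032 m or y of plate3_c in the frame of rack between 0.052 and 0.074 m or y of plate3_c in the frame of rack between 0.094 and 0.116 m) and x of plate4_c in the frame of rack between -0.025 and 0.025 m and z of plate4_c in the frame of rack between 0.06 and 0.075 m and (y of plate4_c in the frame of rack between -0.116 and -0.094 m or y of plate4_c in the frame of rack between -0.074 and -0.052 m or y of plate4_c in the frame of rack between -0.032 and -0.01 m or y of plate4_c in the frame of rack between 0.01 and 0.032 m or y of plate4_c in the frame of rack between 0.052 and 0.074 m or y of plate4_c in the frame of rack between 0.094 and 0.116 m) and x of plate5_c in the frame of rack between -0.025 and 0.025 m and z of plate5_c in the frame of rack between 0.06 and 0.075 m and (y of plate5_c in the frame of rack between -0.116 and -0.094 m or y of plate5_c in the frame of rack between -0.074 and -0.052 m or y of plate5_c in the frame of rack between -0.032 and -0.01 m or y of plate5_c in the frame of rack between 0.01 and 0.032 m or y of plate5_c in the frame of rack between 0.052 and 0.074 m or y of plate5_c in the frame of rack between 0.094 and 0.116 m) and x of kept1_c in the frame of rack between -0.025 and 0.025 m and z of kept1_c in the frame of rack between 0.06 and 0.075 m and (y of kept1_c in the frame of rack between -0.116 and -0.094 m or y of kept1_c in the frame of rack between -0.074 and -0.052 m or y of kept1_c in the frame of rack between -0.032 and -0.01 m or y of kept1_c in the frame of rack between 0.01 and 0.032 m or y of kept1_c in the frame of rack between 0.052 and 0.074 m or y of kept1_c in the frame of rack between 0.094 and 0.116 m) and x of kept2_c in the frame of rack between -0.025 and 0.025 m and z of kept2_c in the frame of rack between 0.06 and 0.075 m and (y of kept2_c in the frame of rack between -0.116 and -0.094 m or y of kept2_c in the frame of rack between -0.074 and -0.052 m or y of kept2_c in the frame of rack between -0.032 and -0.01 m or y of kept2_c in the frame of rack between 0.01 and 0.032 m or y of kept2_c in the frame of rack between 0.052 and 0.074 m or y of kept2_c in the frame of rack between 0.094 and 0.116 m) and world x of crate below 0.69 m and angle between crate's own z axis and vertical below 0.1 rad and x of hook in the frame of rest between -0.02 and 0.02 m and y of hook in the frame of rest between -0.008 and 0.008 m and z of hook in the frame of rest between 0.077 and 0.093 m and angle between the x axis of hook and the x axis of rest, either way round below 0.12 rad); the robot touches nothing.
It fails at once if the gripper touches the crate while its middle is still beyond x = 0.70 (not yet dragged forward) (world x of crate above 0.7 m and contact force between any of the fingers, the arm and crate above 2 N).
It fails at once if a bystander is moved more than 40 mm or tipped (distance of any of spoon, tub, lemon_box from where it was at the start of the episode above 0.04 m or angle between any of spoon, tub, lemon_box's own z axis and vertical above 0.3 rad).
It fails at once if the plate that was already in the rack is taken out or moved more than 25 mm (distance of any of kept1_c, kept2_c from where it was at the start of the episode above 0.025 m).
Of plate1, plate2, plate3, plate4, plate5 only 3 to 5 are there at a start; the rules pass over those that are not, and their reading is None.
Of kept1, kept2 only 1 to 1 are there at a start; the rules pass over those that are not, and their reading is None.
At some moment in a run one of crate may be knocked a few centimetres aside while the robot is not near it.
It also fails if it takes over 210 s, if anything falls off the work surface, if the arm or the gripper's body presses on something with over 40 N, if the wrist force passes 120 N, or if a joint passes its speed limit or range.

## Working session

There is one attempt and no reset: what is moved stays moved. The work goes in short steps, Python scripts to look and compute and a tool call to move; the robot and the scene stay as the last step left them, time stands still between calls to the robot, and variables do not carry over. Pictures are saved under pics/ and viewed, and the job is handed in when it is done.

Besides the shell and the picture viewer there is one more tool, called in YAML: its name, and indented under it one key for each argument. jog_arm: Moves the arm, as the interface text tells. Its arguments: {"type":"object","properties":{"series":{"type":"array"},"newtons":{"type":"number"}},"required":["series"]}

```bash
mkdir -p pics; ls
cat > h.py <<'E'
import numpy as np, cv2
from bench import env, viewer
from scipy.spatial.transform import Rotation as R
def cal(n):
    c=viewer.calibration(n); K=np.array(c["intrinsics"]); p=np.array(c["position"]); o=np.array(c["orientation"])
    Rm=o if o.shape==(3,3) else R.from_rotvec(o).as_matrix()
    return K,p,Rm
def world(n,depth):
    K,p,Rm=cal(n); h,w=depth.shape
    u,v=np.meshgrid(np.arange(w),np.arange(h))
    d=np.stack([(u-K[0,2])/K[0,0]*depth,(v-K[1,2])/K[1,1]*depth,depth],-1)
    W=d@Rm.T+p; W[depth<=0]=np.nan
    return W
def ray(n,px,z):
    K,p,Rm=cal(n); d=Rm@np.array([(px[0]-K[0,2])/K[0,0],(px[1]-K[1,2])/K[1,1],1.])
    return p+d*(z-p[2])/d[2]
def proj(n,P):
    K,p,Rm=cal(n); c=(np.asarray(P)-p)@Rm; return (K[0,0]*c[...,0]/c[...,2]+K[0,2],K[1,1]*c[...,1]/c[...,2]+K[1,2])
def save(name,img): cv2.imwrite("pics/"+name,img[:,:,::-1])
E
python3 - <<'E'
from h import *
print(env.state())
for n in ("side","top"):
    print(n,viewer.calibration(n))
    im,d=viewer.capture(n); save(f"a_{n}.png",im); np.save(f"d_{n}.npy",d)
E
```

```text
pics
{'time_s': 0.0, 'joint_positions': array([ 1.22859970e+00,  3.53602618e-01,  1.63414421e+00,  1.01788925e-05,
        1.15518281e+00, -2.39921156e-03]), 'dq': array([ 0.00059552, -0.00113525, -0.0003694 , -0.00171771,  0.00059049,
        0.00292788]), 'joint_efforts': array([ 4.29803913e-04, -5.93833816e+01, -3.34219909e+01,  6.97144959e-02,
        2.31854181e-02, -9.99088411e-05]), 'ee_pos': array([0.20814009, 0.58879816, 0.21388781]), 'eef_rot': array([-1.35179027, -0.95454106,  0.95635947]), 'contact_force': array([ 0.6415962 , -0.26470448,  0.14960435]), 'ft_torque': array([ 0.02998114, -0.0164113 , -0.04852957]), 'finger_gap': 0.09196237661003602}
side {'intrinsics': array([[514.75792434,   0.        , 282.19875553],
       [  0.        , 514.75792434, 206.49858043],
       [  0.        ,   0.        ,   1.        ]]), 'position': array([-0.31446781, -0.99398917,  0.88360966]), 'orientation': array([-2.00780024,  0.73182206, -0.44581295])}
top {'intrinsics': array([[477.23282477,   0.        , 280.0750394 ],
       [  0.        , 477.23282477, 205.55841989],
       [  0.        ,   0.        ,   1.        ]]), 'position': array([0.4787516 , 0.04042065, 1.45469616]), 'orientation': array([-2.22169666,  2.1653092 , -0.09535485])}
```

View pics/a_side.png

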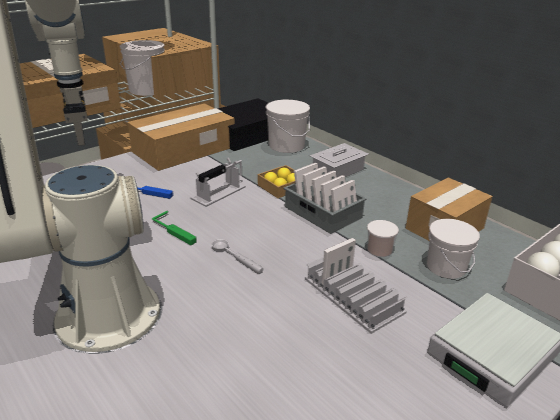

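View pics/a_top.png

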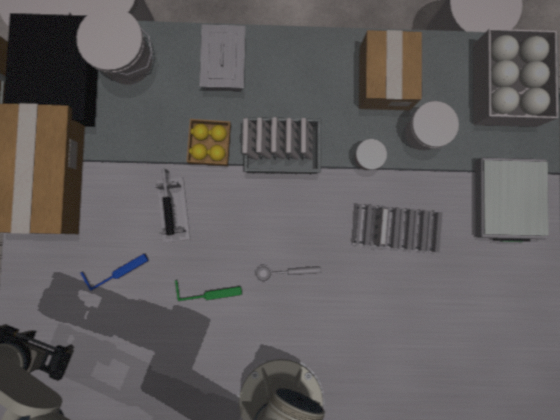

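Run:
```python
from h import *
s=env.state(); print(R.from_rotvec(s['eef_rot']).as_matrix().round(3))
d=np.load("d_top.npy"); W=world("top",d)
viewer.capture("top"); 
for l in ["crate","hook","rest","rack","plate1_c","kept1_c","hook_tip","crate_gap","seam","tub","lemon_box","spoon"]:
    r=viewer.pinpoint("top",l)
    for q in r[:6]:
        c,rw=q["pixel"]; print(l,round(q["conf"],2),np.round(q["pixel"],1),W[int(rw+.5),int(c+.5)].round(3))
```

```text
[[ 0.333 -0.    -0.943]
 [ 0.943 -0.001  0.333]
 [-0.001 -1.    -0.   ]]
crate 0.81 [283.3 149.4] [0.749 0.013 0.036]
crate 0.36 [250.9 139.5] [0.763 0.108 0.09 ]
hook 0.91 [170.2 216.9] [0.534 0.33  0.098]
hook 0.56 [131.2 267.2] [0.385 0.455 0.022]
hook 0.29 [291.7 143.2] [ 0.753 -0.01   0.11 ]
rest 0.44 [282.8 153.9] [0.735 0.013 0.033]
rest 0.43 [280.  137.9] [0.773 0.024 0.079]
rack 0.85 [394.9 227.1] [ 0.523 -0.324  0.046]
hook_tip 0.96 [177.9 280.6] [0.346 0.318 0.007]
hook_tip 0.59 [168.  173.8] [0.669 0.362 0.003]
hook_tip 0.55 [ 82.8 271.5] [0.366 0.603 0.003]
crate_gap 0.68 [278.5 159.7] [0.722 0.024 0.001]
seam 0.76 [289.2 165.6] [ 0.702 -0.007  0.012]
seam 0.16 [266.1 137. ] [0.776 0.065 0.076]
tub 0.74 [366.7 155.6] [ 0.727 -0.231  0.08 ]
tub 0.55 [264.3 143.5] [0.752 0.07  0.093]
lemon_box 0.73 [207.2 145.7] [0.758 0.246 0.004]
spoon 0.8 [287.1 270.4] [ 0.386 -0.009 -0.004]
spoon 0.37 [282.  161.5] [0.715 0.015 0.006]
```

Run:
```python
from h import *
im=cv2.imread("pics/a_top.png")
a=im[105:185,180:330]; b=im[160:250,150:200]; c=im[195:260,345:450]
cv2.imwrite("pics/z1.png",cv2.resize(a,None,fx=5,fy=5,interpolation=cv2.INTER_CUBIC))
cv2.imwrite("pics/z2.png",np.hstack([cv2.resize(b,(300,540),interpolation=cv2.INTER_CUBIC), cv2.resize(c,(500,540),interpolation=cv2.INTER_CUBIC)]))
```

```text
(no output)
```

View pics/z1.png

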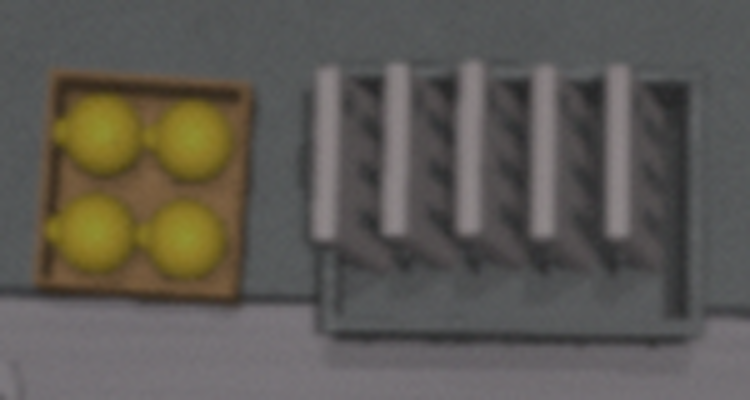

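View pics/z2.png

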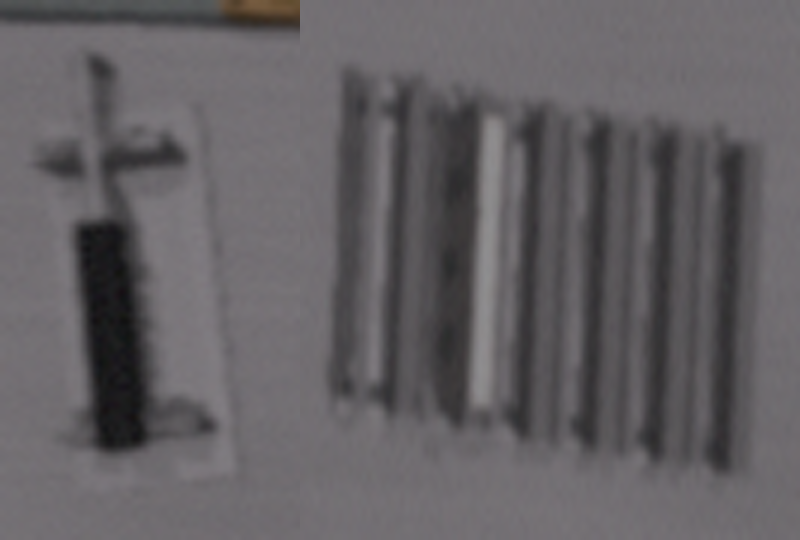

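```bash
cat > m.py <<'E'
from h import *
def grab(n="top"):
    im,d=viewer.capture(n); return im,world(n,d)
def rect(P):
    r=cv2.minAreaRect(P[:,:2].astype(np.float32)); return r
def crate(W,box=(0.5,0.9,-0.16,0.2),verbose=True):
    # rim: z 0.068..0.082
    x,y,z=W[...,0],W[...,1],W[...,2]
    m=(z>0.06)&(z<0.085)&(x>box[0])&(x<box[1])&(y>box[2])&(y<box[3])
    return m
E
python3 - <<'E'
from m import *
im,W=grab()
x,y,z=W[...,0],W[...,1],W[...,2]
def reg(x0,x1,y0,y1,z0,z1): return (x>x0)&(x<x1)&(y>y0)&(y<y1)&(z>z0)&(z<z1)
# table height noise
for b in [(0.3,0.34,-.3,-.1),(0.6,.64,-.1,.1)]:
    m=reg(*b,-.05,.05); print("table",np.nanmedian(z[m]),z[m].std())
m=reg(.4,.75,.25,.45,.07,.13); P=W[m]; print("hook all",len(P)); print(rect(P))
g=im.astype(int).sum(-1)
mb=m&(g<120); P=W[mb]; print("black",len(P),np.median(P,0),rect(P))
for lo,hi in [(.03,.065),(.09,.16)]:
    m=reg(.40,.65,-.5,-.15,lo,hi); P=W[m]; print("rack",lo,len(P),np.median(P,0) if len(P) else 0,rect(P) if len(P) else 0)
m=reg(.6,.9,-.12,.17,.055,.085); P=W[m]; print("crate rim",len(P),rect(P))
m=reg(.6,.9,-.12,.17,.10,.16); P=W[m]; print("plates",len(P),np.median(P,0))
n,lab,st,ce=cv2.connectedComponentsWithStats(m.astype(np.uint8))
for i in range(1,n):
    if st[i,4]>15:
        Q=W[lab==i]; print(st[i,4],np.median(Q,0).round(4),rect(Q))
print(np.round(z[118:178:3,282:284].T,3))
E
```

```text
table -0.00046697300042319867 0.003061699969264682
table -0.0005727923134202229 0.003100755262196683
hook all 528
((0.5799785256385803, 0.34188562631607056), (0.19257846474647522, 0.06315562129020691), 8.821828842163086)
black 267 [0.53680259 0.33507516 0.09719278] ((0.5379263162612915, 0.33594709634780884), (0.10447265207767487, 0.020948221907019615), 7.882317543029785)
rack 0.03 1881 [ 0.52072921 -0.34387968  0.0480664 ] ((0.5215077996253967, -0.33650869131088257), (0.2500465512275696, 0.11996462941169739), 85.93112182617188)
rack 0.09 274 [ 0.52278179 -0.26887987  0.12510642] ((0.5234405994415283, -0.2722921073436737), (0.01540430262684822, 0.09798496961593628), 85.43724822998047)
crate rim 1107 ((0.7564632296562195, 0.016489028930664062), (0.16220766305923462, 0.2222704291343689), 0.8084776401519775)
plates 1174 [0.77251985 0.04183517 0.12100174]
247 [0.7736 0.0812 0.1209] ((0.7731435894966125, 0.07990550249814987), (0.10078491270542145, 0.01962173916399479), 1.6947675943374634)
238 [0.775  0.0391 0.121 ] ((0.7747676968574524, 0.03860701620578766), (0.10119187831878662, 0.017288468778133392), 1.4683579206466675)
256 [0.7691 0.1198 0.1204] ((0.7695371508598328, 0.11964518576860428), (0.1004033088684082, 0.01932714879512787), 1.6704933643341064)
218 [ 0.7736 -0.0028  0.121 ] ((0.7735777497291565, -0.004196379333734512), (0.09988456964492798, 0.018091890960931778), 1.3910826444625854)
215 [ 0.7724 -0.0444  0.1213] ((0.7744001150131226, -0.044309962540864944), (0.09907300025224686, 0.018518632277846336), 1.137100100517273)
[[ 0.073  0.069  0.053  0.059  0.056  0.052  0.057  0.055  0.057  0.053
   0.049  0.057  0.05   0.034  0.004  0.004  0.01   0.078  0.044 -0.003]
 [ 0.078  0.065  0.039  0.042  0.043  0.044  0.044  0.039  0.043  0.044
   0.041  0.038  0.036  0.031  0.002  0.004  0.001  0.071  0.02  -0.001]]
```

```bash
cat > p.py <<'E'
from h import *
import sys
def yaw_now(s):
    M=R.from_rotvec(s['eef_rot']).as_matrix(); return np.degrees(np.arctan2(M[1,0],M[0,0]))
def plan(target,yaw,n,clos,s=None):
    "target xyz of TCP (m), yaw deg of tool x axis in world"
    s=s or env.state(); p=np.array(s['ee_pos']); y0=yaw_now(s)
    dy=(yaw-y0+180)%360-180
    rows=[]; 
    for i in range(n):
        a=np.radians(y0+dy*i/n); d=(np.array(target)-p)/n*100
        tx=np.array([np.cos(a),np.sin(a),0]); tz=np.cross(tx,[0,0,-1])
        rows.append([clos,[round(float(d@tx),2),round(float(-d[2]),2),round(float(d@tz),2)],round(float(-dy/n),2)])
    print("from",p.round(4),"yaw",round(y0,2),"step mm",round(float(np.linalg.norm(np.array(target)-p)/n*1000),1),"turn/row",round(dy/n,2))
    print(str(rows).replace("], -","], -"))
if __name__=="__main__":
    a=[float(v) for v in sys.argv[1:]]; plan(a[:3],a[3],int(a[4]),a[5])
E
python3 - <<'E'
from m import *
im,W=grab()
x,y,z=W[...,0],W[...,1],W[...,2]
def reg(x0,x1,y0,y1,z0,z1): return (x>x0)&(x<x1)&(y>y0)&(y<y1)&(z>z0)&(z<z1)
g=im.astype(int).sum(-1)
m=reg(.40,.75,.25,.45,.05,.13)
# along-hook profile: use handle axis bins
c=np.array([.538,.336]); a=np.radians(8); u=np.array([np.cos(a),np.sin(a)]); v=np.array([-u[1],u[0]])
P=W[m]; G=g[m]; s=(P[:,:2]-c)@u; t=(P[:,:2]-c)@v
for lo in np.arange(-.07,.16,.01):
    k=(s>lo)&(s<lo+.01)
    if k.sum(): print(round(lo*1e3),k.sum(),(np.array([t[k].min(),np.median(t[k]),t[k].max(),np.median(P[k,2])])*1e3).round(1),int(np.median(G[k])))
E
python3 p.py 0.548 0.337 0.22 98 12 0
```

```text
-60 14 [-9.6 -3.4 12.3 96.1] 135
-50 68 [-31.1  -2.7  31.2  94.6] 199
-40 32 [-11.   -3.7   9.4  97.4] 91
-30 32 [-10.1   1.5  13.   96.8] 85
-20 33 [-10.3  -1.8  10.6  96.6] 81
-10 31 [-10.2  -0.9  10.8  97.4] 84
0 32 [-11.   -2.4  11.7  98. ] 80
10 31 [-9.7  1.2 11.  96.5] 86
20 33 [-10.5  -2.2  12.5  97.5] 84
30 31 [-10.6   1.1  11.2  98.4] 81
40 31 [-10.   -2.1  10.2  97.3] 84
50 24 [-9.2  1.1  7.9 94. ] 181
60 9 [-1.5  1.1  4.8 86.5] 331
70 10 [-1.9  0.5  3.9 86.5] 282
80 59 [-31.    2.3  32.2  78.8] 228
90 46 [-29.9   0.   32.2  89.2] 288
100 10 [-2.3  0.4  6.2 88.8] 291
110 10 [-1.7  1.2  5.9 88.6] 321
120 11 [-1.9  0.8  4.5 88. ] 307
130 14 [-2.9 -0.1  3.7 79.5] 227
150 4 [-102.7  -99.6  -70.5   50.2] 219
from [0.2083 0.5893 0.2146] yaw 70.53 step mm 35.3 turn/row 2.29
[[0.0, [-1.04, -0.05, -3.37], -2.29], [0.0, [-1.17, -0.05, -3.33], -2.29], [0.0, [-1.3, -0.05, -3.28], -2.29], [0.0, [-1.43, -0.05, -3.22], -2.29], [0.0, [-1.56, -0.05, -3.16], -2.29], [0.0, [-1.69, -0.05, -3.1], -2.29], [0.0, [-1.81, -0.05, -3.03], -2.29], [0.0, [-1.93, -0.05, -2.95], -2.29], [0.0, [-2.04, -0.05, -2.87], -2.29], [0.0, [-2.16, -0.05, -2.79], -2.29], [0.0, [-2.27, -0.05, -2.7], -2.29], [0.0, [-2.37, -0.05, -2.61], -2.29]]
```

jog_arm:
  series:
    - [0,[-1.04,-0.05,-3.37],-2.3]
    - [0,[-1.17,-0.05,-3.33],-2.3]
    - [0,[-1.3,-0.05,-3.28],-2.3]
    - [0,[-1.43,-0.05,-3.22],-2.3]
    - [0,[-1.56,-0.05,-3.16],-2.3]
    - [0,[-1.69,-0.05,-3.1],-2.3]
    - [0,[-1.81,-0.05,-3.03],-2.3]
    - [0,[-1.93,-0.05,-2.95],-2.3]
    - [0,[-2.04,-0.05,-2.87],-2.3]
    - [0,[-2.16,-0.05,-2.79],-2.3]
    - [0,[-2.27,-0.05,-2.7],-2.3]
    - [0,[-2.37,-0.05,-2.61],-2.3]
  newtons: 60

```text
time_s: 2.05
ee_pos: [0.5604, 0.3344, 0.2213]
eef_rot: [-1.124, -1.334, 1.329]
contact_force: [0.4, 0.9, -0.6]
finger_gap: 0.0918
```

```bash
python3 p.py 0.548 0.3375 0.16 98.3 4 0
```

```text
from [0.5604 0.3344 0.2213] yaw 99.62 step mm 15.6 turn/row -0.33
[[0.0, [0.13, 1.53, 0.29], 0.33], [0.0, [0.13, 1.53, 0.29], 0.33], [0.0, [0.12, 1.53, 0.3], 0.33], [0.0, [0.12, 1.53, 0.3], 0.33]]
```

jog_arm:
  series:
    - [0,[0.13,1.53,0.29],0.33]
    - [0,[0.13,1.53,0.29],0.33]
    - [0,[0.12,1.53,0.3],0.33]
    - [0,[0.12,1.53,0.3],0.33]
    - [0,[0,0,0],0]
    - [0,[0,0,0],0]

```text
time_s: 2.65
ee_pos: [0.5495, 0.3354, 0.1564]
eef_rot: [-1.14, -1.312, 1.307]
contact_force: [0.8, 0.1, 0.7]
finger_gap: 0.092
```

```bash
python3 p.py 0.548 0.3375 0.068 98.3 4 0
```

```text
from [0.5495 0.3354 0.1564] yaw 97.87 step mm 22.1 turn/row 0.11
[[0.0, [0.06, 2.21, 0.03], -0.11], [0.0, [0.06, 2.21, 0.03], -0.11], [0.0, [0.06, 2.21, 0.03], -0.11], [0.0, [0.06, 2.21, 0.03], -0.11]]
```

jog_arm:
  series:
    - [0,[0.06,2.2,0.03],-0.11]
    - [0,[0.06,2.2,0.03],-0.11]
    - [0,[0.06,2.0,0.03],-0.11]
    - [0,[0.06,1.8,0.03],-0.11]
    - [0,[0,0,0],0]
    - [0,[0,0,0],0]

```text
time_s: 3.25
ee_pos: [0.5505, 0.3417, 0.078]
eef_rot: [-1.137, -1.326, 1.307]
contact_force: [-0.3, -0.3, 0.1]
finger_gap: 0.0922
```

```bash
python3 p.py 0.548 0.3375 0.068 98.3 1 0
```

```text
from [0.5505 0.3417 0.078 ] yaw 98.39 step mm 11.1 turn/row -0.09
[[0.0, [-0.38, 1.0, 0.31], 0.09]]
```

jog_arm:
  series:
    - [0,[-0.38,0.9,0.25],0]
    - [0,[0,0,0],0]
    - [0,[0,0,0],0]

```text
time_s: 3.55
ee_pos: [0.55, 0.3383, 0.0714]
eef_rot: [-1.139, -1.33, 1.304]
contact_force: [0.5, 0.6, -0.8]
finger_gap: 0.0918
```

```bash
python3 - <<'E'
from p import *
for i in range(5):
    s=env.state(); print(s['time_s'],s['ee_pos'].round(4),yaw_now(s).round(2)); viewer.capture("top")
E
python3 p.py 0.548 0.3375 0.068 98.3 1 0
```

```text
3.55 [0.55   0.3383 0.0714] 98.39
3.6 [0.5499 0.3382 0.0713] 98.39
3.65 [0.5498 0.3382 0.0712] 98.39
3.7 [0.5498 0.3383 0.0711] 98.4
3.75 [0.5497 0.3382 0.071 ] 98.4
from [0.5497 0.3382 0.0709] yaw 98.4 step mm 3.5 turn/row -0.1
[[0.0, [-0.04, 0.29, 0.18], 0.1]]
```

jog_arm:
  series:
    - [0,[-0.05,0.4,0.1],0]
    - [0,[0,0,0],0]
    - [0.6,[0,0,0],0]
    - [0.8,[0,0,0],0]
    - [0.9,[0,0,0],0]
    - [0.9,[0,0,0],0]
    - [0.9,[0,0,0],0]
    - [0.9,[0,0,0],0]
  newtons: 60

```text
time_s: 4.6
ee_pos: [0.5488, 0.3377, 0.0666]
eef_rot: [-1.138, -1.329, 1.304]
contact_force: [-0.3, 0.5, -0.7]
finger_gap: 0.0461
```

Run:
```python
from p import *
s=env.state(); print(s['ee_pos'].round(4),yaw_now(s).round(2),s['finger_gap'],s['contact_force'])
im,d=viewer.capture("side"); save("b1.png",cv2.resize(im[140:220,150:290],None,fx=5,fy=5))
```

```text
[0.5488 0.3377 0.0666] 98.4 0.04610910122004784 [-0.33326613  0.46702279 -0.70369833]
```

View pics/b1.png

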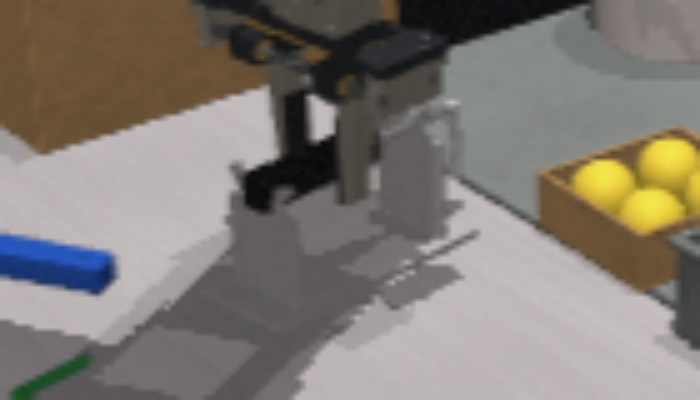

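jog_arm:
  series:
    - [1,[0,0,0],0]
    - [1,[0,0,0],0]
    - [1,[0,0,0],0]
    - [1,[0,0,0],0]
    - [1,[0,0,0],0]
    - [1,[0,0,0],0]
    - [1,[0,0,0],0]
    - [1,[0,0,0],0]
  newtons: 60

```text
time_s: 5.45
ee_pos: [0.5489, 0.3377, 0.0667]
eef_rot: [-1.138, -1.329, 1.304]
contact_force: [0.5, 0.8, -0.2]
finger_gap: 0.0218
```

```bash
python3 p.py 0.5488 0.3377 0.18 98.4 4 1
```

```text
from [0.5489 0.3377 0.0667] yaw 98.39 step mm 28.3 turn/row 0.0
[[1.0, [0.0, -2.83, 0.0], -0.0], [1.0, [0.0, -2.83, 0.0], -0.0], [1.0, [0.0, -2.83, 0.0], -0.0], [1.0, [0.0, -2.83, 0.0], -0.0]]
```

jog_arm:
  series:
    - [1,[0,-1.5,0],0]
    - [1,[0,-2.5,0],0]
    - [1,[0,-2.8,0],0]
    - [1,[0,-2.8,0],0]
    - [1,[0,-2.0,0],0]
    - [1,[0,0,0],0]
    - [1,[0,0,0],0]

```text
time_s: 6.15
ee_pos: [0.546, 0.3355, 0.1897]
eef_rot: [-1.137, -1.327, 1.307]
contact_force: [1.1, 0.3, -2.8]
finger_gap: 0.0215
```

```bash
cat > pl.py <<'E'
from m import *
def comps(W,im,zr=(.10,.16),xr=(.45,.95),yr=(-.15,.25)):
    x,y,z=W[...,0],W[...,1],W[...,2]
    m=(x>xr[0])&(x<xr[1])&(y>yr[0])&(y<yr[1])&(z>zr[0])&(z<zr[1])&(im.min(-1)>90)
    n,lab,st,ce=cv2.connectedComponentsWithStats(m.astype(np.uint8))
    out=[]
    for i in range(1,n):
        if st[i,4]>60:
            Q=W[lab==i]; r=rect(Q); w,h=r[1]; a=r[2] if w>h else r[2]-90
            out.append((r[0][0],r[0][1],np.median(Q[:,2]),max(w,h),min(w,h),a,st[i,4]))
    return sorted(out,key=lambda o:o[1])
def show():
    im,W=grab()
    for o in comps(W,im): print("plate top x %.4f y %.4f z %.4f  %.3f x %.3f ang %.1f n%d"%o)
    return im,W
def crate_fit(W,box=(.4,.92,-.2,.25)):
    # near wall rim: points z .062-.085, use whole-rim minAreaRect plus near-wall front edge
    x,y,z=W[...,0],W[...,1],W[...,2]
    m=(z>.065)&(z<.084)&(x>box[0])&(x<box[1])&(y>box[2])&(y<box[3])
    n,lab,st,ce=cv2.connectedComponentsWithStats(m.astype(np.uint8),connectivity=8)
    i=1+np.argmax(st[1:,4]); P=W[lab==i]
    return rect(P),len(P),W[m]
E
python3 - <<'E'
from pl import *
from p import yaw_now
s=env.state(); print(s['ee_pos'].round(4),yaw_now(s).round(2),s['finger_gap'])
im,W=show(); save("c_top.png",im); print(crate_fit(W)[:2])
im2,d=viewer.capture("side"); save("c_side.png",im2)
E
```

```text
[0.546  0.3355 0.1897] 98.41 0.02151571811034488
plate top x 0.7749 y -0.0441 z 0.1222  0.098 x 0.016 ang -0.3 n150
plate top x 0.7737 y -0.0008 z 0.1223  0.100 x 0.015 ang -0.7 n167
plate top x 0.7757 y 0.0416 z 0.1220  0.099 x 0.017 ang -2.1 n174
plate top x 0.7737 y 0.0840 z 0.1225  0.098 x 0.012 ang 1.6 n173
plate top x 0.7702 y 0.1233 z 0.1224  0.098 x 0.014 ang -0.1 n171
(((0.7559338808059692, 0.016699478030204773), (0.15927405655384064, 0.22298036515712738), 1.4200499057769775), 556)
```

View pics/c_top.png

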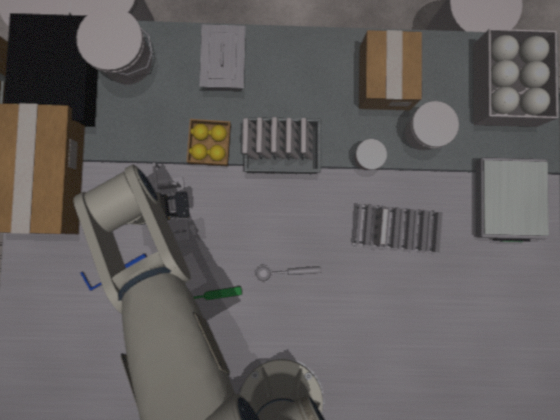

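View pics/c_side.png

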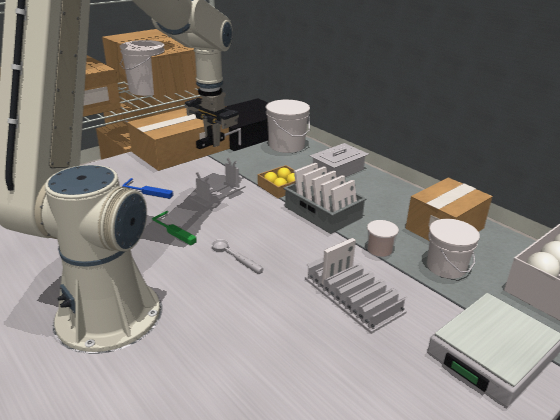

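```bash
python3 p.py 0.578 0.017 0.19 90.5 10 1
```

```text
from [0.5459 0.3354 0.189 ] yaw 98.41 step mm 32.0 turn/row -0.79
[[1.0, [-3.2, -0.01, 0.15], 0.79], [1.0, [-3.2, -0.01, 0.1], 0.79], [1.0, [-3.2, -0.01, 0.06], 0.79], [1.0, [-3.2, -0.01, 0.02], 0.79], [1.0, [-3.2, -0.01, -0.03], 0.79], [1.0, [-3.2, -0.01, -0.07], 0.79], [1.0, [-3.2, -0.01, -0.12], 0.79], [1.0, [-3.2, -0.01, -0.16], 0.79], [1.0, [-3.19, -0.01, -0.21], 0.79], [1.0, [-3.19, -0.01, -0.25], 0.79]]
```

jog_arm:
  series:
    - [1,[-2.0,0,0.15],0.5]
    - [1,[-3.2,0,0.1],0.79]
    - [1,[-3.2,0,0.06],0.79]
    - [1,[-3.2,0,0.02],0.79]
    - [1,[-3.2,0,-0.03],0.79]
    - [1,[-3.2,0,-0.07],0.79]
    - [1,[-3.2,0,-0.12],0.79]
    - [1,[-3.2,0,-0.16],0.79]
    - [1,[-3.0,0,-0.2],0.79]
    - [1,[-1.5,0,-0.2],0.5]
    - [1,[0,0,0],0]
    - [1,[0,0,0],0]

```text
time_s: 7.45
ee_pos: [0.5654, 0.0256, 0.1725]
eef_rot: [-1.192, -1.204, 1.226]
contact_force: [-0.8, -1.3, -1.7]
finger_gap: 0.0215
```

```bash
python3 p.py 0.580 0.017 0.17 90.5 3 1;  python3 - <<'E'
from h import *
im,d=viewer.capture("top"); save("d_top.png",im[90:300,150:450].repeat(2,0).repeat(2,1)); 
W=world("top",d)
im2,d=viewer.capture("side"); save("d_side.png",im2[120:260,180:400].repeat(3,0).repeat(3,1))
E
```

```text
from [0.5654 0.0256 0.1725] yaw 90.6 step mm 5.7 turn/row -0.03
[[1.0, [-0.29, 0.08, -0.48], 0.03], [1.0, [-0.29, 0.08, -0.48], 0.03], [1.0, [-0.29, 0.08, -0.48], 0.03]]
```

View pics/d_top.png

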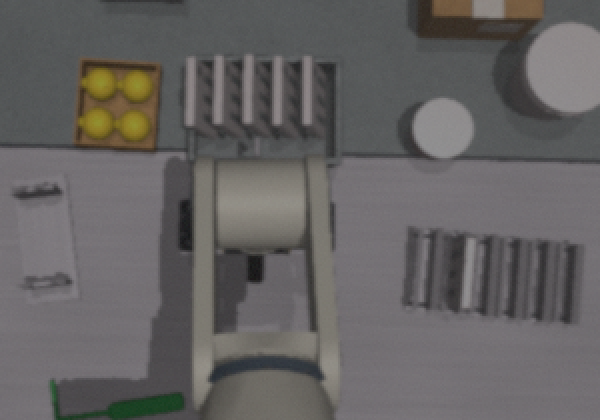

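View pics/d_side.png

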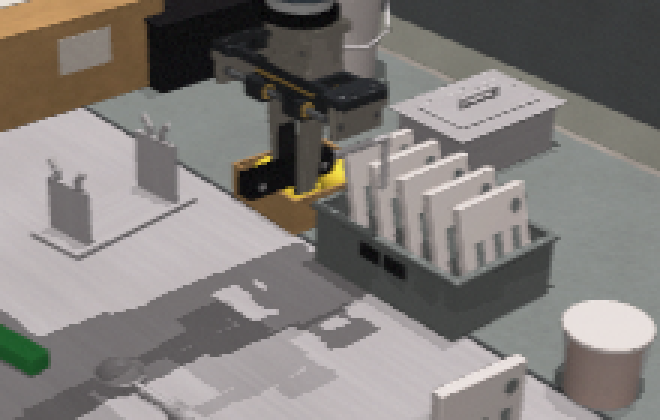

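jog_arm:
  series:
    - [1,[-0.45,0,-0.75],0]
    - [1,[-0.4,0,-0.7],0]
    - [1,[0,0,0],0]
    - [1,[0,0,0],0]

```text
time_s: 7.95
ee_pos: [0.5817, 0.0197, 0.1722]
eef_rot: [-1.19, -1.208, 1.229]
contact_force: [-0.1, -1.1, -1.6]
finger_gap: 0.0219
```

```bash
python3 p.py 0.580 0.017 0.071 90.5 5 1
python3 - <<'E'
from pl import *
im,W=show(); print(crate_fit(W)[:2])
E
```

```text
from [0.5817 0.0197 0.1722] yaw 90.88 step mm 20.3 turn/row -0.08
[[1.0, [-0.05, 2.02, 0.04], 0.08], [1.0, [-0.05, 2.02, 0.04], 0.08], [1.0, [-0.05, 2.02, 0.04], 0.08], [1.0, [-0.05, 2.02, 0.04], 0.08], [1.0, [-0.05, 2.02, 0.04], 0.08]]
plate top x 0.7754 y -0.0429 z 0.1217  0.099 x 0.013 ang -0.6 n147
plate top x 0.7741 y -0.0014 z 0.1221  0.098 x 0.015 ang -0.1 n169
plate top x 0.7747 y 0.0402 z 0.1227  0.098 x 0.014 ang 1.4 n173
plate top x 0.7742 y 0.0840 z 0.1221  0.100 x 0.012 ang 1.6 n173
plate top x 0.7703 y 0.1235 z 0.1222  0.098 x 0.014 ang -0.1 n172
(((0.7627358436584473, -0.09031698107719421), (0.1625533401966095, 0.039729468524456024), 14.00314712524414), 201)
```

jog_arm:
  series:
    - [1,[-0.05,1.5,0.02],0.05]
    - [1,[-0.05,2.0,0.02],0.05]
    - [1,[-0.05,2.0,0.02],0.05]
    - [1,[-0.05,2.0,0.02],0.05]
    - [1,[-0.05,2.0,0.02],0.05]
    - [1,[0,0,0],0]
    - [1,[0,0,0],0]

```text
time_s: 8.7
ee_pos: [0.5803, 0.0185, 0.0761]
eef_rot: [-1.194, -1.208, 1.225]
contact_force: [0.1, -0.7, -1.9]
finger_gap: 0.0217
```

```bash
python3 p.py 0.580 0.017 0.071 90.5 1 1
python3 - <<'E'
from h import *
im2,d=viewer.capture("side"); save("e_side.png",im2[120:260,180:400].repeat(3,0).repeat(3,1))
E
```

```text
from [0.5803 0.0185 0.0761] yaw 90.71 step mm 5.3 turn/row -0.21
[[1.0, [-0.15, 0.51, 0.03], 0.21]]
```

View pics/e_side.png

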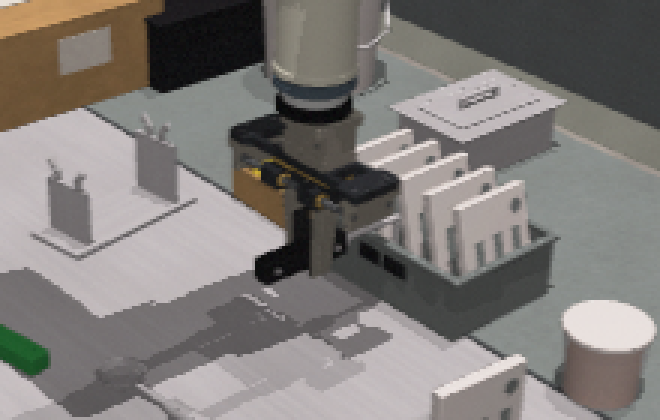

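jog_arm:
  series:
    - [1,[0,0.3,0.8],0]
    - [1,[0,0,1.2],0]
    - [1,[0,0,1.5],0]
    - [1,[0,0,1.5],0]
    - [1,[0,0,1.5],0]
    - [1,[0,0,1.5],0]

```text
time_s: 9.35
ee_pos: [0.5056, 0.0177, 0.0793]
eef_rot: [-1.211, -1.226, 1.214]
contact_force: [4.1, 0.3, -3.3]
finger_gap: 0.0214
```

```bash
python3 p.py 0.410 0.017 0.073 90.5 6 1
python3 - <<'E'
from pl import *
im,W=show()
im2,d=viewer.capture("side"); save("f_side.png",im2[120:260,180:400].repeat(3,0).repeat(3,1))
E
```

```text
from [0.5056 0.0177 0.0793] yaw 90.72 step mm 16.0 turn/row -0.04
[[1.0, [0.01, 0.11, 1.59], 0.04], [1.0, [0.01, 0.11, 1.59], 0.04], [1.0, [0.01, 0.11, 1.59], 0.04], [1.0, [0.0, 0.11, 1.59], 0.04], [1.0, [0.0, 0.11, 1.59], 0.04], [1.0, [0.0, 0.11, 1.59], 0.04]]
plate top x 0.7176 y -0.0419 z 0.1221  0.098 x 0.012 ang 1.4 n163
plate top x 0.7160 y -0.0010 z 0.1222  0.097 x 0.015 ang 1.4 n173
plate top x 0.7152 y 0.0414 z 0.1219  0.097 x 0.014 ang 1.5 n177
plate top x 0.7144 y 0.0838 z 0.1218  0.098 x 0.014 ang 1.6 n175
plate top x 0.7074 y 0.1232 z 0.1222  0.097 x 0.014 ang 1.8 n174
```

View pics/f_side.png

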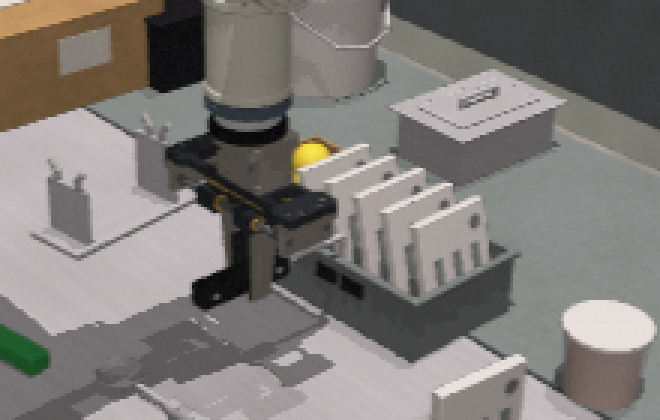

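jog_arm:
  series:
    - [1,[0,0.2,1.5],0]
    - [1,[0,0.2,1.5],0]
    - [1,[0,0.1,1.5],0]
    - [1,[0,0.1,1.5],0]
    - [1,[0,0.1,1.5],0]
    - [1,[0,0,1.2],0]
    - [1,[0,0,0.5],0]
    - [1,[0,0,0],0]
    - [1,[0,0,0],0]
    - [1,[0,0,0],0]
    - [1,[0,0,0],0]

```text
time_s: 10.55
ee_pos: [0.4247, 0.017, 0.0776]
eef_rot: [-1.231, -1.247, 1.2]
contact_force: [0.6, -0.3, -1.9]
finger_gap: 0.0215
```

```bash
python3 p.py 0.410 0.017 0.073 90.5 1 1
python3 - <<'E'
from pl import *
im,W=show(); save("g_top.png",im[90:300,150:450].repeat(2,0).repeat(2,1)); 
im2,d=viewer.capture("side"); save("g_side.png",im2[120:260,180:400].repeat(3,0).repeat(3,1))
E
```

```text
from [0.4247 0.017  0.0776] yaw 90.73 step mm 15.4 turn/row -0.23
[[1.0, [0.02, 0.46, 1.47], 0.23]]
plate top x 0.6396 y -0.0410 z 0.1222  0.100 x 0.015 ang 3.2 n174
plate top x 0.6371 y 0.0007 z 0.1222  0.097 x 0.015 ang 3.5 n168
plate top x 0.6357 y 0.0436 z 0.1224  0.097 x 0.014 ang -0.3 n164
plate top x 0.6319 y 0.0857 z 0.1223  0.096 x 0.014 ang 4.1 n162
plate top x 0.6264 y 0.1237 z 0.1224  0.099 x 0.014 ang 2.2 n164
```

View pics/g_side.png

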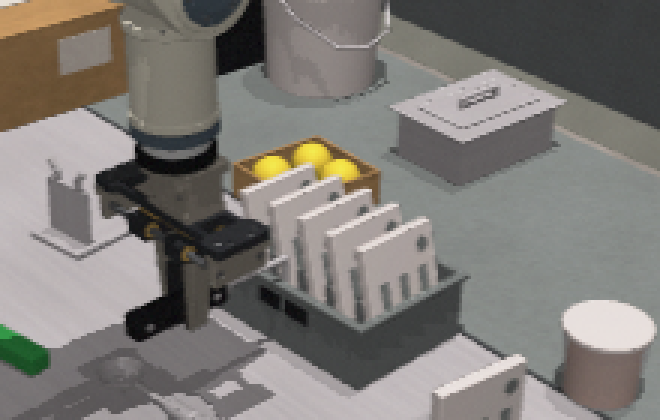

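View pics/g_top.png

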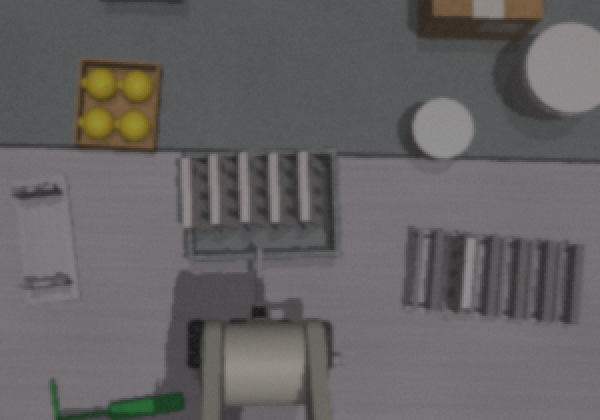

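jog_arm:
  series:
    - [1,[0,0.2,1.0],0]
    - [1,[0,0.1,1.0],0]
    - [1,[0,0,0.5],0]
    - [1,[0,0,0],0]
    - [1,[0,0,0],0]
    - [1,[0,0,0],0]
    - [1,[0,0,0],0]
    - [1,[0,0,-0.7],0]
    - [1,[0,0,-0.7],0]
    - [1,[0,0,0],0]

```text
time_s: 11.65
ee_pos: [0.423, 0.0171, 0.0762]
eef_rot: [-1.242, -1.259, 1.192]
contact_force: [0.0, -1.0, -2.6]
finger_gap: 0.0216
```

```bash
python3 p.py 0.410 0.017 0.073 90.5 1 1
python3 - <<'E'
from pl import *
im,W=show(); save("g2_top.png",im[90:300,150:450].repeat(2,0).repeat(2,1)); print(crate_fit(W)[:2])
E
```

```text
from [0.423  0.0171 0.0762] yaw 90.73 step mm 13.4 turn/row -0.23
[[1.0, [0.01, 0.32, 1.3], 0.23]]
plate top x 0.6240 y -0.0408 z 0.1224  0.097 x 0.015 ang 4.1 n173
plate top x 0.6206 y 0.0007 z 0.1224  0.098 x 0.015 ang 3.6 n173
plate top x 0.6192 y 0.0429 z 0.1226  0.098 x 0.015 ang 3.5 n168
plate top x 0.6149 y 0.0864 z 0.1225  0.096 x 0.014 ang 1.8 n162
plate top x 0.6095 y 0.1242 z 0.1226  0.098 x 0.012 ang 1.9 n163
(((0.6012392044067383, 0.015981048345565796), (0.16055354475975037, 0.22332444787025452), 3.4073352813720703), 642)
```

View pics/g2_top.png

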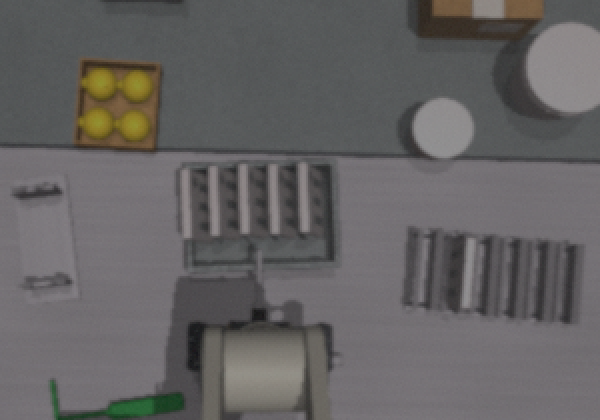

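Run:
```python
from p import *
s=env.state(); print(R.from_rotvec(s['eef_rot']).as_matrix().round(4))
for v in ([-1.138,-1.329,1.304],[-1.194,-1.208,1.225],[-1.211,-1.226,1.214],[-1.231,-1.247,1.2],[-1.242,-1.259,1.192],[-1.137,-1.327,1.307],[-1.192,-1.204,1.226],[-1.19,-1.208,1.229]):
    print(R.from_rotvec(v).as_matrix()[:,1].round(4))
```

```text
[[-1.270e-02  5.290e-02 -9.985e-01]
 [ 9.999e-01  1.400e-03 -1.260e-02]
 [ 7.000e-04 -9.986e-01 -5.290e-02]]
[ 0.0106  0.0099 -0.9999]
[-1.340e-02 -7.000e-04 -9.999e-01]
[ 1.030e-02 -3.000e-04 -9.999e-01]
[ 3.830e-02  6.000e-04 -9.993e-01]
[ 0.054   0.0013 -0.9985]
[ 0.0083  0.008  -0.9999]
[-0.0173 -0.001  -0.9999]
[-1.670e-02 -8.000e-04 -9.999e-01]
```

jog_arm:
  series:
    - [1,[0,-1.5,0],0]
    - [1,[0,-2.5,0],0]
    - [1,[0,-2.5,0],0]
    - [1,[0,-2.5,0],0]
    - [1,[0,-2.0,0],0]
    - [1,[0,0,0],0]
    - [1,[0,0,0],0]

```text
time_s: 12.4
ee_pos: [0.4134, 0.0168, 0.1874]
eef_rot: [-1.236, -1.252, 1.196]
contact_force: [0.3, -0.2, -2.3]
finger_gap: 0.0217
```

```bash
cat > st.py <<'E'
from p import *
s=env.state(); M=R.from_rotvec(s['eef_rot']).as_matrix()
print("t",s['time_s'].__round__(2),"p",s['ee_pos'].round(4),"yaw",yaw_now(s).round(2),"tooly",M[:2,1].round(4),"pitchx(z of tool x,z)",M[2,[0,2]].round(4),"gap",round(s['finger_gap'],4),"F",s['contact_force'].round(1),"q",s['joint_positions'].round(3))
E
python3 st.py
python3 - <<'E'
from pl import *
im,W=show(); print(crate_fit(W)[:2])
E
```

```text
t 12.4 p [0.4134 0.0168 0.1874] yaw 90.72 tooly [0.0455 0.0011] pitchx(z of tool x,z) [ 0.0006 -0.0455] gap 0.0217 F [ 0.3 -0.2 -2.3] q [ 3.700e-02  2.200e-02  2.118e+00 -1.000e-03  9.560e-01 -1.546e+00]
plate top x 0.6243 y -0.0410 z 0.1227  0.098 x 0.015 ang 3.9 n173
plate top x 0.6207 y 0.0025 z 0.1228  0.098 x 0.015 ang 1.1 n172
plate top x 0.6194 y 0.0429 z 0.1224  0.097 x 0.015 ang 3.5 n171
plate top x 0.6152 y 0.0855 z 0.1221  0.097 x 0.013 ang 3.5 n163
plate top x 0.6097 y 0.1243 z 0.1222  0.099 x 0.012 ang 1.6 n164
(((0.6009633541107178, 0.015860460698604584), (0.16036930680274963, 0.22319531440734863), 3.5838518142700195), 625)
```

```bash
cat > p.py <<'E'
from h import *
import sys
def yaw_now(s):
    M=R.from_rotvec(s['eef_rot']).as_matrix(); return np.degrees(np.arctan2(M[1,0],M[0,0]))
def plan(target,yaw,n,clos,s=None):
    "target xyz of TCP (m), yaw deg of tool x axis in world"
    s=s or env.state(); p=np.array(s['ee_pos']); y0=yaw_now(s); M0=R.from_rotvec(s['eef_rot']).as_matrix()
    dy=(yaw-y0+180)%360-180
    rows=[]; 
    for i in range(n):
        M=R.from_euler('z',dy*i/n,degrees=True).as_matrix()@M0
        d=M.T@((np.array(target)-p)/n*100)
        rows.append([clos,[round(float(v),2) for v in d],round(float(-dy/n),2)])
    print("from",p.round(4),"yaw",round(y0,2),"tooly",M0[:2,1].round(3),"gap",round(s['finger_gap'],4),"step mm",round(float(np.linalg.norm(np.array(target)-p)/n*1000),1),"turn/row",round(dy/n,2))
    for r in rows[:1]+rows[n//2:n//2+1]+rows[-1:]: print(r)
if __name__=="__main__":
    a=[float(v) for v in sys.argv[1:]]; plan(a[:3],a[3],int(a[4]),a[5])
E
python3 p.py 0.5488 0.3377 0.20 98.4 10 1
```

```text
from [0.4134 0.0168 0.1873] yaw 90.72 tooly [0.045 0.001] gap 0.0218 step mm 34.9 turn/row 0.77
[1.0, [3.19, -0.06, -1.4], -0.77]
[1.0, [3.09, -0.05, -1.61], -0.77]
[1.0, [3.0, -0.05, -1.77], -0.77]
```

jog_arm:
  series:
    - [1,[2.0,-0.06,-1.0],-0.5]
    - [1,[3.15,-0.06,-1.4],-0.77]
    - [1,[3.15,-0.06,-1.45],-0.77]
    - [1,[3.1,-0.06,-1.5],-0.77]
    - [1,[3.1,-0.06,-1.6],-0.77]
    - [1,[3.1,-0.06,-1.6],-0.77]
    - [1,[3.05,-0.06,-1.7],-0.77]
    - [1,[3.0,-0.06,-1.7],-0.77]
    - [1,[2.5,-0.06,-1.5],-0.77]
    - [1,[1.5,0,-0.8],-0.5]
    - [1,[0,0,0],0]
    - [1,[0,0,0],0]

```text
time_s: 13.65
ee_pos: [0.5317, 0.3109, 0.1739]
eef_rot: [-1.161, -1.32, 1.314]
contact_force: [0.1, -1.0, -2.5]
finger_gap: 0.0218
```

```bash
python3 p.py 0.5488 0.3377 0.16 98.4 3 1; python3 st.py
```

```text
from [0.5317 0.3109 0.1739] yaw 98.11 tooly [ 0.018 -0.011] gap 0.0218 step mm 11.5 turn/row 0.1
[1.0, [0.81, 0.46, -0.68], -0.1]
[1.0, [0.81, 0.46, -0.68], -0.1]
[1.0, [0.81, 0.46, -0.68], -0.1]
t 13.65 p [0.5317 0.3109 0.1739] yaw 98.11 tooly [ 0.0181 -0.0108] pitchx(z of tool x,z) [-0.0133 -0.0164] gap 0.0218 F [ 0.1 -1.  -2.5] q [ 0.538  0.374  1.7   -0.021  1.058 -1.164]
```

jog_arm:
  series:
    - [1,[0.8,0.5,-0.68],-0.1]
    - [1,[0.8,0.5,-0.68],-0.1]
    - [1,[0.8,0.5,-0.68],-0.1]
    - [1,[0,0,0],0]
    - [1,[0,0,0],0]
    - [1,[0,0,0],0]

```text
time_s: 14.25
ee_pos: [0.549, 0.3365, 0.1553]
eef_rot: [-1.158, -1.319, 1.319]
contact_force: [0.5, -0.6, -3.2]
finger_gap: 0.0215
```

```bash
python3 p.py 0.5488 0.3377 0.12 98.4 2 1; python3 st.py
```

```text
from [0.549  0.3365 0.1553] yaw 98.29 tooly [ 0.015 -0.013] gap 0.0215 step mm 17.7 turn/row 0.06
[1.0, [0.09, 1.76, 0.03], -0.06]
[1.0, [0.09, 1.76, 0.03], -0.06]
[1.0, [0.09, 1.76, 0.03], -0.06]
t 14.25 p [0.549  0.3365 0.1553] yaw 98.29 tooly [ 0.0149 -0.0131] pitchx(z of tool x,z) [-0.0152 -0.0129] gap 0.0215 F [ 0.5 -0.6 -3.2] q [ 0.558  0.437  1.648 -0.022  1.051 -1.146]
```

jog_arm:
  series:
    - [1,[0.09,1.5,0.03],-0.06]
    - [1,[0.09,1.5,0.03],-0.06]
    - [1,[0,0,0],0]
    - [1,[0,0,0],0]
    - [1,[0,0,0],0]

```text
time_s: 14.75
ee_pos: [0.5478, 0.337, 0.1223]
eef_rot: [-1.157, -1.319, 1.322]
contact_force: [0.1, 0.2, -2.0]
finger_gap: 0.0215
```

```bash
python3 p.py 0.5488 0.3377 0.0666 98.4 2 1
python3 - <<'E'
from h import *
im,d=viewer.capture("side"); save("h1.png",cv2.resize(im[130:220,150:290],None,fx=5,fy=5,interpolation=cv2.INTER_CUBIC))
W=world("side",d)
for q in viewer.pinpoint("side","hook_tip")[:3]: print(q, ray("side",q["pixel"],0.09))
im,d=viewer.capture("top"); save("h2.png",cv2.resize(im[150:250,130:230],None,fx=5,fy=5,interpolation=cv2.INTER_CUBIC))
E
```

```text
from [0.5478 0.337  0.1223] yaw 98.39 tooly [ 0.014 -0.014] gap 0.0215 step mm 27.9 turn/row 0.0
[1.0, [0.07, 2.78, -0.02], -0.0]
[1.0, [0.07, 2.78, -0.02], -0.0]
[1.0, [0.07, 2.78, -0.02], -0.0]
{'pixel': [239.6, 164.8], 'conf': 0.79} [0.64493694 0.32144234 0.09      ]
{'pixel': [134.2, 177.5], 'conf': 0.62} [0.31521936 0.45979429 0.09      ]
{'pixel': [166.2, 210.8], 'conf': 0.6} [0.28989475 0.20720683 0.09      ]
```

View pics/h1.png

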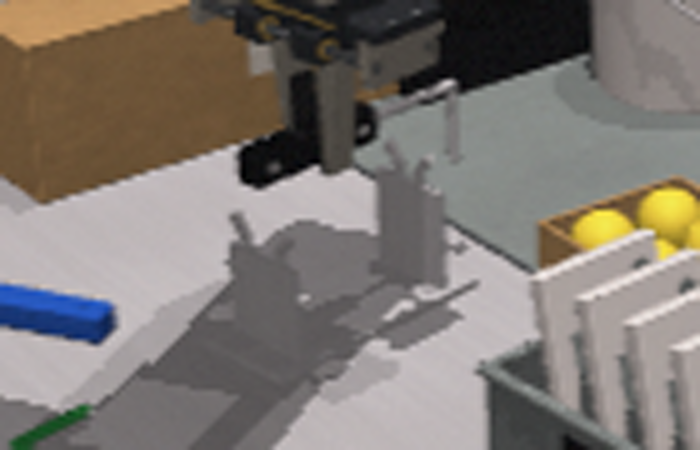

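View pics/h2.png

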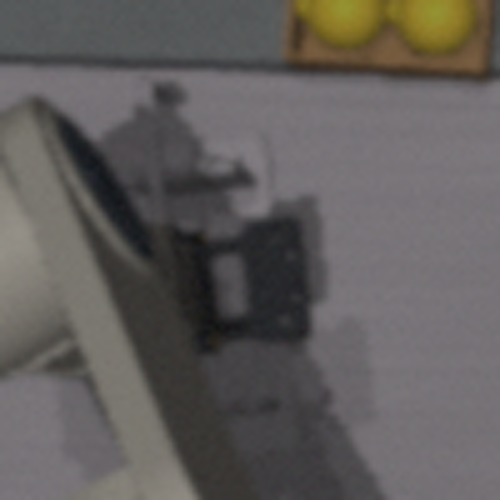

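Run:
```python
from p import *
M0=R.from_rotvec([-1.138,-1.329,1.304]).as_matrix(); p0=np.array([.5488,.3377,.0667])
s=env.state(); M=R.from_rotvec(s['eef_rot']).as_matrix(); p=s['ee_pos']
c,sn=np.cos(np.radians(8.3)),np.sin(np.radians(8.3))
def H(x,y,z): return np.array([.538+c*x-sn*y,.336+sn*x+c*y,.085+z])
for P,n in ((H(.135,0,-.06),"tip"),(H(.135,0,0.004),"elbow"),(H(-.055,0,0),"rear end centre"),(H(.09,0,0),'rod95')):
    now=p+M@M0.T@(P-p0); print(n,now.round(4),"home",P.round(4),np.round(proj("side",now),1),np.round(proj("top",now),1))
```

```text
tip [0.6712 0.3541 0.0814] home [0.6716 0.3555 0.025 ] [240.1 161.8] [164.8 169.5]
elbow [0.6709 0.3556 0.1454] home [0.6716 0.3555 0.089 ] [239.4 145.2] [159.1 166.2]
rear end centre [0.483  0.3281 0.1411] home [0.4836 0.3281 0.085 ] [198.3 163.5] [166.6 234.8]
rod95 [0.6264 0.349  0.1413] home [0.6271 0.349  0.085 ] [230.2 150.1] [161.1 182.5]
```

jog_arm:
  series:
    - [1,[0.07,1.8,-0.02],0]
    - [1,[0.07,1.5,-0.02],0]
    - [1,[0.0,0.9,0],0]
    - [1,[0,0,0],0]
    - [1,[0,0,0],0]

```text
time_s: 15.4
ee_pos: [0.5504, 0.339, 0.0809]
eef_rot: [-1.158, -1.323, 1.318]
contact_force: [-0.6, 1.1, -1.8]
finger_gap: 0.0213
```

```bash
python3 p.py 0.5488 0.3377 0.0666 98.4 1 1; python3 st.py
```

```text
from [0.5504 0.339  0.0809] yaw 98.39 tooly [ 0.018 -0.012] gap 0.0213 step mm 14.4 turn/row 0.01
[1.0, [-0.08, 1.43, 0.2], -0.01]
[1.0, [-0.08, 1.43, 0.2], -0.01]
[1.0, [-0.08, 1.43, 0.2], -0.01]
t 15.4 p [0.5504 0.339  0.0809] yaw 98.39 tooly [ 0.0177 -0.0115] pitchx(z of tool x,z) [-0.014  -0.0159] gap 0.0213 F [-0.6  1.1 -1.8] q [ 0.56   0.525  1.695 -0.024  0.913 -1.142]
```

jog_arm:
  series:
    - [1,[-0.1,0.7,0.15],0]
    - [1,[-0.05,0.5,0.1],0]
    - [1,[0,0.2,0],0]
    - [1,[0,0,0],0]
    - [1,[0,0,0],0]

```text
time_s: 15.9
ee_pos: [0.549, 0.3373, 0.0671]
eef_rot: [-1.159, -1.325, 1.316]
contact_force: [0.3, -0.6, -2.9]
finger_gap: 0.0217
```

```bash
python3 p.py 0.5488 0.3377 0.0666 98.4 1 1; python3 st.py;python3 - <<'E'
from h import *
im,d=viewer.capture("side"); save("h3.png",cv2.resize(im[130:220,150:290],None,fx=5,fy=5,interpolation=cv2.INTER_CUBIC))
E
```

```text
from [0.549  0.3373 0.0671] yaw 98.38 tooly [ 0.019 -0.01 ] gap 0.0217 step mm 0.7 turn/row 0.02
[1.0, [0.05, 0.05, 0.01], -0.02]
[1.0, [0.05, 0.05, 0.01], -0.02]
[1.0, [0.05, 0.05, 0.01], -0.02]
t 15.9 p [0.549  0.3373 0.0671] yaw 98.38 tooly [ 0.0195 -0.0104] pitchx(z of tool x,z) [-0.0131 -0.0177] gap 0.0217 F [ 0.3 -0.6 -2.9] q [ 0.559  0.539  1.708 -0.025  0.883 -1.142]
```

View pics/h3.png

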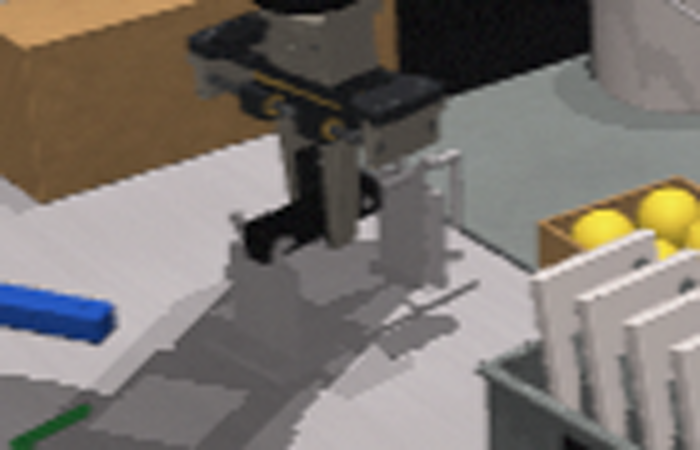

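jog_arm:
  series:
    - [0.7,[0,0.05,0],0]
    - [0.6,[0,0,0],0]
    - [0.4,[0,0,0],0]
    - [0.2,[0,0,0],0]
    - [0.2,[0,0,0],0]
    - [0.2,[0,0,0],0]
    - [0.2,[0,0,0],0]

```text
time_s: 16.65
ee_pos: [0.5502, 0.338, 0.0682]
eef_rot: [-1.16, -1.328, 1.314]
contact_force: [0.6, 0.7, -0.1]
finger_gap: 0.0727
```

```bash
python3 st.py;python3 - <<'E'
from h import *
im,d=viewer.capture("side"); save("h4.png",cv2.resize(im[130:220,150:290],None,fx=5,fy=5,interpolation=cv2.INTER_CUBIC))
E
```

```text
t 16.65 p [0.5502 0.338  0.0682] yaw 98.39 tooly [ 0.022  -0.0089] pitchx(z of tool x,z) [-0.012  -0.0205] gap 0.0727 F [ 0.6  0.7 -0.1] q [ 0.559  0.538  1.707 -0.025  0.883 -1.142]
```

View pics/h4.png

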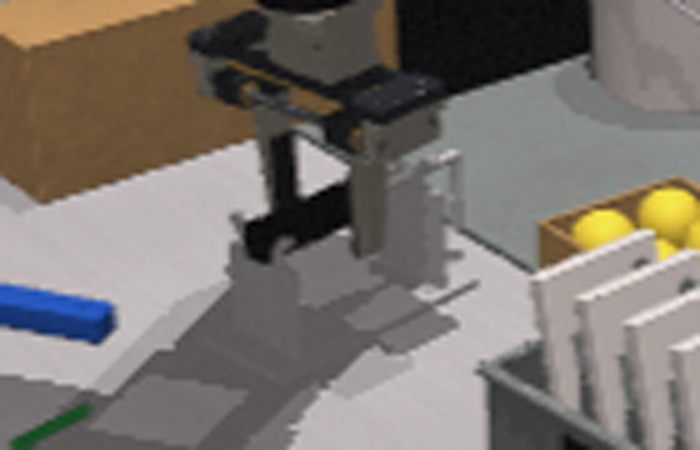

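jog_arm:
  series:
    - [0.2,[0,-1.5,0],0]
    - [0.2,[0,-2.5,0],0]
    - [0.2,[0,-3.5,0],0]
    - [0.2,[0,-3.5,0],0]
    - [0.3,[0,-2.0,0],0]
    - [0.3,[0,0,0],0]
    - [0.3,[0,0,0],0]

```text
time_s: 17.4
ee_pos: [0.5469, 0.3391, 0.2078]
eef_rot: [-1.16, -1.329, 1.313]
contact_force: [-0.3, 0.5, 0.7]
finger_gap: 0.0639
```

```bash
python3 p.py 0.6257 -0.0637 0.20 93.5 11 0.3
```

```text
from [0.5469 0.3391 0.2078] yaw 98.39 tooly [ 0.023 -0.008] gap 0.0639 step mm 37.3 turn/row -0.44
[0.3, [-3.73, 0.12, -0.17], 0.44]
[0.3, [-3.72, 0.12, -0.32], 0.44]
[0.3, [-3.7, 0.12, -0.46], 0.44]
```

jog_arm:
  series:
    - [0.3,[-2.5,0,-0.1],0.44]
    - [0.3,[-3.7,0,-0.2],0.44]
    - [0.3,[-3.7,0,-0.2],0.44]
    - [0.3,[-3.7,0,-0.25],0.44]
    - [0.3,[-3.7,0,-0.3],0.44]
    - [0.3,[-3.7,0,-0.3],0.44]
    - [0.3,[-3.7,0,-0.35],0.44]
    - [0.3,[-3.7,0,-0.4],0.44]
    - [0.3,[-3.7,0,-0.4],0.44]
    - [0.3,[-3.0,0,-0.4],0.44]
    - [0.3,[-1.5,0,-0.3],0.3]
    - [0.3,[0,0,0],0]

```text
time_s: 18.6
ee_pos: [0.6124, -0.0353, 0.1957]
eef_rot: [-1.187, -1.251, 1.264]
contact_force: [0.1, 0.7, 0.1]
finger_gap: 0.0644
```

```bash
python3 p.py 0.6257 -0.0637 0.15 93.5 3 0.3
python3 - <<'E'
from pl import *
im,W=show(); save("i_top.png",im)
im2,d=viewer.capture("side"); save("i_side.png",im2)
E
```

```text
from [ 0.6124 -0.0353  0.1957] yaw 93.66 tooly [ 0.001 -0.011] gap 0.0644 step mm 18.5 turn/row -0.05
[0.3, [-0.96, 1.53, -0.38], 0.05]
[0.3, [-0.95, 1.53, -0.38], 0.05]
[0.3, [-0.95, 1.53, -0.38], 0.05]
plate top x 0.6097 y 0.1242 z 0.1226  0.099 x 0.012 ang 1.5 n167
```

View pics/i_side.png

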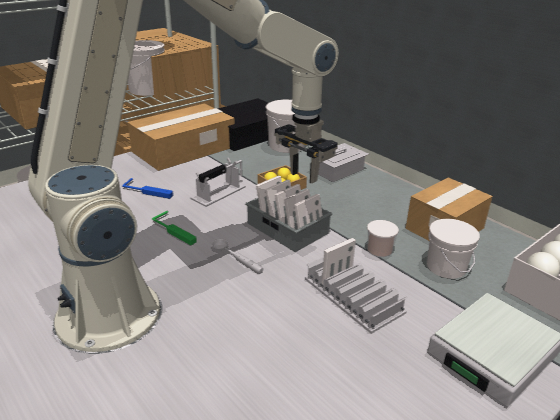

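View pics/i_top.png

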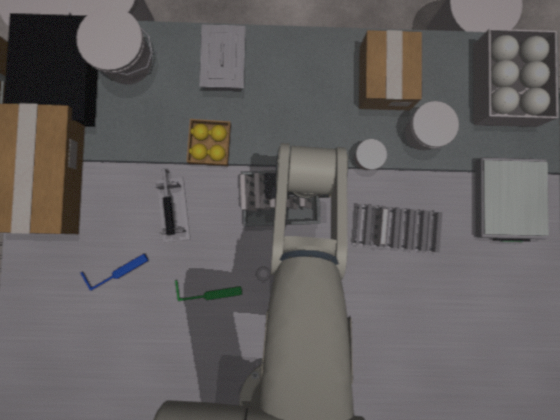

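jog_arm:
  series:
    - [0.3,[-0.95,1.2,-0.4],0.05]
    - [0.3,[-0.95,1.3,-0.4],0.05]
    - [0.3,[-0.9,1.3,-0.35],0]
    - [0.3,[0,0,0],0]
    - [0.3,[0,0,0],0]

```text
time_s: 19.2
ee_pos: [0.6256, -0.0588, 0.1532]
eef_rot: [-1.182, -1.254, 1.268]
contact_force: [-0.5, 0.4, 0.8]
finger_gap: 0.0643
```

```bash
python3 p.py 0.6257 -0.0637 0.145 93.5 1 0.3
```

```text
from [ 0.6256 -0.0588  0.1532] yaw 93.94 tooly [-0.002 -0.01 ] gap 0.0643 step mm 9.5 turn/row -0.44
[0.3, [-0.48, 0.83, 0.02], 0.44]
[0.3, [-0.48, 0.83, 0.02], 0.44]
[0.3, [-0.48, 0.83, 0.02], 0.44]
```

jog_arm:
  series:
    - [0.3,[-0.5,0.8,0],0.4]
    - [0.3,[0,0,0],0]
    - [0.3,[0,0,0],0]

```text
time_s: 19.5
ee_pos: [0.626, -0.064, 0.1448]
eef_rot: [-1.185, -1.248, 1.262]
contact_force: [-0.9, 0.9, 0.1]
finger_gap: 0.064
```

```bash
python3 p.py 0.6257 -0.0637 0.10 93.5 2 0.3
python3 - <<'E'
from h import *
im2,d=viewer.capture("side"); save("j_side.png",cv2.resize(im2[120:250,230:370],None,fx=5,fy=4.5,interpolation=cv2.INTER_CUBIC))
E
```

```text
from [ 0.626  -0.064   0.1448] yaw 93.51 tooly [-0.001 -0.009] gap 0.064 step mm 22.4 turn/row -0.01
[0.3, [0.04, 2.24, 0.01], 0.01]
[0.3, [0.04, 2.24, 0.01], 0.01]
[0.3, [0.04, 2.24, 0.01], 0.01]
```

View pics/j_side.png

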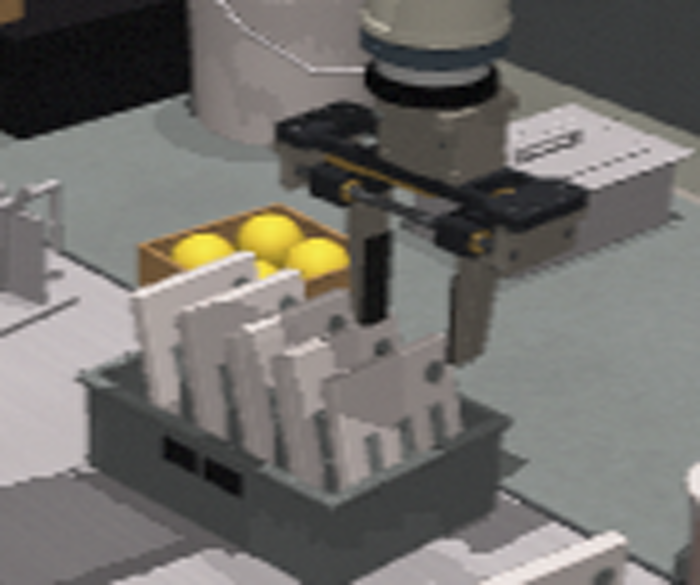

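jog_arm:
  series:
    - [0.3,[0.04,1.5,0],0]
    - [0.3,[0.03,1.5,0],0]
    - [0.3,[0.03,1.3,0],0]
    - [0.3,[0,0,0],0]
    - [0.3,[0,0,0],0]

```text
time_s: 20.05
ee_pos: [0.6252, -0.0629, 0.0975]
eef_rot: [-1.184, -1.248, 1.263]
contact_force: [0.7, -0.8, 0.8]
finger_gap: 0.0644
```

```bash
python3 p.py 0.6257 -0.0637 0.10 93.5 1 0.3; python3 st.py
python3 - <<'E'
from h import *
im2,d=viewer.capture("side"); save("k_side.png",cv2.resize(im2[120:250,230:370],None,fx=5,fy=4.5,interpolation=cv2.INTER_CUBIC))
E
```

```text
from [ 0.6252 -0.0629  0.0975] yaw 93.54 tooly [-0.002 -0.009] gap 0.0644 step mm 2.7 turn/row -0.04
[0.3, [-0.08, -0.25, -0.04], 0.04]
[0.3, [-0.08, -0.25, -0.04], 0.04]
[0.3, [-0.08, -0.25, -0.04], 0.04]
t 20.05 p [ 0.6252 -0.0629  0.0975] yaw 93.54 tooly [-0.0022 -0.0094] pitchx(z of tool x,z) [-0.0092  0.0028] gap 0.0644 F [ 0.7 -0.8  0.8] q [-0.097  0.485  1.719 -0.012  0.939 -1.723]
```

View pics/k_side.png

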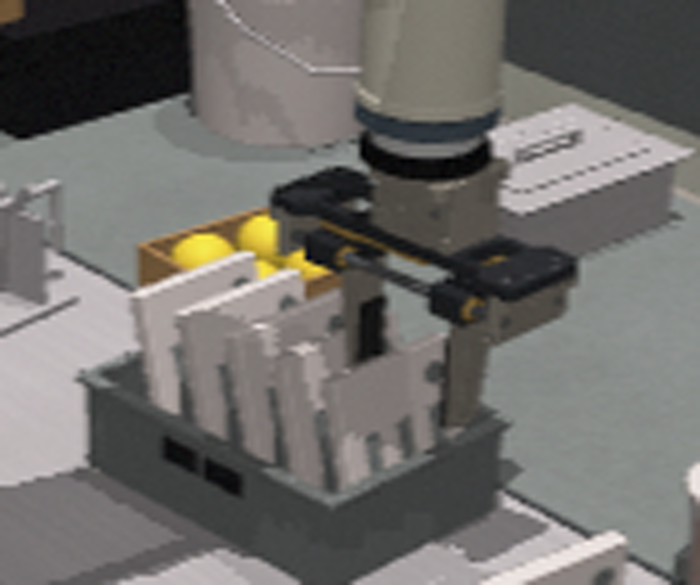

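jog_arm:
  series:
    - [1,[0,0,0],0]
    - [1,[0,0,0],0]
    - [1,[0,0,0],0]
    - [1,[0,0,0],0]
    - [1,[0,0,0],0]
    - [1,[0,0,0],0]
    - [1,[0,0,0],0]
    - [1,[0,0,0],0]
    - [1,[0,0,0],0]
    - [1,[0,0,0],0]
    - [1,[0,0,0],0]
    - [1,[0,0,0],0]
  newtons: 40

```text
time_s: 21.3
ee_pos: [0.6264, -0.063, 0.0994]
eef_rot: [-1.187, -1.25, 1.261]
contact_force: [0.9, 0.8, 0.1]
finger_gap: 0.0136
```

```bash
python3 st.py
python3 - <<'E'
from h import *
im2,d=viewer.capture("side"); save("l_side.png",cv2.resize(im2[120:250,230:370],None,fx=5,fy=4.5,interpolation=cv2.INTER_CUBIC))
E
```

```text
t 21.3 p [ 0.6264 -0.063   0.0994] yaw 93.53 tooly [ 0.0006 -0.0095] pitchx(z of tool x,z) [-0.0095 -0.    ] gap 0.0136 F [0.9 0.8 0.1] q [-0.097  0.483  1.717 -0.012  0.94  -1.723]
```

View pics/l_side.png

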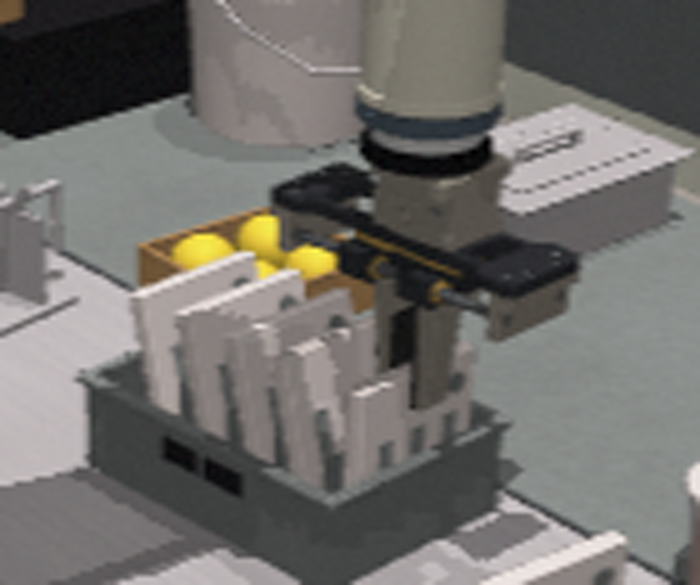

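jog_arm:
  series:
    - [1,[0,-1.5,0],0]
    - [1,[0,-2.5,0],0]
    - [1,[0,-3,0],0]
    - [1,[0,-3,0],0]
    - [1,[0,-3,0],0]
    - [1,[0,-2.5,0],0]
    - [1,[0,-1.0,0],0]
    - [1,[0,0,0],0]

```text
time_s: 22.15
ee_pos: [0.6247, -0.0612, 0.2755]
eef_rot: [-1.186, -1.249, 1.262]
contact_force: [0.5, 0.2, -1.5]
finger_gap: 0.0138
```

```bash
python3 p.py 0.523 -0.3156 0.28 85.9 10 1
python3 - <<'E'
from h import *
im2,d=viewer.capture("side"); save("m_side.png",cv2.resize(im2[80:250,230:410],None,fx=4,fy=3.5,interpolation=cv2.INTER_CUBIC))
E
```

```text
from [ 0.6247 -0.0612  0.2755] yaw 93.53 tooly [-0.001 -0.009] gap 0.0138 step mm 27.4 turn/row -0.76
[1.0, [-2.48, -0.02, 1.17], 0.76]
[1.0, [-2.55, -0.02, 1.0], 0.76]
[1.0, [-2.6, -0.02, 0.87], 0.76]
```

View pics/m_side.png

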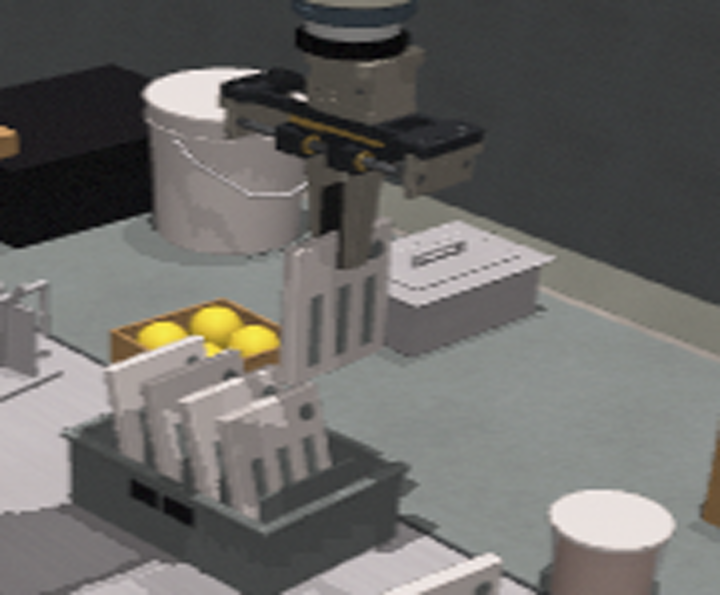

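Plate is held upright at about (335,300) in the crop, clear of the crate. Moving to the rack.

jog_arm:
  series:
    - [1,[-1.8,-0.1,0.8],0.76]
    - [1,[-2.5,-0.1,1.1],0.76]
    - [1,[-2.5,-0.1,1.1],0.76]
    - [1,[-2.5,-0.1,1.05],0.76]
    - [1,[-2.5,-0.1,1.0],0.76]
    - [1,[-2.55,-0.1,1.0],0.76]
    - [1,[-2.55,-0.1,1.0],0.76]
    - [1,[-2.6,-0.1,0.9],0.76]
    - [1,[-2.6,-0.1,0.9],0.76]
    - [1,[-1.6,0,0.6],0.5]
    - [1,[0,0,0],0]
    - [1,[0,0,0],0]

```text
time_s: 23.4
ee_pos: [0.5179, -0.3027, 0.2656]
eef_rot: [-1.219, -1.137, 1.171]
contact_force: [0.2, 0.6, -1.2]
finger_gap: 0.0136
```

```bash
python3 p.py 0.523 -0.3156 0.25 85.9 2 1; python3 st.py
python3 - <<'E'
from pl import *
im,W=grab(); save("n_top.png",im[60:300,150:450].repeat(2,0).repeat(2,1)); 
for o in comps(W,im): print(np.round(o,4))
E
```

```text
from [ 0.5179 -0.3027  0.2656] yaw 86.0 tooly [-0.029  0.002] gap 0.0136 step mm 10.4 turn/row -0.05
[1.0, [-0.62, 0.77, -0.32], 0.05]
[1.0, [-0.62, 0.77, -0.32], 0.05]
[1.0, [-0.62, 0.77, -0.32], 0.05]
t 23.4 p [ 0.5179 -0.3027  0.2656] yaw 86.0 tooly [-0.0294  0.0023] pitchx(z of tool x,z) [0.0002 0.0295] gap 0.0136 F [ 0.2  0.6 -1.2] q [-0.524  0.286  1.612 -0.013  1.27  -2.021]
[6.1970e-01 3.0000e-04 1.2230e-01 9.8700e-02 1.5900e-02 3.6028e+00
 1.9100e+02]
[6.1950e-01 4.2700e-02 1.2250e-01 9.7700e-02 1.5300e-02 3.4948e+00
 1.8500e+02]
[6.1490e-01 8.4600e-02 1.2220e-01 9.6600e-02 1.4900e-02 3.6395e+00
 1.8200e+02]
[6.099e-01 1.232e-01 1.219e-01 9.870e-02 1.440e-02 2.149e+00 1.830e+02]
```

View pics/n_top.png

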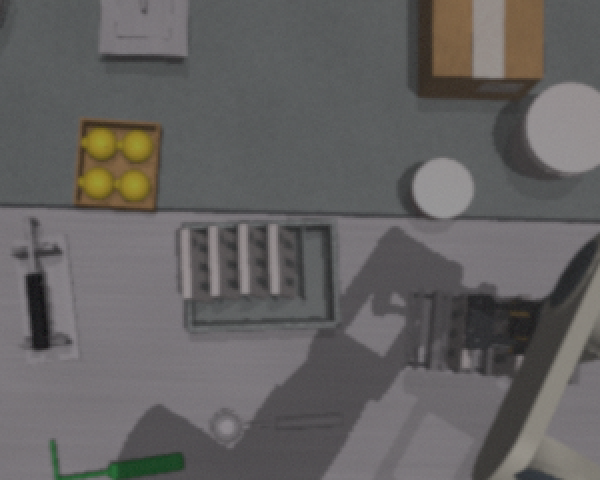

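jog_arm:
  series:
    - [1,[-0.65,0.5,-0.3],0]
    - [1,[-0.65,0.5,-0.3],0]
    - [1,[0,0,0],0]
    - [1,[0,0,0],0]

```text
time_s: 23.85
ee_pos: [0.5245, -0.3144, 0.2537]
eef_rot: [-1.216, -1.14, 1.173]
contact_force: [0.7, 0.0, -1.4]
finger_gap: 0.0135
```

```bash
python3 p.py 0.5245 -0.3156 0.17 85.9 4 1
```

```text
from [ 0.5245 -0.3144  0.2537] yaw 86.23 tooly [-0.03   0.003] gap 0.0135 step mm 20.9 turn/row -0.08
[1.0, [-0.03, 2.09, -0.07], 0.08]
[1.0, [-0.03, 2.09, -0.07], 0.08]
[1.0, [-0.03, 2.09, -0.07], 0.08]
```

jog_arm:
  series:
    - [1,[-0.03,2.0,-0.07],0.08]
    - [1,[-0.03,2.0,-0.07],0.08]
    - [1,[-0.03,2.0,-0.07],0.08]
    - [1,[-0.03,1.8,-0.07],0.08]
    - [1,[0,0,0],0]
    - [1,[0,0,0],0]

```text
time_s: 24.45
ee_pos: [0.5268, -0.3149, 0.1751]
eef_rot: [-1.221, -1.138, 1.17]
contact_force: [0.1, 1.1, -1.0]
finger_gap: 0.0136
```

```bash
python3 p.py 0.5245 -0.3156 0.106 85.9 4 1
python3 - <<'E'
from h import *
im2,d=viewer.capture("side"); save("o_side.png",cv2.resize(im2[180:340,290:420],None,fx=5,fy=3.7,interpolation=cv2.INTER_CUBIC))
E
```

```text
from [ 0.5268 -0.3149  0.1751] yaw 85.99 tooly [-0.027  0.002] gap 0.0136 step mm 17.3 turn/row -0.02
[1.0, [-0.02, 1.73, 0.01], 0.02]
[1.0, [-0.02, 1.73, 0.01], 0.02]
[1.0, [-0.02, 1.73, 0.01], 0.02]
```

View pics/o_side.png

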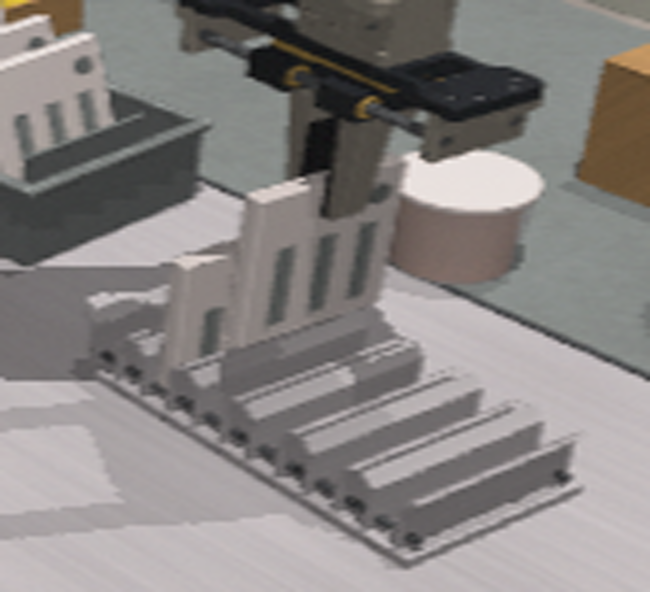

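jog_arm:
  series:
    - [1,[-0.05,1.5,0],0]
    - [1,[-0.03,1.5,0],0]
    - [1,[-0.02,1.5,0],0]
    - [1,[0,1.2,0],0]
    - [1,[0,0.6,0],0]
    - [1,[0,0,0],0]
    - [1,[0,0,0],0]

```text
time_s: 25.2
ee_pos: [0.526, -0.3165, 0.1091]
eef_rot: [-1.224, -1.14, 1.169]
contact_force: [-0.5, 0.1, -1.7]
finger_gap: 0.0133
```

```bash
python3 p.py 0.5245 -0.3156 0.102 85.9 1 1; python3 st.py
```

```text
from [ 0.526  -0.3165  0.1091] yaw 86.0 tooly [-0.024  0.   ] gap 0.0133 step mm 7.3 turn/row -0.1
[1.0, [0.08, 0.71, 0.14], 0.1]
[1.0, [0.08, 0.71, 0.14], 0.1]
[1.0, [0.08, 0.71, 0.14], 0.1]
t 25.2 p [ 0.526  -0.3165  0.1091] yaw 86.0 tooly [-0.0241  0.0001] pitchx(z of tool x,z) [-0.0016  0.024 ] gap 0.0133 F [-0.5  0.1 -1.7] q [-0.537  0.461  1.729 -0.015  0.973 -2.029]
```

jog_arm:
  series:
    - [1,[0.05,0.5,0.1],0]
    - [1,[0,0.1,0],0]
    - [1,[0,0,0],0]
    - [1,[0,0,0],0]
    - [0.8,[0,0,0],0]
    - [0.72,[0,0,0],0]
    - [0.72,[0,0,0],0]
    - [0.72,[0,0,0],0]
    - [0.72,[0,0,0],0]

```text
time_s: 26.1
ee_pos: [0.5267, -0.317, 0.1054]
eef_rot: [-1.229, -1.142, 1.169]
contact_force: [-0.2, -0.2, 0.5]
finger_gap: 0.0255
```

```bash
python3 st.py
python3 - <<'E'
from h import *
im2,d=viewer.capture("side"); save("q_side.png",cv2.resize(im2[180:340,290:420],None,fx=5,fy=3.7,interpolation=cv2.INTER_CUBIC))
E
```

```text
t 26.1 p [ 0.5267 -0.317   0.1054] yaw 86.0 tooly [-0.0198 -0.0025] pitchx(z of tool x,z) [-0.0039  0.0195] gap 0.0255 F [-0.2 -0.2  0.5] q [-0.537  0.464  1.733 -0.015  0.96  -2.029]
```

View pics/q_side.png

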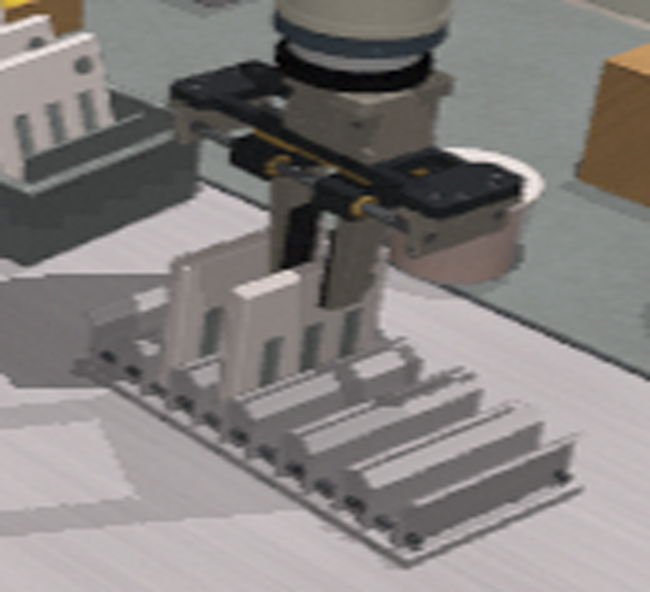

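jog_arm:
  series:
    - [0.72,[0,-1.5,0],0]
    - [0.72,[0,-2.5,0],0]
    - [0.72,[0,-3.0,0],0]
    - [0.72,[0,-2.5,0],0]
    - [0.3,[0,-1,0],0]
    - [0.3,[0,0,0],0]

```text
time_s: 26.75
ee_pos: [0.5288, -0.3166, 0.218]
eef_rot: [-1.23, -1.142, 1.169]
contact_force: [-0.0, -0.1, 0.3]
finger_gap: 0.0396
```

```bash
python3 p.py 0.622 -0.0224 0.20 93.5 10 0.3
```

```text
from [ 0.5288 -0.3166  0.218 ] yaw 86.0 tooly [-0.019 -0.003] gap 0.0396 step mm 30.9 turn/row 0.75
[0.3, [3.0, 0.15, -0.73], -0.75]
[0.3, [2.95, 0.15, -0.92], -0.75]
[0.3, [2.89, 0.15, -1.08], -0.75]
```

jog_arm:
  series:
    - [0.3,[2.5,0.1,-0.6],-0.75]
    - [0.3,[3.1,0.1,-0.8],-0.75]
    - [0.3,[3.1,0.1,-0.85],-0.75]
    - [0.3,[3.1,0.1,-0.9],-0.75]
    - [0.3,[3.1,0.1,-0.95],-0.75]
    - [0.3,[3.1,0.1,-1.0],-0.75]
    - [0.3,[3.1,0.1,-1.1],-0.75]
    - [0.3,[3.1,0.1,-1.1],-0.75]
    - [0.3,[3.0,0,-1.1],-0.75]
    - [0.3,[2.2,0,-0.8],-0.5]
    - [0.3,[0,0,0],0]
    - [0.3,[0,0,0],0]

```text
time_s: 27.95
ee_pos: [0.6201, -0.0119, 0.1939]
eef_rot: [-1.154, -1.227, 1.27]
contact_force: [-0.1, -0.2, 0.3]
finger_gap: 0.0643
```

```bash
python3 p.py 0.621 -0.0224 0.155 93.5 2 0.3
python3 - <<'E'
from pl import *
im,W=show(); save("r_top.png",im[60:300,150:450].repeat(2,0).repeat(2,1)); print(crate_fit(W)[:2])
print("rack plates")
for o in comps(W,im,xr=(.4,.65),yr=(-.5,-.15)): print(np.round(o,4))
E
```

```text
from [ 0.6201 -0.0119  0.1939] yaw 93.43 tooly [-0.035 -0.001] gap 0.0643 step mm 20.1 turn/row 0.04
[0.3, [-0.53, 1.94, -0.08], -0.04]
[0.3, [-0.53, 1.94, -0.08], -0.04]
[0.3, [-0.53, 1.94, -0.08], -0.04]
plate top x 0.6126 y 0.1257 z 0.1226  0.094 x 0.009 ang 1.6 n113
(((0.5676001906394958, -0.03269987553358078), (0.0876193419098854, 0.12966549396514893), 4.212253093719482), 230)
rack plates
[ 5.2250e-01 -3.1530e-01  1.2680e-01  9.8600e-02  1.6400e-02 -2.5325e+00
  1.9300e+02]
[ 5.2280e-01 -2.7230e-01  1.2680e-01  9.6300e-02  1.4800e-02 -4.2612e+00
  1.9400e+02]
```

View pics/r_top.png

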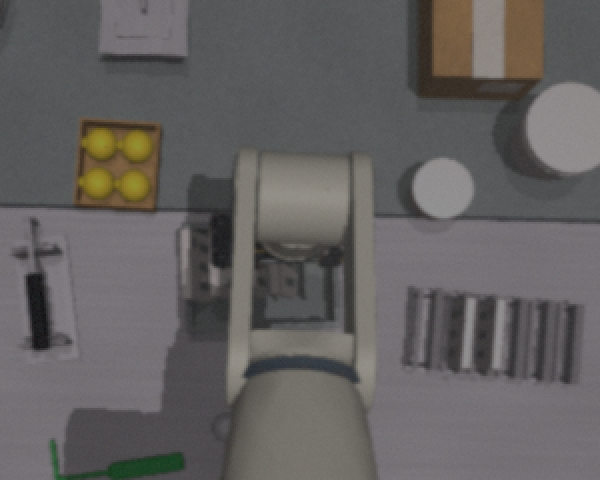

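jog_arm:
  series:
    - [0.3,[-0.53,1.8,-0.08],0]
    - [0.3,[-0.53,1.8,-0.08],0]
    - [0.3,[0,0,0],0]
    - [0.3,[0,0,0],0]

```text
time_s: 28.4
ee_pos: [0.6197, -0.0271, 0.1568]
eef_rot: [-1.156, -1.223, 1.267]
contact_force: [0.1, 0.8, 0.2]
finger_gap: 0.0645
```

```bash
python3 p.py 0.621 -0.0224 0.10 93.5 3 0.3
python3 - <<'E'
from h import *
im2,d=viewer.capture("side"); save("s_side.png",cv2.resize(im2[120:250,230:370],None,fx=5,fy=4.5,interpolation=cv2.INTER_CUBIC))
E
```

```text
from [ 0.6197 -0.0271  0.1568] yaw 93.15 tooly [-0.036 -0.001] gap 0.0645 step mm 19.0 turn/row 0.12
[0.3, [0.15, 1.89, -0.12], -0.12]
[0.3, [0.15, 1.89, -0.12], -0.12]
[0.3, [0.15, 1.89, -0.12], -0.12]
```

View pics/s_side.png

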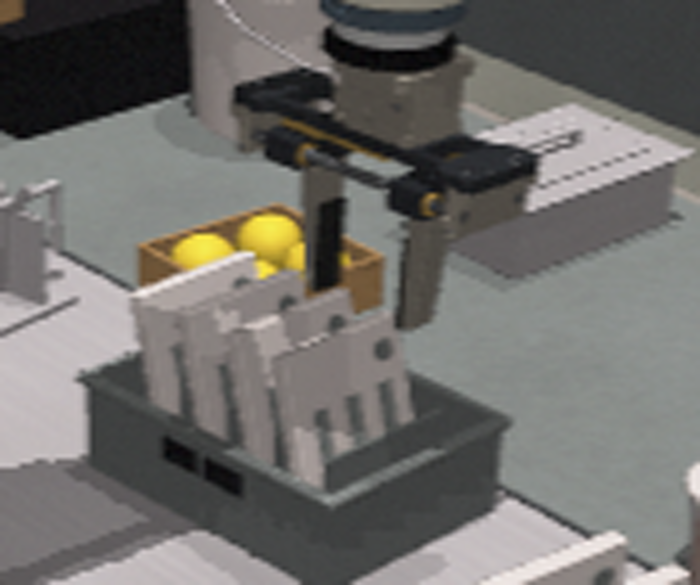

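jog_arm:
  series:
    - [0.3,[0.47,0.3,-0.1],-0.3]
    - [0.3,[0,0,0],0]
    - [0.3,[0,0,0],0]

```text
time_s: 28.75
ee_pos: [0.6211, -0.0222, 0.1555]
eef_rot: [-1.156, -1.228, 1.269]
contact_force: [0.2, -0.1, -0.0]
finger_gap: 0.0646
```

```bash
python3 p.py 0.621 -0.0224 0.10 93.5 3 0.3
```

```text
from [ 0.6211 -0.0222  0.1555] yaw 93.44 tooly [-0.034 -0.002] gap 0.0646 step mm 18.5 turn/row 0.02
[0.3, [-0.01, 1.85, -0.06], -0.02]
[0.3, [-0.01, 1.85, -0.06], -0.02]
[0.3, [-0.01, 1.85, -0.06], -0.02]
```

jog_arm:
  series:
    - [0.3,[0,1.6,-0.06],0]
    - [0.3,[0,1.7,-0.06],0]
    - [0.3,[0,1.7,-0.06],0]
    - [0.3,[0,0.2,0],0]
    - [0.3,[0,0,0],0]
    - [0.3,[0,0,0],0]

```text
time_s: 29.35
ee_pos: [0.6215, -0.0214, 0.1]
eef_rot: [-1.156, -1.23, 1.27]
contact_force: [-0.4, 0.0, 0.4]
finger_gap: 0.0648
```

```bash
python3 st.py
python3 - <<'E'
from h import *
im2,d=viewer.capture("side"); save("t_side.png",cv2.resize(im2[120:250,230:370],None,fx=5,fy=4.5,interpolation=cv2.INTER_CUBIC))
E
```

```text
t 29.35 p [ 0.6215 -0.0214  0.1   ] yaw 93.51 tooly [-0.0322 -0.0016] pitchx(z of tool x,z) [0.0004 0.0323] gap 0.0648 F [-0.4  0.   0.4] q [-0.035  0.488  1.707 -0.003  0.979 -1.665]
```

View pics/t_side.png

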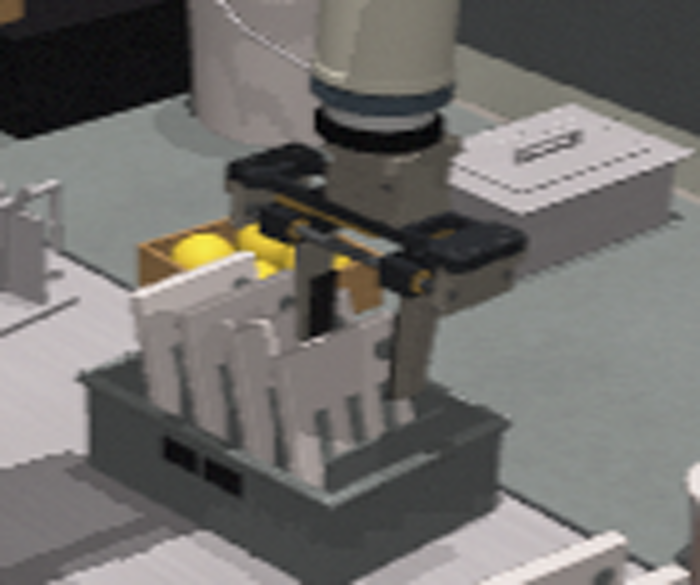

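Good fit again. Close, then lift.

jog_arm:
  series:
    - [1,[0,0,0],0]
    - [1,[0,0,0],0]
    - [1,[0,0,0],0]
    - [1,[0,0,0],0]
    - [1,[0,0,0],0]
    - [1,[0,0,0],0]
    - [1,[0,0,0],0]
    - [1,[0,0,0],0]
    - [1,[0,0,0],0]
    - [1,[0,0,0],0]
    - [1,[0,0,0],0]
    - [1,[0,0,0],0]
  newtons: 40

```text
time_s: 30.6
ee_pos: [0.6232, -0.0217, 0.1027]
eef_rot: [-1.16, -1.233, 1.268]
contact_force: [0.3, 0.8, 0.0]
finger_gap: 0.0138
```

jog_arm:
  series:
    - [1,[0,-1.5,0],0]
    - [1,[0,-2.5,0],0]
    - [1,[0,-3,0],0]
    - [1,[0,-3,0],0]
    - [1,[0,-3,0],0]
    - [1,[0,-2.5,0],0]
    - [1,[0,-1.0,0],0]
    - [1,[0,0,0],0]

```text
time_s: 31.4
ee_pos: [0.6265, -0.021, 0.2784]
eef_rot: [-1.158, -1.232, 1.268]
contact_force: [0.8, -0.7, -1.0]
finger_gap: 0.0136
```

```bash
python3 p.py 0.521 -0.3575 0.28 85.9 12 1
python3 - <<'E'
from h import *
im2,d=viewer.capture("side"); save("u_side.png",cv2.resize(im2[80:250,230:410],None,fx=4,fy=3.5,interpolation=cv2.INTER_CUBIC))
E
```

```text
from [ 0.6265 -0.021   0.2784] yaw 93.51 tooly [-0.03  -0.001] gap 0.0136 step mm 29.4 turn/row -0.63
[1.0, [-2.74, 0.02, 1.05], 0.63]
[1.0, [-2.81, 0.01, 0.86], 0.63]
[1.0, [-2.85, 0.01, 0.71], 0.63]
```

View pics/u_side.png

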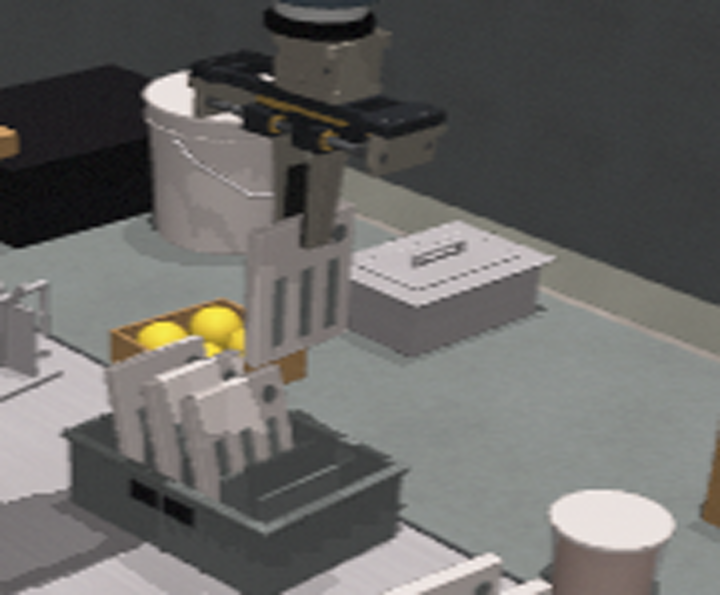

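jog_arm:
  series:
    - [1,[-2.2,-0.1,0.8],0.63]
    - [1,[-2.9,-0.1,1.05],0.63]
    - [1,[-2.9,-0.1,1.0],0.63]
    - [1,[-2.9,-0.1,1.0],0.63]
    - [1,[-2.9,-0.1,0.95],0.63]
    - [1,[-2.9,-0.1,0.9],0.63]
    - [1,[-2.9,-0.1,0.85],0.63]
    - [1,[-2.9,-0.1,0.8],0.63]
    - [1,[-2.9,-0.1,0.8],0.63]
    - [1,[-2.9,-0.1,0.75],0.63]
    - [1,[-2.9,-0.1,0.7],0.63]
    - [1,[-2.0,0,0.5],0.5]

```text
time_s: 32.65
ee_pos: [0.5129, -0.3592, 0.2697]
eef_rot: [-1.189, -1.119, 1.181]
contact_force: [0.2, 0.4, -1.5]
finger_gap: 0.0139
```

jog_arm:
  series:
    - [1,[0,0,0],0]
    - [1,[0,0,0],0]
    - [1,[0,0,0],0]

```text
time_s: 32.95
ee_pos: [0.5102, -0.3598, 0.2649]
eef_rot: [-1.184, -1.114, 1.178]
contact_force: [0.2, -0.3, -0.5]
finger_gap: 0.0135
```

```bash
python3 p.py 0.5225 -0.3575 0.24 85.9 2 1
python3 - <<'E'
from pl import *
im,W=show()
E
```

```text
from [ 0.5102 -0.3598  0.2649] yaw 85.9 tooly [-0.066  0.015] gap 0.0135 step mm 13.9 turn/row 0.0
[1.0, [0.14, 1.2, -0.69], -0.0]
[1.0, [0.14, 1.2, -0.69], -0.0]
[1.0, [0.14, 1.2, -0.69], -0.0]
plate top x 0.6190 y 0.0431 z 0.1220  0.097 x 0.015 ang 3.7 n187
plate top x 0.6153 y 0.0851 z 0.1221  0.097 x 0.015 ang 3.9 n181
plate top x 0.6099 y 0.1242 z 0.1217  0.099 x 0.015 ang 3.8 n185
```

jog_arm:
  series:
    - [1,[0.14,0.8,-0.6],0]
    - [1,[0.14,0.8,-0.6],0]
    - [1,[0,0,0],0]
    - [1,[0,0,0],0]

```text
time_s: 33.4
ee_pos: [0.5235, -0.3543, 0.2461]
eef_rot: [-1.181, -1.117, 1.181]
contact_force: [-0.3, -0.2, -1.2]
finger_gap: 0.0138
```

```bash
python3 p.py 0.5225 -0.358 0.175 85.9 4 1;python3 st.py
```

```text
from [ 0.5235 -0.3543  0.2461] yaw 86.11 tooly [-0.067  0.016] gap 0.0138 step mm 17.8 turn/row -0.05
[1.0, [-0.11, 1.77, -0.1], 0.05]
[1.0, [-0.11, 1.77, -0.1], 0.05]
[1.0, [-0.11, 1.77, -0.1], 0.05]
t 33.4 p [ 0.5235 -0.3543  0.2461] yaw 86.11 tooly [-0.0665  0.016 ] pitchx(z of tool x,z) [0.0114 0.0674] gap 0.0138 F [-0.3 -0.2 -1.2] q [-0.584  0.374  1.532 -0.024  1.299 -2.08 ]
```

jog_arm:
  series:
    - [1,[-0.15,1.7,-0.1],0.05]
    - [1,[-0.12,1.7,-0.1],0.05]
    - [1,[-0.1,1.7,-0.1],0.05]
    - [1,[-0.05,1.6,-0.1],0.05]
    - [1,[0,0,0],0]
    - [1,[0,0,0],0]

```text
time_s: 34.0
ee_pos: [0.5244, -0.3577, 0.1787]
eef_rot: [-1.185, -1.117, 1.179]
contact_force: [0.0, -0.4, -2.0]
finger_gap: 0.0135
```

```bash
python3 p.py 0.5225 -0.358 0.106 85.9 4 1;python3 st.py;python3 - <<'E'
from h import *
im2,d=viewer.capture("side"); save("v_side.png",cv2.resize(im2[180:340,290:420],None,fx=5,fy=3.7,interpolation=cv2.INTER_CUBIC))
E
```

```text
from [ 0.5244 -0.3577  0.1787] yaw 86.01 tooly [-0.064  0.014] gap 0.0135 step mm 18.2 turn/row -0.03
[1.0, [-0.03, 1.82, -0.07], 0.03]
[1.0, [-0.03, 1.82, -0.07], 0.03]
[1.0, [-0.03, 1.82, -0.07], 0.03]
t 34.0 p [ 0.5244 -0.3577  0.1787] yaw 86.01 tooly [-0.064  0.014] pitchx(z of tool x,z) [0.0096 0.0649] gap 0.0135 F [ 0.  -0.4 -2. ] q [-0.588  0.435  1.595 -0.026  1.172 -2.078]
```

View pics/v_side.png

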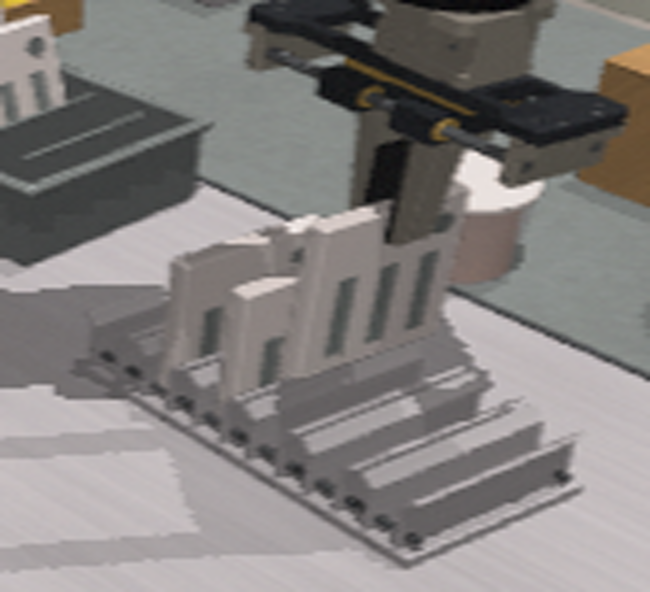

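jog_arm:
  series:
    - [1,[-0.03,1.5,-0.07],0]
    - [1,[-0.03,1.5,-0.07],0]
    - [1,[-0.02,1.5,-0.07],0]
    - [1,[0,1.3,-0.05],0]
    - [1,[0,0.7,0],0]
    - [1,[0,0,0],0]
    - [1,[0,0,0],0]

```text
time_s: 34.75
ee_pos: [0.5229, -0.3579, 0.1088]
eef_rot: [-1.186, -1.117, 1.179]
contact_force: [0.1, 0.1, -1.7]
finger_gap: 0.0135
```

```bash
python3 p.py 0.5225 -0.358 0.109 85.9 1 1;python3 st.py
```

```text
from [ 0.5229 -0.3579  0.1088] yaw 86.02 tooly [-0.063  0.014] gap 0.0135 step mm 0.5 turn/row -0.12
[1.0, [-0.01, -0.01, 0.04], 0.12]
[1.0, [-0.01, -0.01, 0.04], 0.12]
[1.0, [-0.01, -0.01, 0.04], 0.12]
t 34.75 p [ 0.5229 -0.3579  0.1088] yaw 86.02 tooly [-0.0632  0.0135] pitchx(z of tool x,z) [0.0091 0.064 ] gap 0.0135 F [ 0.1  0.1 -1.7] q [-0.589  0.508  1.651 -0.028  1.043 -2.076]
```

jog_arm:
  series:
    - [1,[0,0.15,0],0]
    - [1,[0,0,0],0]
    - [0.8,[0,0,0],0]
    - [0.72,[0,0,0],0]
    - [0.72,[0,0,0],0]
    - [0.72,[0,0,0],0]
    - [0.72,[0,0,0],0]

```text
time_s: 35.45
ee_pos: [0.5246, -0.3591, 0.1102]
eef_rot: [-1.191, -1.119, 1.18]
contact_force: [0.5, 0.1, -0.3]
finger_gap: 0.0259
```

jog_arm:
  series:
    - [0.72,[0,-1.5,0.1],0]
    - [0.72,[0,-2.5,0.15],0]
    - [0.72,[0,-3.0,0.2],0]
    - [0.72,[0,-2.5,0.15],0]
    - [0.3,[0,-1.5,0],0]
    - [0.3,[0,0,0],0]
    - [0.3,[0,0,0],0]

```text
time_s: 36.15
ee_pos: [0.5252, -0.3599, 0.23]
eef_rot: [-1.193, -1.12, 1.18]
contact_force: [0.4, 0.2, -0.8]
finger_gap: 0.0478
```

```bash
python3 st.py;python3 - <<'E'
from h import *
im2,d=viewer.capture("side"); save("w_side.png",cv2.resize(im2[180:340,290:420],None,fx=5,fy=3.7,interpolation=cv2.INTER_CUBIC))
E
```

```text
t 36.15 p [ 0.5252 -0.3599  0.23  ] yaw 86.03 tooly [-0.0573  0.0095] pitchx(z of tool x,z) [0.0055 0.0579] gap 0.0478 F [ 0.4  0.2 -0.8] q [-0.59   0.388  1.548 -0.025  1.259 -2.083]
```

View pics/w_side.png

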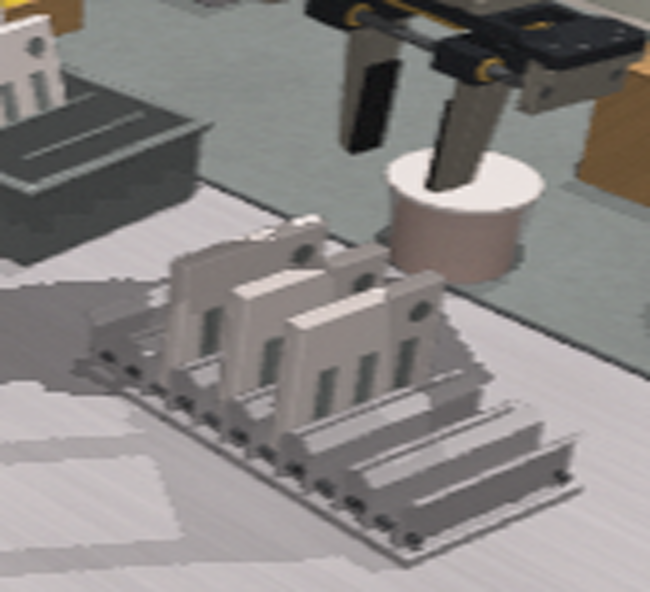

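jog_arm:
  series:
    - [0.3,[0,0,1.5],0]
    - [0.3,[0,0,1.5],0]
    - [0.3,[0,0,1.5],0]
    - [0.3,[0,0,1.5],0]
    - [0.3,[0,0,1.5],0]
    - [0.3,[0,0,1.5],0]

```text
time_s: 36.8
ee_pos: [0.4251, -0.3508, 0.2302]
eef_rot: [-1.182, -1.117, 1.18]
contact_force: [0.5, 0.2, 0.8]
finger_gap: 0.0645
```

```bash
python3 st.py; python3 p.py 0.620 0.02 0.20 93.5 12 0.3
```

```text
t 36.8 p [ 0.4251 -0.3508  0.2302] yaw 86.06 tooly [-0.0659  0.0153] pitchx(z of tool x,z) [0.0107 0.0668] gap 0.0645 F [0.5 0.2 0.8] q [-0.674  0.259  1.731 -0.031  1.213 -2.164]
from [ 0.4251 -0.3508  0.2302] yaw 86.06 tooly [-0.066  0.015] gap 0.0645 step mm 35.0 turn/row 0.62
[0.3, [3.19, 0.19, -1.42], -0.62]
[0.3, [3.09, 0.18, -1.63], -0.62]
[0.3, [3.0, 0.16, -1.79], -0.62]
```

jog_arm:
  series:
    - [0.3,[1.5,0.1,-0.6],-0.4]
    - [0.3,[2.1,0.1,-0.95],-0.42]
    - [0.3,[2.1,0.1,-0.95],-0.42]
    - [0.3,[2.1,0.1,-1.0],-0.42]
    - [0.3,[2.1,0.1,-1.0],-0.42]
    - [0.3,[2.1,0.1,-1.05],-0.42]
    - [0.3,[2.1,0.1,-1.05],-0.42]
    - [0.3,[2.1,0.1,-1.1],-0.42]
    - [0.3,[2.1,0.1,-1.1],-0.42]
    - [0.3,[2.05,0.1,-1.1],-0.42]
    - [0.3,[2.05,0.1,-1.15],-0.42]
    - [0.3,[2.05,0.1,-1.15],-0.42]

```text
time_s: 38.0
ee_pos: [0.5478, -0.0951, 0.2096]
eef_rot: [-1.133, -1.179, 1.24]
contact_force: [1.2, -1.0, -0.4]
finger_gap: 0.0644
```

```bash
python3 st.py; python3 p.py 0.6204 0.0204 0.18 93.5 6 0.3
```

```text
t 38.0 p [ 0.5478 -0.0951  0.2096] yaw 90.97 tooly [-0.0712  0.0197] pitchx(z of tool x,z) [0.021  0.0708] gap 0.0644 F [ 1.2 -1.  -0.4] q [-0.179  0.293  1.733  0.007  1.189 -1.77 ]
from [ 0.5478 -0.0951  0.2096] yaw 90.97 tooly [-0.071  0.02 ] gap 0.0644 step mm 23.3 turn/row 0.42
[0.3, [1.89, 0.44, -1.28], -0.42]
[0.3, [1.86, 0.44, -1.32], -0.42]
[0.3, [1.85, 0.44, -1.35], -0.42]
```

jog_arm:
  series:
    - [0.3,[1.88,0.3,-1.28],-0.42]
    - [0.3,[1.88,0.3,-1.28],-0.42]
    - [0.3,[1.88,0.3,-1.3],-0.42]
    - [0.3,[1.88,0.3,-1.3],-0.42]
    - [0.3,[1.88,0.3,-1.35],-0.42]
    - [0.3,[1.2,0.3,-1.0],-0.3]
    - [0.3,[0,0,0],0]
    - [0.3,[0,0,0],0]
    - [0.3,[0,0,0],0]
    - [0.3,[0,0,0],0]

```text
time_s: 39.0
ee_pos: [0.6153, 0.0236, 0.1852]
eef_rot: [-1.105, -1.211, 1.275]
contact_force: [-0.1, 0.3, -0.5]
finger_gap: 0.0645
```

```bash
python3 st.py; python3 p.py 0.6204 0.0204 0.155 93.6 1 0.3
python3 - <<'E'
from pl import *
im,W=show()
print("rack plates")
for o in comps(W,im,xr=(.4,.65),yr=(-.5,-.15)): print(np.round(o,4))
E
```

```text
t 39.0 p [0.6153 0.0236 0.1852] yaw 93.7 tooly [-0.0763  0.0206] pitchx(z of tool x,z) [0.0256 0.0748] gap 0.0645 F [-0.1  0.3 -0.5] q [ 0.023  0.409  1.621  0.024  1.187 -1.623]
from [0.6153 0.0236 0.1852] yaw 93.7 tooly [-0.076  0.021] gap 0.0645 step mm 30.8 turn/row -0.1
[0.3, [-0.43, 2.97, -0.71], 0.1]
[0.3, [-0.43, 2.97, -0.71], 0.1]
[0.3, [-0.43, 2.97, -0.71], 0.1]
rack plates
[ 5.196e-01 -3.559e-01  1.268e-01  9.690e-02  1.530e-02 -4.251e+00
  1.890e+02]
[ 5.2250e-01 -3.1530e-01  1.2700e-01  9.9100e-02  1.6300e-02 -5.1656e+00
  1.9200e+02]
[ 5.2280e-01 -2.7340e-01  1.2680e-01  9.6200e-02  1.6800e-02 -3.3105e+00
  1.9400e+02]
```

jog_arm:
  series:
    - [0.3,[-0.15,1.0,-0.25],0.1]
    - [0.3,[-0.15,1.0,-0.25],0]
    - [0.3,[-0.13,0.9,-0.2],0]
    - [0.3,[0,0,0],0]
    - [0.3,[0,0,0],0]

```text
time_s: 39.55
ee_pos: [0.6201, 0.0183, 0.1527]
eef_rot: [-1.106, -1.208, 1.272]
contact_force: [0.5, 0.2, -0.0]
finger_gap: 0.0644
```

```bash
python3 st.py; python3 p.py 0.6204 0.0204 0.10 93.6 3 0.3
python3 - <<'E'
from h import *
im2,d=viewer.capture("side"); save("x_side.png",cv2.resize(im2[120:250,230:370],None,fx=5,fy=4.5,interpolation=cv2.INTER_CUBIC))
E
```

```text
t 39.55 p [0.6201 0.0183 0.1527] yaw 93.46 tooly [-0.0769  0.0206] pitchx(z of tool x,z) [0.0252 0.0755] gap 0.0644 F [ 0.5  0.2 -0. ] q [ 0.015  0.449  1.637  0.024  1.132 -1.629]
from [0.6201 0.0183 0.1527] yaw 93.46 tooly [-0.077  0.021] gap 0.0644 step mm 17.6 turn/row 0.05
[0.3, [0.03, 1.75, -0.15], -0.05]
[0.3, [0.03, 1.75, -0.15], -0.05]
[0.3, [0.03, 1.75, -0.15], -0.05]
```

View pics/x_side.png

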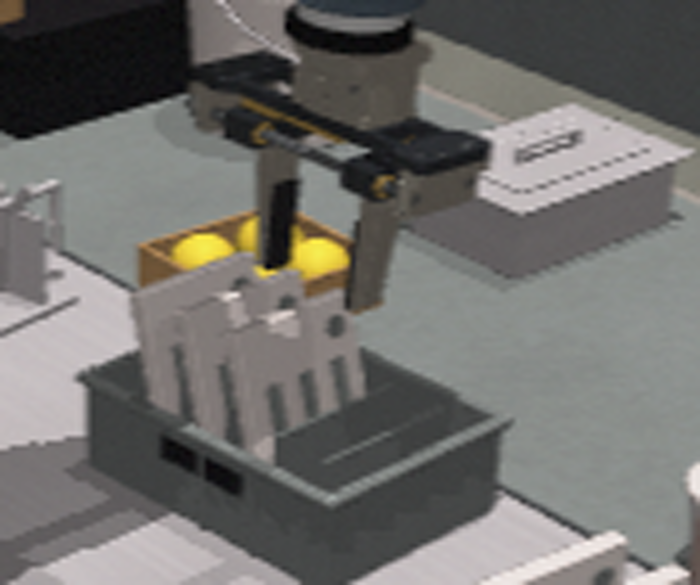

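jog_arm:
  series:
    - [0.3,[0.22,0.5,-0.1],0]
    - [0.3,[0,1.3,-0.1],0]
    - [0.3,[0,1.5,-0.12],0]
    - [0.3,[0,1.5,-0.12],0]
    - [0.3,[0,0.6,0],0]
    - [0.3,[0,0,0],0]
    - [0.3,[0,0,0],0]

```text
time_s: 40.3
ee_pos: [0.6195, 0.0226, 0.0929]
eef_rot: [-1.105, -1.207, 1.273]
contact_force: [0.4, -1.0, -0.1]
finger_gap: 0.0641
```

```bash
python3 st.py
```

```text
t 40.3 p [0.6195 0.0226 0.0929] yaw 93.5 tooly [-0.0783  0.0205] pitchx(z of tool x,z) [0.0253 0.0769] gap 0.0641 F [ 0.4 -1.  -0.1] q [ 0.021  0.518  1.678  0.026  1.024 -1.626]
```

jog_arm:
  series:
    - [1,[-0.15,0,0],0]
    - [1,[0,0,0],0]
    - [1,[0,0,0],0]
    - [1,[0,0,0],0]
    - [1,[0,0,0],0]
    - [1,[0,0,0],0]
    - [1,[0,0,0],0]
    - [1,[0,0,0],0]
    - [1,[0,0,0],0]
    - [1,[0,0,0],0]
    - [1,[0,0,0],0]
    - [1,[0,0,0],0]
  newtons: 40

```text
time_s: 41.5
ee_pos: [0.6211, 0.0207, 0.095]
eef_rot: [-1.108, -1.21, 1.272]
contact_force: [-0.3, 0.2, 0.8]
finger_gap: 0.0137
```

jog_arm:
  series:
    - [1,[0,-1.5,0.1],0]
    - [1,[0,-2.0,0.15],0]
    - [1,[0,-2.2,0.2],0]
    - [1,[0,-2.5,0.2],0]
    - [1,[0,-2.5,0.2],0]
    - [1,[0,-2.5,0.2],0]
    - [1,[0,-2.5,0.2],0]
    - [1,[0,-1.5,0.1],0]
    - [1,[0,0,0],0]

```text
time_s: 42.4
ee_pos: [0.6192, 0.0166, 0.281]
eef_rot: [-1.107, -1.21, 1.271]
contact_force: [0.1, 0.2, -1.6]
finger_gap: 0.0139
```

```bash
python3 st.py; python3 p.py 0.520 -0.40 0.28 85.9 24 1
python3 - <<'E'
from h import *
im2,d=viewer.capture("side"); save("y_side.png",cv2.resize(im2[80:250,230:410],None,fx=4,fy=3.5,interpolation=cv2.INTER_CUBIC))
E
```

```text
t 42.4 p [0.6192 0.0166 0.281 ] yaw 93.5 tooly [-0.075   0.0211] pitchx(z of tool x,z) [0.0258 0.0736] gap 0.0139 F [ 0.1  0.2 -1.6] q [ 0.012  0.335  1.513  0.022  1.369 -1.627]
from [0.6192 0.0166 0.281 ] yaw 93.5 tooly [-0.075  0.021] gap 0.0139 step mm 17.8 turn/row -0.32
[1.0, [-1.71, -0.0, 0.52], 0.32]
[1.0, [-1.74, -0.01, 0.41], 0.32]
[1.0, [-1.76, -0.02, 0.3], 0.32]
```

View pics/y_side.png

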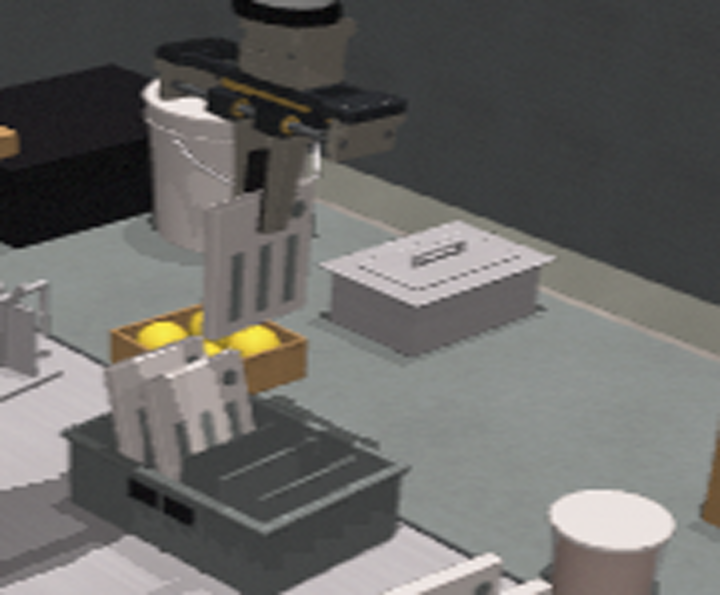

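jog_arm:
  series:
    - [1,[-1.3,-0.05,0.4],0.3]
    - [1,[-1.75,-0.05,0.52],0.32]
    - [1,[-1.75,-0.05,0.52],0.32]
    - [1,[-1.75,-0.05,0.5],0.32]
    - [1,[-1.75,-0.05,0.5],0.32]
    - [1,[-1.75,-0.05,0.5],0.32]
    - [1,[-1.75,-0.05,0.48],0.32]
    - [1,[-1.75,-0.05,0.48],0.32]
    - [1,[-1.75,-0.05,0.45],0.32]
    - [1,[-1.75,-0.05,0.45],0.32]
    - [1,[-1.75,-0.05,0.45],0.32]
    - [1,[-1.75,-0.05,0.4],0.32]

```text
time_s: 43.65
ee_pos: [0.5544, -0.2125, 0.2759]
eef_rot: [-1.131, -1.138, 1.225]
contact_force: [0.7, -0.3, -2.0]
finger_gap: 0.0136
```

```bash
python3 st.py; python3 p.py 0.520 -0.40 0.26 85.9 12 1
```

```text
t 43.65 p [ 0.5544 -0.2125  0.2759] yaw 89.01 tooly [-0.0943  0.0225] pitchx(z of tool x,z) [0.021  0.0947] gap 0.0136 F [ 0.7 -0.3 -2. ] q [-0.361  0.31   1.56  -0.013  1.368 -1.912]
from [ 0.5544 -0.2125  0.2759] yaw 89.01 tooly [-0.094  0.023] gap 0.0136 step mm 15.9 turn/row -0.26
[1.0, [-1.57, 0.12, 0.25], 0.26]
[1.0, [-1.58, 0.12, 0.21], 0.26]
[1.0, [-1.58, 0.12, 0.17], 0.26]
```

jog_arm:
  series:
    - [1,[-1.58,0.0,0.25],0.26]
    - [1,[-1.58,0.0,0.25],0.26]
    - [1,[-1.58,0.0,0.22],0.26]
    - [1,[-1.58,0.0,0.22],0.26]
    - [1,[-1.58,0.0,0.2],0.26]
    - [1,[-1.58,0.0,0.2],0.26]
    - [1,[-1.58,0.0,0.2],0.26]
    - [1,[-1.58,0.0,0.2],0.26]
    - [1,[-1.58,0.0,0.2],0.26]
    - [1,[-1.4,0,0.1],0.26]
    - [1,[-0.9,0,0],0.2]
    - [1,[0,0,0],0]

```text
time_s: 44.85
ee_pos: [0.5211, -0.3951, 0.2724]
eef_rot: [-1.156, -1.092, 1.185]
contact_force: [-0.5, 0.5, -1.5]
finger_gap: 0.0138
```

```bash
python3 st.py; python3 p.py 0.520 -0.40 0.22 85.9 3 1
```

```text
t 44.85 p [ 0.5211 -0.3951  0.2724] yaw 85.69 tooly [-0.0976  0.0238] pitchx(z of tool x,z) [0.0165 0.0991] gap 0.0138 F [-0.5  0.5 -1.5] q [-0.63   0.408  1.427 -0.039  1.4   -2.118]
from [ 0.5211 -0.3951  0.2724] yaw 85.69 tooly [-0.098  0.024] gap 0.0138 step mm 17.5 turn/row 0.07
[1.0, [-0.2, 1.74, -0.15], -0.07]
[1.0, [-0.2, 1.74, -0.15], -0.07]
[1.0, [-0.2, 1.74, -0.15], -0.07]
```

jog_arm:
  series:
    - [1,[-0.25,1.5,-0.15],-0.1]
    - [1,[-0.2,1.7,-0.15],0]
    - [1,[-0.2,1.7,-0.15],0]
    - [1,[-0.06,1.7,-0.15],0]
    - [1,[-0.06,1.7,-0.15],0]
    - [1,[0,0.8,0],0]
    - [1,[0,0,0],0]
    - [1,[0,0,0],0]

```text
time_s: 45.65
ee_pos: [0.5192, -0.3969, 0.1721]
eef_rot: [-1.149, -1.097, 1.188]
contact_force: [0.1, 0.2, -0.5]
finger_gap: 0.0137
```

```bash
python3 st.py; python3 p.py 0.520 -0.40 0.10 85.9 4 1;python3 - <<'E'
from h import *
im2,d=viewer.capture("side"); save("aa_side.png",cv2.resize(im2[180:340,290:420],None,fx=5,fy=3.7,interpolation=cv2.INTER_CUBIC))
E
```

```text
t 45.65 p [ 0.5192 -0.3969  0.1721] yaw 86.04 tooly [-0.0996  0.027 ] pitchx(z of tool x,z) [0.0202 0.1012] gap 0.0137 F [ 0.1  0.2 -0.5] q [-0.635  0.49   1.527 -0.04   1.222 -2.122]
from [ 0.5192 -0.3969  0.1721] yaw 86.04 tooly [-0.1    0.027] gap 0.0137 step mm 18.0 turn/row -0.03
[1.0, [-0.11, 1.79, -0.21], 0.03]
[1.0, [-0.11, 1.79, -0.21], 0.03]
[1.0, [-0.11, 1.79, -0.21], 0.03]
```

View pics/aa_side.png

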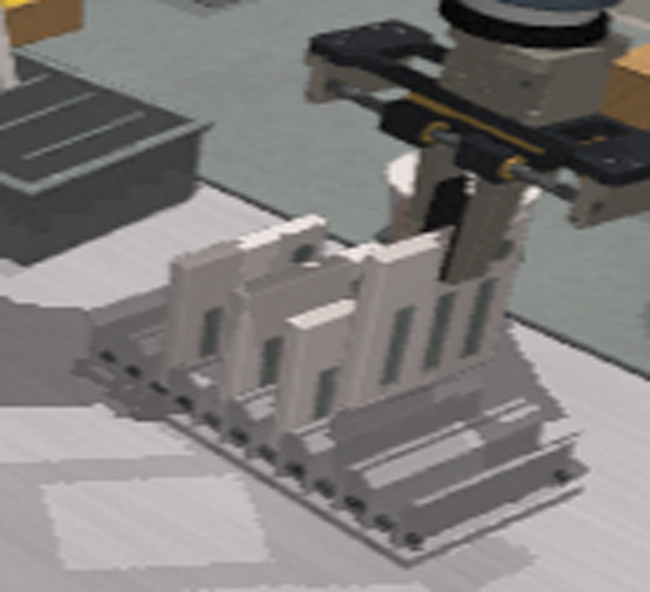

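jog_arm:
  series:
    - [1,[-0.35,0.5,-0.1],0]
    - [1,[-0.05,1.3,-0.17],0]
    - [1,[-0.05,1.4,-0.18],0]
    - [1,[-0.05,1.4,-0.18],0]
    - [1,[-0.03,1.3,-0.15],0]
    - [1,[0,0.5,0],0]
    - [1,[0,0,0],0]
    - [1,[0,0,0],0]

```text
time_s: 46.5
ee_pos: [0.5209, -0.4016, 0.1026]
eef_rot: [-1.151, -1.097, 1.188]
contact_force: [0.6, 0.6, -1.6]
finger_gap: 0.0136
```

```bash
python3 st.py; python3 p.py 0.520 -0.4005 0.10 85.9 1 1
```

```text
t 46.5 p [ 0.5209 -0.4016  0.1026] yaw 86.04 tooly [-0.0984  0.0264] pitchx(z of tool x,z) [0.0197 0.1   ] gap 0.0136 F [ 0.6  0.6 -1.6] q [-0.639  0.566  1.567 -0.042  1.103 -2.121]
from [ 0.5209 -0.4016  0.1026] yaw 86.04 tooly [-0.098  0.026] gap 0.0136 step mm 2.9 turn/row -0.14
[1.0, [0.1, 0.27, 0.07], 0.14]
[1.0, [0.1, 0.27, 0.07], 0.14]
[1.0, [0.1, 0.27, 0.07], 0.14]
```

jog_arm:
  series:
    - [1,[0.05,0.25,0],0]
    - [1,[0,0,0],0]
    - [0.8,[0,0,0],0]
    - [0.72,[0,0,0],0]
    - [0.72,[0,0,0],0]
    - [0.72,[0,0,0],0]
    - [0.72,[0,0,0],0]

```text
time_s: 47.2
ee_pos: [0.5222, -0.4023, 0.1029]
eef_rot: [-1.156, -1.099, 1.188]
contact_force: [-0.2, -0.8, 0.4]
finger_gap: 0.0256
```

jog_arm:
  series:
    - [0.72,[0.03,-1.5,0.15],0]
    - [0.72,[0.05,-2.5,0.25],0]
    - [0.72,[0.05,-3.0,0.3],0]
    - [0.72,[0.05,-2.5,0.25],0]
    - [0.3,[0,-1.5,0.1],0]
    - [0.3,[0,0,0],0]
    - [0.3,[0,0,0],0]

```text
time_s: 47.9
ee_pos: [0.5224, -0.4024, 0.2232]
eef_rot: [-1.158, -1.1, 1.188]
contact_force: [-0.0, 0.9, -0.3]
finger_gap: 0.0479
```

```bash
python3 st.py; python3 p.py 0.6167 0.0625 0.2 93.5 24 0.3
python3 - <<'E'
from pl import *
im,W=show()
print("rack plates")
for o in comps(W,im,xr=(.4,.65),yr=(-.5,-.15)): print(np.round(o,4))
im2,d=viewer.capture("side"); save("ab_side.png",cv2.resize(im2[180:340,290:420],None,fx=5,fy=3.7,interpolation=cv2.INTER_CUBIC))
E
```

```text
t 47.9 p [ 0.5224 -0.4024  0.2232] yaw 86.05 tooly [-0.0928  0.022 ] pitchx(z of tool x,z) [0.0156 0.0941] gap 0.0479 F [-0.   0.9 -0.3] q [-0.638  0.449  1.472 -0.039  1.308 -2.129]
from [ 0.5224 -0.4024  0.2232] yaw 86.05 tooly [-0.093  0.022] gap 0.0479 step mm 19.8 turn/row 0.31
[0.3, [1.96, 0.1, -0.27], -0.31]
[0.3, [1.94, 0.09, -0.4], -0.31]
[0.3, [1.91, 0.08, -0.51], -0.31]
plate top x 0.6152 y 0.0849 z 0.1221  0.097 x 0.015 ang 3.8 n185
plate top x 0.6097 y 0.1242 z 0.1221  0.099 x 0.015 ang 3.8 n185
rack plates
[ 4.9130e-01 -3.9480e-01  1.2620e-01  4.2800e-02  1.4700e-02 -3.7047e+00
  8.3000e+01]
[ 4.9980e-01 -3.5440e-01  1.2740e-01  5.7600e-02  1.5700e-02 -5.2246e+00
  9.5000e+01]
[ 5.4940e-01 -3.1490e-01  1.2680e-01  4.5800e-02  1.2200e-02 -8.6949e+00
  6.5000e+01]
[ 5.2440e-01 -2.7290e-01  1.2670e-01  9.2900e-02  1.5800e-02 -1.8624e+00
  1.5800e+02]
```

View pics/ab_side.png

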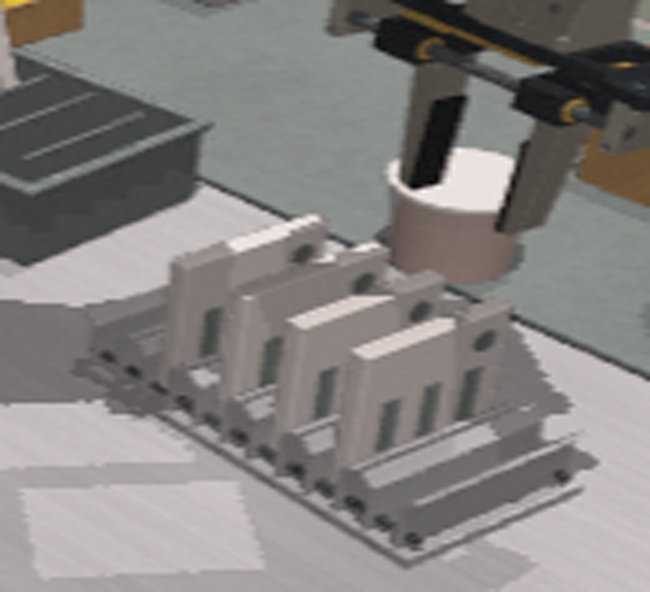

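jog_arm:
  series:
    - [0.3,[1.5,0.05,-0.2],-0.3]
    - [0.3,[2.0,0.05,-0.3],-0.31]
    - [0.3,[2.0,0.05,-0.3],-0.31]
    - [0.3,[2.0,0.05,-0.3],-0.31]
    - [0.3,[2.0,0.05,-0.32],-0.31]
    - [0.3,[2.0,0.05,-0.32],-0.31]
    - [0.3,[2.0,0.05,-0.35],-0.31]
    - [0.3,[2.0,0.05,-0.35],-0.31]
    - [0.3,[2.0,0.05,-0.38],-0.31]
    - [0.3,[2.0,0.05,-0.4],-0.31]
    - [0.3,[2.0,0.05,-0.4],-0.31]
    - [0.3,[2.0,0.05,-0.4],-0.31]

```text
time_s: 49.2
ee_pos: [0.5681, -0.1399, 0.2106]
eef_rot: [-1.105, -1.152, 1.24]
contact_force: [-0.8, -0.2, 0.4]
finger_gap: 0.0642
```

```bash
python3 st.py; python3 p.py 0.6166 0.0623 0.19 93.6 11 0.3
```

```text
t 49.2 p [ 0.5681 -0.1399  0.2106] yaw 90.38 tooly [-0.1048  0.0303] pitchx(z of tool x,z) [0.0312 0.1045] gap 0.0642 F [-0.8 -0.2  0.4] q [-0.246  0.357  1.641  0.004  1.252 -1.827]
from [ 0.5681 -0.1399  0.2106] yaw 90.38 tooly [-0.105  0.03 ] gap 0.0642 step mm 19.0 turn/row 0.29
[0.3, [1.83, 0.2, -0.48], -0.29]
[0.3, [1.82, 0.19, -0.52], -0.29]
[0.3, [1.8, 0.19, -0.57], -0.29]
```

jog_arm:
  series:
    - [0.3,[1.8,0.15,-0.48],-0.29]
    - [0.3,[1.8,0.15,-0.48],-0.29]
    - [0.3,[1.8,0.15,-0.5],-0.29]
    - [0.3,[1.8,0.15,-0.5],-0.29]
    - [0.3,[1.8,0.15,-0.52],-0.29]
    - [0.3,[1.8,0.15,-0.52],-0.29]
    - [0.3,[1.8,0.15,-0.52],-0.29]
    - [0.3,[1.8,0.15,-0.55],-0.29]
    - [0.3,[1.8,0.15,-0.55],-0.29]
    - [0.3,[1.8,0.15,-0.55],-0.29]
    - [0.3,[1.2,0.1,-0.4],-0.2]
    - [0.3,[0,0,0],0]

```text
time_s: 50.4
ee_pos: [0.605, 0.0875, 0.1907]
eef_rot: [-1.056, -1.201, 1.295]
contact_force: [0.3, 1.0, 0.0]
finger_gap: 0.0642
```

```bash
python3 st.py; python3 p.py 0.6166 0.0623 0.155 93.6 2 0.3
python3 - <<'E'
from pl import *
im,W=show()
for o in comps(W,im,xr=(.4,.65),yr=(-.5,-.15)): print(np.round(o,4))
im2,d=viewer.capture("side"); save("ac_side.png",cv2.resize(im2[120:250,230:370],None,fx=5,fy=4.5,interpolation=cv2.INTER_CUBIC))
E
```

```text
t 50.4 p [0.605  0.0875 0.1907] yaw 94.68 tooly [-0.1163  0.0321] pitchx(z of tool x,z) [0.0417 0.1132] gap 0.0642 F [0.3 1.  0. ] q [ 0.115  0.418  1.599  0.048  1.238 -1.558]
from [0.605  0.0875 0.1907] yaw 94.68 tooly [-0.116  0.032] gap 0.0642 step mm 22.6 turn/row -0.54
[0.3, [-1.38, 1.67, -0.67], 0.54]
[0.3, [-1.37, 1.67, -0.68], 0.54]
[0.3, [-1.37, 1.67, -0.68], 0.54]
[ 5.1930e-01 -3.9670e-01  1.2670e-01  9.9100e-02  1.6200e-02 -3.6987e+00
  1.9300e+02]
[ 5.1960e-01 -3.5590e-01  1.2700e-01  9.6700e-02  1.5900e-02 -3.6301e+00
  1.9000e+02]
[ 5.2260e-01 -3.1520e-01  1.2670e-01  9.8900e-02  1.4100e-02 -4.1314e+00
  1.9200e+02]
[ 5.2290e-01 -2.7290e-01  1.2650e-01  9.6600e-02  1.5300e-02 -3.8606e+00
  1.9100e+02]
```

View pics/ac_side.png

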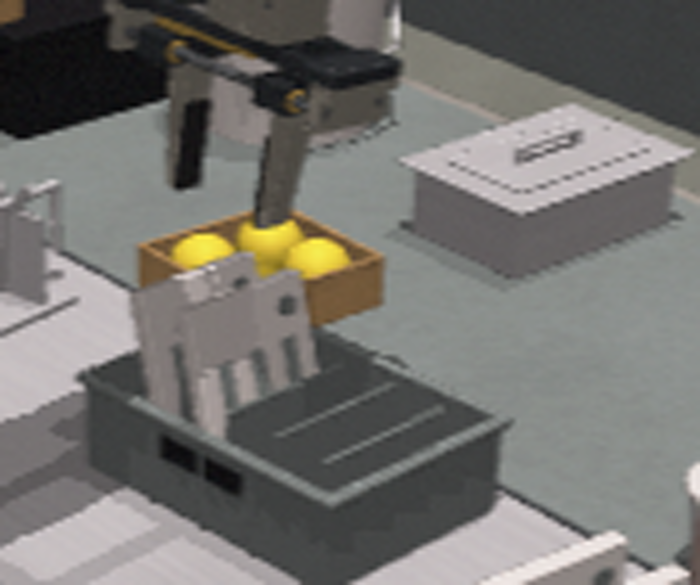

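jog_arm:
  series:
    - [0.3,[-1.2,0.1,-0.55],0.5]
    - [0.3,[-1.3,0.3,-0.6],0.5]
    - [0.3,[-0.1,1.2,-0.15],0]
    - [0.3,[-0.05,1.2,-0.15],0]
    - [0.3,[0,0,0],0]
    - [0.3,[0,0,0],0]
    - [0.3,[0,0,0],0]
    - [0.3,[0,0,0],0]
    - [0.3,[0,0,0],0]
    - [0.3,[0,0,0],0]
    - [0.3,[0,0,0],0]
    - [0.3,[0,0,0],0]

```text
time_s: 51.7
ee_pos: [0.6187, 0.0558, 0.1578]
eef_rot: [-1.069, -1.183, 1.28]
contact_force: [-0.2, 0.6, -0.3]
finger_gap: 0.0645
```

```bash
python3 st.py; python3 p.py 0.6166 0.0623 0.1 93.6 3 0.3
```

```text
t 51.7 p [0.6187 0.0558 0.1578] yaw 93.32 tooly [-0.1163  0.0313] pitchx(z of tool x,z) [0.0382 0.1142] gap 0.0645 F [-0.2  0.6 -0.3] q [ 0.065  0.466  1.601  0.042  1.189 -1.584]
from [0.6187 0.0558 0.1578] yaw 93.32 tooly [-0.116  0.031] gap 0.0645 step mm 19.4 turn/row 0.09
[0.3, [0.15, 1.93, -0.16], -0.09]
[0.3, [0.15, 1.93, -0.16], -0.09]
[0.3, [0.15, 1.93, -0.16], -0.09]
```

jog_arm:
  series:
    - [0.3,[0.62,0.1,0.15],-0.2]
    - [0.3,[0,0,0],0]
    - [0.3,[0,0,0],0]
    - [0.3,[0.03,1.3,-0.17],0]
    - [0.3,[0.03,1.3,-0.17],0]
    - [0.3,[0,0,0],0]
    - [0.3,[0,0,0],0]

```text
time_s: 52.4
ee_pos: [0.6165, 0.0645, 0.128]
eef_rot: [-1.067, -1.185, 1.283]
contact_force: [0.4, -0.9, 1.0]
finger_gap: 0.0643
```

```bash
python3 st.py; python3 p.py 0.6166 0.0623 0.1 93.6 2 0.3
python3 - <<'E'
from h import *
im2,d=viewer.capture("side"); save("ad_side.png",cv2.resize(im2[120:250,230:370],None,fx=5,fy=4.5,interpolation=cv2.INTER_CUBIC))
E
```

```text
t 52.4 p [0.6165 0.0645 0.128 ] yaw 93.55 tooly [-0.1171  0.0312] pitchx(z of tool x,z) [0.0386 0.1149] gap 0.0643 F [ 0.4 -0.9  1. ] q [ 0.078  0.496  1.626  0.044  1.134 -1.578]
from [0.6165 0.0645 0.128 ] yaw 93.55 tooly [-0.117  0.031] gap 0.0643 step mm 14.0 turn/row 0.03
[0.3, [-0.16, 1.39, -0.16], -0.03]
[0.3, [-0.16, 1.39, -0.16], -0.03]
[0.3, [-0.16, 1.39, -0.16], -0.03]
```

View pics/ad_side.png

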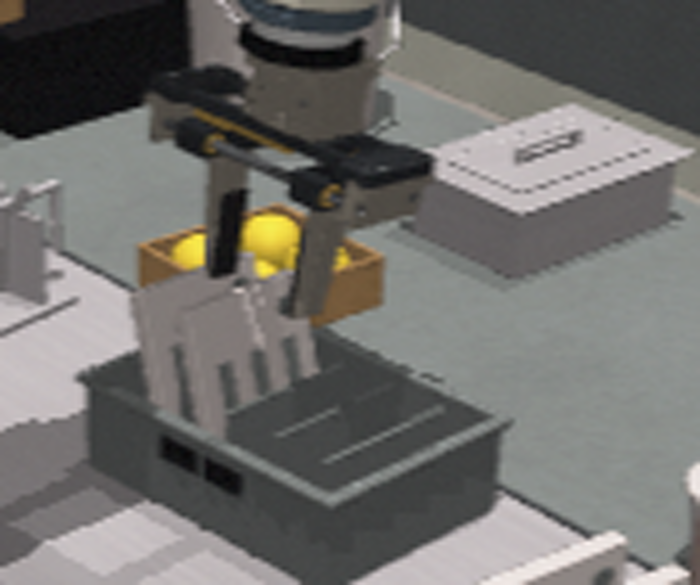

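jog_arm:
  series:
    - [0.3,[-0.3,0.6,-0.1],0]
    - [0.3,[-0.05,1.0,-0.15],0]
    - [0.3,[-0.05,1.0,-0.15],0]
    - [0.3,[0,0.2,0],0]
    - [0.3,[0,0,0],0]

```text
time_s: 52.95
ee_pos: [0.6175, 0.0611, 0.097]
eef_rot: [-1.067, -1.185, 1.282]
contact_force: [-0.4, -1.0, 0.9]
finger_gap: 0.064
```

```bash
python3 st.py
```

```text
t 52.95 p [0.6175 0.0611 0.097 ] yaw 93.53 tooly [-0.1173  0.0312] pitchx(z of tool x,z) [0.0387 0.115 ] gap 0.064 F [-0.4 -1.   0.9] q [ 0.073  0.533  1.644  0.045  1.08  -1.585]
```

jog_arm:
  series:
    - [1,[0,0,0],0]
    - [1,[0,0,0],0]
    - [1,[0,0,0],0]
    - [1,[0,0,0],0]
    - [1,[0,0,0],0]
    - [1,[0,0,0],0]
    - [1,[0,0,0],0]
    - [1,[0,0,0],0]
    - [1,[0,0,0],0]
    - [1,[0,0,0],0]
    - [1,[0,0,0],0]
    - [1,[0,0,0],0]
  newtons: 40

```text
time_s: 54.15
ee_pos: [0.6183, 0.0609, 0.0983]
eef_rot: [-1.068, -1.186, 1.282]
contact_force: [0.5, 0.8, 0.1]
finger_gap: 0.014
```

jog_arm:
  series:
    - [1,[0.05,-1.5,0.15],0]
    - [1,[0.06,-2.0,0.2],0]
    - [1,[0.07,-2.2,0.25],0]
    - [1,[0.07,-2.5,0.28],0]
    - [1,[0.07,-2.5,0.28],0]
    - [1,[0.07,-2.5,0.28],0]
    - [1,[0.07,-2.5,0.28],0]
    - [1,[0.05,-1.5,0.15],0]
    - [1,[0,0,0],0]

```text
time_s: 55.05
ee_pos: [0.6181, 0.0599, 0.2849]
eef_rot: [-1.068, -1.187, 1.281]
contact_force: [0.9, -0.3, -1.9]
finger_gap: 0.014
```

```bash
python3 st.py; python3 p.py 0.517 -0.442 0.28 85.9 27 1
python3 - <<'E'
from h import *
im2,d=viewer.capture("side"); save("ae_side.png",cv2.resize(im2[80:250,230:410],None,fx=4,fy=3.5,interpolation=cv2.INTER_CUBIC))
E
```

```text
t 55.05 p [0.6181 0.0599 0.2849] yaw 93.55 tooly [-0.1153  0.0318] pitchx(z of tool x,z) [0.0391 0.113 ] gap 0.014 F [ 0.9 -0.3 -1.9] q [ 0.071  0.358  1.475  0.04   1.422 -1.572]
from [0.6181 0.0599 0.2849] yaw 93.55 tooly [-0.115  0.032] gap 0.014 step mm 19.0 turn/row -0.28
[1.0, [-1.83, 0.0, 0.49], 0.28]
[1.0, [-1.86, -0.01, 0.37], 0.28]
[1.0, [-1.88, -0.03, 0.25], 0.28]
```

View pics/ae_side.png

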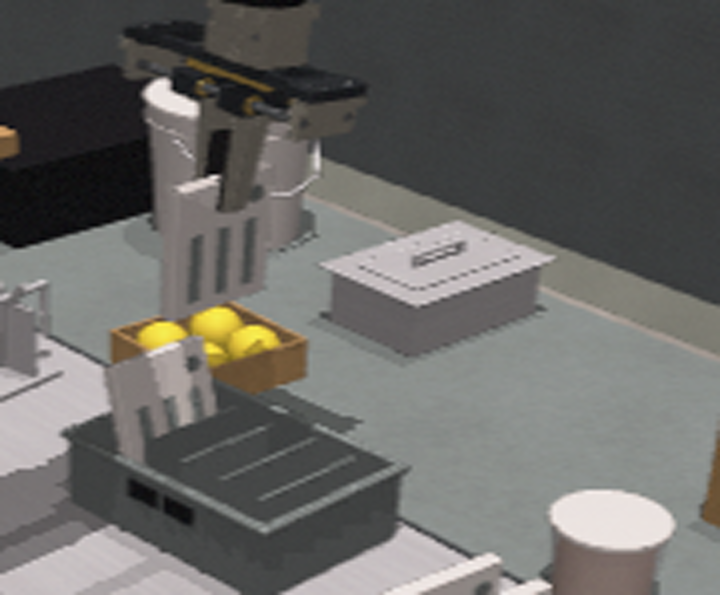

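jog_arm:
  series:
    - [1,[-1.4,-0.05,0.4],0.28]
    - [1,[-2.0,-0.05,0.5],0.3]
    - [1,[-2.0,-0.05,0.5],0.3]
    - [1,[-2.0,-0.05,0.5],0.3]
    - [1,[-2.0,-0.05,0.5],0.3]
    - [1,[-2.0,-0.05,0.5],0.3]
    - [1,[-2.0,-0.05,0.48],0.3]
    - [1,[-2.0,-0.05,0.45],0.3]
    - [1,[-2.0,-0.05,0.45],0.3]
    - [1,[-2.0,-0.05,0.42],0.3]
    - [1,[-2.0,-0.05,0.4],0.3]
    - [1,[-2.0,-0.05,0.4],0.3]

```text
time_s: 56.3
ee_pos: [0.555, -0.1991, 0.2756]
eef_rot: [-1.086, -1.115, 1.244]
contact_force: [1.2, 0.7, -1.2]
finger_gap: 0.0141
```

```bash
python3 st.py; python3 p.py 0.517 -0.442 0.27 85.9 12 1
```

```text
t 56.3 p [ 0.555  -0.1991  0.2756] yaw 89.45 tooly [-0.1399  0.0324] pitchx(z of tool x,z) [0.0313 0.1402] gap 0.0141 F [ 1.2  0.7 -1.2] q [-0.337  0.332  1.534 -0.016  1.419 -1.897]
from [ 0.555  -0.1991  0.2756] yaw 89.45 tooly [-0.14   0.032] gap 0.0141 step mm 20.5 turn/row -0.3
[1.0, [-2.03, 0.02, 0.3], 0.3]
[1.0, [-2.04, 0.02, 0.23], 0.3]
[1.0, [-2.04, 0.01, 0.18], 0.3]
```

jog_arm:
  series:
    - [1,[-2.0,-0.05,0.3],0.3]
    - [1,[-2.0,-0.05,0.3],0.3]
    - [1,[-2.0,-0.05,0.28],0.3]
    - [1,[-2.0,-0.05,0.25],0.3]
    - [1,[-2.0,-0.05,0.25],0.3]
    - [1,[-2.0,-0.05,0.2],0.3]
    - [1,[-2.0,-0.05,0.2],0.3]
    - [1,[-2.0,-0.05,0.2],0.3]
    - [1,[-2.0,-0.05,0.2],0.3]
    - [1,[-2.0,-0.05,0.15],0.3]
    - [1,[-1.3,0,0.1],0.2]
    - [1,[0,0,0],0]

```text
time_s: 57.5
ee_pos: [0.5009, -0.4352, 0.2654]
eef_rot: [-1.1, -1.048, 1.197]
contact_force: [0.3, 0.8, -1.8]
finger_gap: 0.0137
```

```bash
python3 st.py; python3 p.py 0.518 -0.442 0.20 85.9 4 1
```

```text
t 57.5 p [ 0.5009 -0.4352  0.2654] yaw 85.24 tooly [-0.1612  0.0427] pitchx(z of tool x,z) [0.0295 0.1641] gap 0.0137 F [ 0.3  0.8 -1.8] q [-0.681  0.465  1.363 -0.069  1.467 -2.158]
from [ 0.5009 -0.4352  0.2654] yaw 85.24 tooly [-0.161  0.043] gap 0.0137 step mm 17.0 turn/row 0.16
[1.0, [-0.18, 1.54, -0.7], -0.16]
[1.0, [-0.19, 1.54, -0.7], -0.16]
[1.0, [-0.19, 1.54, -0.7], -0.16]
```

jog_arm:
  series:
    - [1,[-0.2,0.5,-0.8],-0.2]
    - [1,[-0.2,0.8,-0.8],-0.2]
    - [1,[-0.2,1.5,-0.5],-0.2]
    - [1,[-0.1,1.6,-0.3],0]
    - [1,[-0.05,1.6,-0.27],0]
    - [1,[-0.05,1.2,-0.2],0]
    - [1,[0,0,0],0]
    - [1,[0,0,0],0]

```text
time_s: 58.3
ee_pos: [0.5192, -0.438, 0.1797]
eef_rot: [-1.086, -1.059, 1.207]
contact_force: [0.9, -0.3, -1.4]
finger_gap: 0.0136
```

```bash
python3 st.py; python3 p.py 0.5175 -0.442 0.175 85.9 1 1;python3 - <<'E'
from h import *
im2,d=viewer.capture("side"); save("af_side.png",cv2.resize(im2[180:340,290:420],None,fx=5,fy=3.7,interpolation=cv2.INTER_CUBIC))
E
```

```text
t 58.3 p [ 0.5192 -0.438   0.1797] yaw 86.13 tooly [-0.1645  0.0463] pitchx(z of tool x,z) [0.0356 0.1671] gap 0.0136 F [ 0.9 -0.3 -1.4] q [-0.668  0.558  1.403 -0.067  1.34  -2.154]
from [ 0.5192 -0.438   0.1797] yaw 86.13 tooly [-0.164  0.046] gap 0.0136 step mm 6.4 turn/row -0.23
[1.0, [-0.43, 0.47, 0.06], 0.23]
[1.0, [-0.43, 0.47, 0.06], 0.23]
[1.0, [-0.43, 0.47, 0.06], 0.23]
```

View pics/af_side.png

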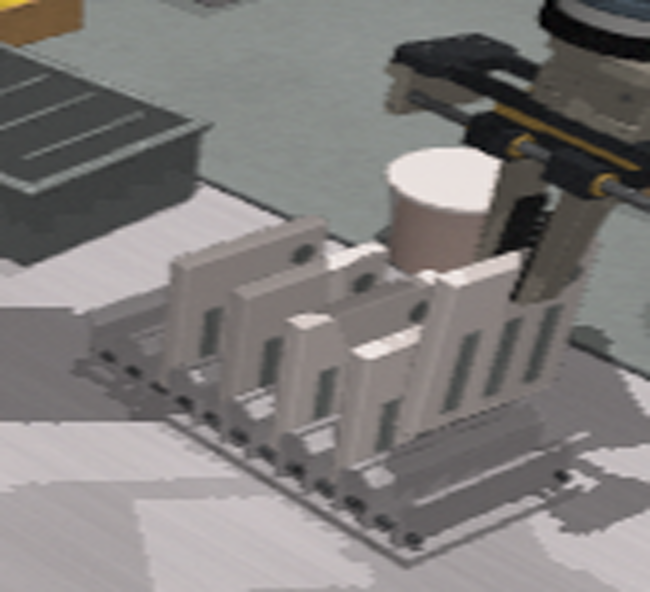

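jog_arm:
  series:
    - [1,[-0.45,0.3,-0.05],0.2]
    - [1,[0,0,0],0]
    - [1,[-0.05,1.2,-0.22],0]
    - [1,[-0.05,1.3,-0.24],0]
    - [1,[-0.05,1.3,-0.24],0]
    - [1,[-0.05,1.2,-0.22],0]
    - [1,[0,0,0],0]
    - [1,[0,0,0],0]

```text
time_s: 59.15
ee_pos: [0.5199, -0.4436, 0.1219]
eef_rot: [-1.09, -1.057, 1.204]
contact_force: [0.9, -0.8, -2.0]
finger_gap: 0.0137
```

```bash
python3 st.py; python3 p.py 0.5175 -0.4427 0.104 85.9 1 1
```

```text
t 59.15 p [ 0.5199 -0.4436  0.1219] yaw 85.89 tooly [-0.163   0.0452] pitchx(z of tool x,z) [0.0339 0.1657] gap 0.0137 F [ 0.9 -0.8 -2. ] q [-0.674  0.616  1.437 -0.07   1.245 -2.148]
from [ 0.5199 -0.4436  0.1219] yaw 85.89 tooly [-0.163  0.045] gap 0.0137 step mm 18.1 turn/row 0.01
[1.0, [0.01, 1.81, -0.06], -0.01]
[1.0, [0.01, 1.81, -0.06], -0.01]
[1.0, [0.01, 1.81, -0.06], -0.01]
```

jog_arm:
  series:
    - [1,[0,0.9,-0.1],0]
    - [1,[0,0.7,-0.08],0]
    - [1,[0,0.3,0],0]
    - [1,[0,0,0],0]
    - [1,[0,0,0],0]

```text
time_s: 59.65
ee_pos: [0.5192, -0.4436, 0.1035]
eef_rot: [-1.093, -1.057, 1.204]
contact_force: [0.6, -1.0, -2.6]
finger_gap: 0.0137
```

```bash
python3 st.py; python3 p.py 0.5175 -0.4427 0.104 85.9 1 1
```

```text
t 59.65 p [ 0.5192 -0.4436  0.1035] yaw 85.91 tooly [-0.1612  0.0433] pitchx(z of tool x,z) [0.0321 0.1638] gap 0.0137 F [ 0.6 -1.  -2.6] q [-0.674  0.633  1.452 -0.071  1.211 -2.146]
from [ 0.5192 -0.4436  0.1035] yaw 85.91 tooly [-0.161  0.043] gap 0.0137 step mm 2.0 turn/row -0.01
[1.0, [0.08, -0.02, 0.18], 0.01]
[1.0, [0.08, -0.02, 0.18], 0.01]
[1.0, [0.08, -0.02, 0.18], 0.01]
```

jog_arm:
  series:
    - [0.8,[0,0,0],0]
    - [0.72,[0,0,0],0]
    - [0.7,[0,0,0],0]
    - [0.7,[0,0,0],0]
    - [0.7,[0,0,0],0]
    - [0.7,[0,0,0],0]

```text
time_s: 60.25
ee_pos: [0.5195, -0.4439, 0.1038]
eef_rot: [-1.094, -1.057, 1.205]
contact_force: [-0.4, -0.4, -0.6]
finger_gap: 0.0272
```

jog_arm:
  series:
    - [0.7,[0.05,-1.5,0.25],0]
    - [0.7,[0.08,-2.2,0.38],0]
    - [0.7,[0.1,-2.5,0.43],0]
    - [0.7,[0.1,-2.5,0.43],0]
    - [0.3,[0.05,-1.5,0.2],0]
    - [0.3,[0,0,0],0]
    - [0.3,[0,0,0],0]

```text
time_s: 60.95
ee_pos: [0.5195, -0.4434, 0.2154]
eef_rot: [-1.095, -1.057, 1.205]
contact_force: [0.5, 0.2, 0.2]
finger_gap: 0.0492
```

```bash
python3 st.py
python3 - <<'E'
from pl import *
im,W=show()
for o in comps(W,im,xr=(.4,.65),yr=(-.5,-.15)): print(np.round(o,4))
im2,d=viewer.capture("side"); save("ag_side.png",cv2.resize(im2[180:340,290:420],None,fx=5,fy=3.7,interpolation=cv2.INTER_CUBIC))
E
python3 p.py 0.6112 0.1015 0.2 93.8 28 0.3
```

```text
t 60.95 p [ 0.5195 -0.4434  0.2154] yaw 85.91 tooly [-0.1598  0.0418] pitchx(z of tool x,z) [0.0307 0.1623] gap 0.0492 F [0.5 0.2 0.2] q [-0.673  0.531  1.367 -0.068  1.396 -2.158]
plate top x 0.6099 y 0.1243 z 0.1222  0.099 x 0.015 ang 3.9 n185
[ 4.9060e-01 -4.3580e-01  1.2720e-01  5.1000e-02  1.5100e-02 -4.0861e+00
  9.8000e+01]
[ 4.9800e-01 -3.9480e-01  1.2720e-01  5.6300e-02  1.3500e-02 -3.7965e+00
  1.0200e+02]
[ 5.2300e-01 -3.1570e-01  1.2700e-01  9.8500e-02  1.4800e-02 -1.8167e+00
  1.4600e+02]
[ 5.2440e-01 -2.7270e-01  1.2800e-01  9.3100e-02  1.1500e-02 -5.1379e+00
  1.2000e+02]
from [ 0.5193 -0.4432  0.2146] yaw 85.91 tooly [-0.161  0.043] gap 0.0573 step mm 19.7 turn/row 0.28
[0.3, [1.96, 0.08, -0.2], -0.28]
[0.3, [1.94, 0.06, -0.34], -0.28]
[0.3, [1.92, 0.04, -0.46], -0.28]
```

View pics/ag_side.png

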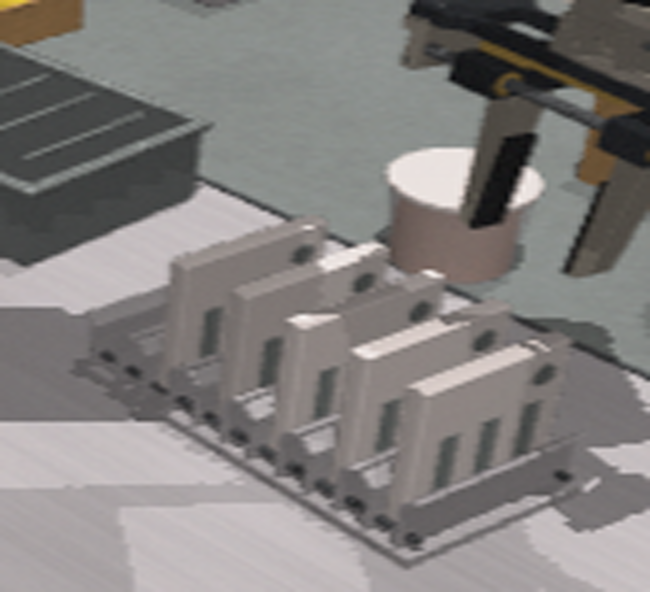

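jog_arm:
  series:
    - [0.3,[1.5,0.05,-0.2],-0.28]
    - [0.3,[2.1,0.05,-0.25],-0.3]
    - [0.3,[2.1,0.05,-0.25],-0.3]
    - [0.3,[2.1,0.05,-0.25],-0.3]
    - [0.3,[2.1,0.05,-0.28],-0.3]
    - [0.3,[2.1,0.05,-0.28],-0.3]
    - [0.3,[2.1,0.05,-0.3],-0.3]
    - [0.3,[2.1,0.05,-0.3],-0.3]
    - [0.3,[2.1,0.05,-0.32],-0.3]
    - [0.3,[2.1,0.05,-0.35],-0.3]
    - [0.3,[2.1,0.05,-0.35],-0.3]
    - [0.3,[2.1,0.05,-0.35],-0.3]

```text
time_s: 62.25
ee_pos: [0.5616, -0.1697, 0.208]
eef_rot: [-1.047, -1.111, 1.252]
contact_force: [-0.3, -0.6, 0.7]
finger_gap: 0.0641
```

```bash
python3 st.py; python3 p.py 0.6114 0.1017 0.19 93.8 12 0.3
```

```text
t 62.25 p [ 0.5616 -0.1697  0.208 ] yaw 90.07 tooly [-0.1678  0.048 ] pitchx(z of tool x,z) [0.0489 0.1675] gap 0.0641 F [-0.3 -0.6  0.7] q [-0.294  0.401  1.59  -0.003  1.326 -1.87 ]
from [ 0.5616 -0.1697  0.208 ] yaw 90.07 tooly [-0.168  0.048] gap 0.0641 step mm 23.0 turn/row 0.31
[0.3, [2.25, 0.19, -0.46], -0.31]
[0.3, [2.24, 0.17, -0.53], -0.31]
[0.3, [2.22, 0.16, -0.59], -0.31]
```

jog_arm:
  series:
    - [0.3,[2.0,0.1,-0.46],-0.3]
    - [0.3,[2.1,0.1,-0.48],-0.31]
    - [0.3,[2.1,0.1,-0.5],-0.31]
    - [0.3,[2.1,0.1,-0.5],-0.31]
    - [0.3,[2.1,0.1,-0.52],-0.31]
    - [0.3,[2.1,0.1,-0.52],-0.31]
    - [0.3,[2.1,0.1,-0.55],-0.31]
    - [0.3,[2.1,0.1,-0.55],-0.31]
    - [0.3,[2.1,0.1,-0.58],-0.31]
    - [0.3,[2.0,0.1,-0.58],-0.3]
    - [0.3,[1.2,0.1,-0.4],-0.2]
    - [0.3,[0,0,0],0]

```text
time_s: 63.45
ee_pos: [0.6002, 0.0859, 0.1996]
eef_rot: [-1.002, -1.168, 1.305]
contact_force: [-0.5, -0.3, -0.3]
finger_gap: 0.0643
```

```bash
python3 st.py; python3 p.py 0.6114 0.1017 0.155 93.8 2 0.3
python3 - <<'E'
from pl import *
im,W=show(); print(crate_fit(W)[:2])
for o in comps(W,im,xr=(.4,.65),yr=(-.5,-.15)): print(np.round(o,4))
im2,d=viewer.capture("side"); save("ah_side.png",cv2.resize(im2[120:250,230:370],None,fx=5,fy=4.5,interpolation=cv2.INTER_CUBIC))
E
```

```text
t 63.45 p [0.6002 0.0859 0.1996] yaw 94.53 tooly [-0.172   0.0477] pitchx(z of tool x,z) [0.062  0.1674] gap 0.0643 F [-0.5 -0.3 -0.3] q [ 0.101  0.434  1.56   0.067  1.316 -1.576]
from [0.6002 0.0859 0.1996] yaw 94.53 tooly [-0.172  0.048] gap 0.0643 step mm 24.3 turn/row -0.37
[0.3, [0.6, 2.14, -0.99], 0.37]
[0.3, [0.6, 2.14, -0.99], 0.37]
[0.3, [0.6, 2.14, -0.99], 0.37]
(((0.6062520146369934, -0.06551185250282288), (0.1594288945198059, 0.059140268713235855), 3.7781503200531006), 288)
[ 5.1440e-01 -4.3880e-01  1.2670e-01  9.8600e-02  1.6000e-02 -3.0507e+00
  1.8700e+02]
[ 5.1940e-01 -3.9710e-01  1.2670e-01  9.9300e-02  1.5100e-02 -4.2554e+00
  1.8600e+02]
[ 5.196e-01 -3.553e-01  1.267e-01  9.670e-02  1.470e-02 -3.523e+00
  1.890e+02]
[ 5.2270e-01 -3.1500e-01  1.2650e-01  9.9300e-02  1.4800e-02 -4.3843e+00
  1.9100e+02]
[ 5.2280e-01 -2.7290e-01  1.2640e-01  9.6600e-02  1.5800e-02 -4.1844e+00
  1.9000e+02]
```

View pics/ah_side.png

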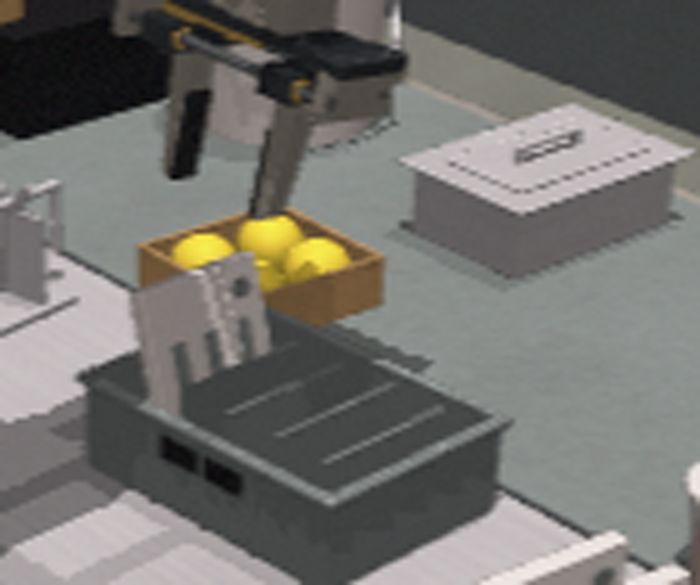

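jog_arm:
  series:
    - [0.25,[0.8,0.3,-0.8],0.4]
    - [0.25,[0.75,0.4,-0.7],0.3]
    - [0.25,[0.05,1.3,-0.25],0]
    - [0.25,[0.07,1.5,-0.27],0]
    - [0.25,[0,0,0],0]
    - [0.25,[0,0,0],0]

```text
time_s: 64.15
ee_pos: [0.6132, 0.1027, 0.1584]
eef_rot: [-1.011, -1.152, 1.295]
contact_force: [0.5, -0.3, -0.6]
finger_gap: 0.0689
```

```bash
python3 st.py; python3 p.py 0.6114 0.1017 0.097 93.8 3 0.25
```

```text
t 64.15 p [0.6132 0.1027 0.1584] yaw 93.5 tooly [-0.1737  0.0469] pitchx(z of tool x,z) [0.0582 0.1702] gap 0.0689 F [ 0.5 -0.3 -0.6] q [ 0.124  0.496  1.558  0.072  1.256 -1.541]
from [0.6132 0.1027 0.1584] yaw 93.5 tooly [-0.174  0.047] gap 0.0689 step mm 20.5 turn/row 0.1
[0.25, [-0.15, 2.02, -0.29], -0.1]
[0.25, [-0.15, 2.02, -0.29], -0.1]
[0.25, [-0.15, 2.02, -0.29], -0.1]
```

jog_arm:
  series:
    - [0.25,[-0.12,1.3,-0.22],-0.1]
    - [0.25,[-0.12,1.5,-0.25],-0.1]
    - [0.25,[-0.12,1.5,-0.25],0]
    - [0.25,[-0.08,1.2,-0.2],0]
    - [0.25,[0,0.3,0],0]
    - [0.25,[0,0,0],0]
    - [0.25,[0,0,0],0]

```text
time_s: 64.85
ee_pos: [0.6115, 0.1009, 0.0934]
eef_rot: [-1.008, -1.153, 1.298]
contact_force: [0.2, -0.1, -0.4]
finger_gap: 0.0688
```

```bash
python3 st.py;  python3 - <<'E'
from h import *
im2,d=viewer.capture("side"); save("ai_side.png",cv2.resize(im2[120:250,230:370],None,fx=5,fy=4.5,interpolation=cv2.INTER_CUBIC))
E
```

```text
t 64.85 p [0.6115 0.1009 0.0934] yaw 93.67 tooly [-0.1754  0.0466] pitchx(z of tool x,z) [0.0586 0.1718] gap 0.0688 F [ 0.2 -0.1 -0.4] q [ 0.122  0.566  1.604  0.074  1.143 -1.555]
```

View pics/ai_side.png

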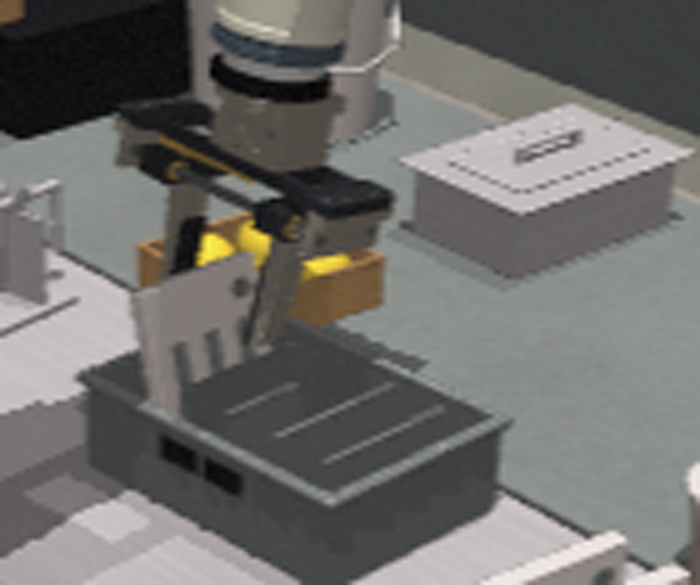

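jog_arm:
  series:
    - [1,[0,0,0],0]
    - [1,[0,0,0],0]
    - [1,[0,0,0],0]
    - [1,[0,0,0],0]
    - [1,[0,0,0],0]
    - [1,[0,0,0],0]
    - [1,[0,0,0],0]
    - [1,[0,0,0],0]
    - [1,[0,0,0],0]
    - [1,[0,0,0],0]
    - [1,[0,0,0],0]
    - [1,[0,0,0],0]
  newtons: 40

```text
time_s: 66.1
ee_pos: [0.6131, 0.101, 0.0957]
eef_rot: [-1.011, -1.156, 1.296]
contact_force: [0.3, -0.4, 0.6]
finger_gap: 0.0136
```

jog_arm:
  series:
    - [1,[0.09,-1.5,0.25],0]
    - [1,[0.1,-2.0,0.35],0]
    - [1,[0.12,-2.2,0.38],0]
    - [1,[0.13,-2.5,0.42],0]
    - [1,[0.13,-2.5,0.42],0]
    - [1,[0.13,-2.5,0.42],0]
    - [1,[0.13,-2.5,0.42],0]
    - [1,[0.08,-1.5,0.25],0]
    - [1,[0,0,0],0]

```text
time_s: 67.0
ee_pos: [0.612, 0.1001, 0.284]
eef_rot: [-1.01, -1.156, 1.296]
contact_force: [0.2, -0.7, -1.3]
finger_gap: 0.0142
```

```bash
python3 st.py; python3 p.py 0.532 -0.235 0.28 85.9 20 1
python3 - <<'E'
from h import *
im2,d=viewer.capture("side"); save("aj_side.png",cv2.resize(im2[80:250,200:380],None,fx=4,fy=3.5,interpolation=cv2.INTER_CUBIC))
E
```

```text
t 67.0 p [0.612  0.1001 0.284 ] yaw 93.69 tooly [-0.1717  0.0476] pitchx(z of tool x,z) [0.0593 0.168 ] gap 0.0142 F [ 0.2 -0.7 -1.3] q [ 0.12   0.389  1.438  0.068  1.48  -1.532]
from [0.612  0.1001 0.284 ] yaw 93.69 tooly [-0.172  0.048] gap 0.0142 step mm 17.2 turn/row -0.39
[1.0, [-1.64, 0.01, 0.51], 0.39]
[1.0, [-1.68, -0.01, 0.4], 0.39]
[1.0, [-1.7, -0.03, 0.3], 0.39]
```

View pics/aj_side.png

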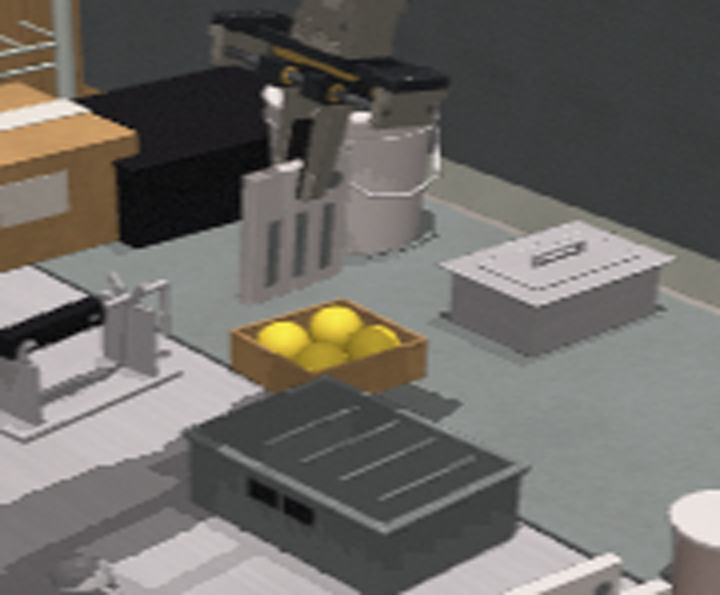

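jog_arm:
  series:
    - [1,[-1.2,-0.05,0.4],0.39]
    - [1,[-1.65,-0.05,0.5],0.39]
    - [1,[-1.65,-0.05,0.5],0.39]
    - [1,[-1.65,-0.05,0.48],0.39]
    - [1,[-1.65,-0.05,0.46],0.39]
    - [1,[-1.65,-0.05,0.45],0.39]
    - [1,[-1.65,-0.05,0.43],0.39]
    - [1,[-1.65,-0.05,0.42],0.39]
    - [1,[-1.65,-0.05,0.4],0.39]
    - [1,[-1.65,-0.05,0.4],0.39]
    - [1,[-1.65,-0.05,0.38],0.39]
    - [1,[-1.65,-0.05,0.36],0.39]

```text
time_s: 68.25
ee_pos: [0.5594, -0.1128, 0.2842]
eef_rot: [-1.053, -1.082, 1.242]
contact_force: [-0.2, 0.5, -2.0]
finger_gap: 0.014
```

```bash
python3 st.py; python3 p.py 0.532 -0.2346 0.26 85.9 8 1
```

```text
t 68.25 p [ 0.5594 -0.1128  0.2842] yaw 88.63 tooly [-0.1795  0.0465] pitchx(z of tool x,z) [0.0429 0.1804] gap 0.014 F [-0.2  0.5 -2. ] q [-0.207  0.321  1.535  0.009  1.471 -1.759]
from [ 0.5594 -0.1128  0.2842] yaw 88.63 tooly [-0.179  0.046] gap 0.014 step mm 15.9 turn/row -0.34
[1.0, [-1.54, 0.29, 0.26], 0.34]
[1.0, [-1.55, 0.28, 0.22], 0.34]
[1.0, [-1.55, 0.28, 0.2], 0.34]
```

jog_arm:
  series:
    - [1,[-1.5,0.15,0.26],0.34]
    - [1,[-1.5,0.15,0.25],0.34]
    - [1,[-1.5,0.15,0.24],0.34]
    - [1,[-1.5,0.15,0.22],0.34]
    - [1,[-1.5,0.15,0.22],0.34]
    - [1,[-1.5,0.15,0.2],0.34]
    - [1,[-1.4,0.15,0.2],0.34]
    - [1,[-0.7,0.1,0.1],0.2]
    - [1,[0,0,0],0]
    - [1,[0,0,0],0]
    - [1,[0,0,0],0]

```text
time_s: 69.35
ee_pos: [0.5331, -0.234, 0.27]
eef_rot: [-1.078, -1.043, 1.208]
contact_force: [1.0, 0.9, -2.4]
finger_gap: 0.0137
```

```bash
python3 st.py; python3 p.py 0.532 -0.2346 0.18 85.9 4 1
```

```text
t 69.35 p [ 0.5331 -0.234   0.27  ] yaw 85.73 tooly [-0.1797  0.0476] pitchx(z of tool x,z) [0.0346 0.1826] gap 0.0137 F [ 1.   0.9 -2.4] q [-0.4    0.349  1.527 -0.026  1.45  -1.894]
from [ 0.5331 -0.234   0.27  ] yaw 85.73 tooly [-0.18   0.048] gap 0.0137 step mm 22.5 turn/row 0.04
[1.0, [-0.1, 2.21, -0.39], -0.04]
[1.0, [-0.1, 2.21, -0.39], -0.04]
[1.0, [-0.1, 2.21, -0.39], -0.04]
```

jog_arm:
  series:
    - [1,[-0.1,1.6,-0.3],-0.04]
    - [1,[-0.09,2.0,-0.36],-0.04]
    - [1,[-0.09,2.0,-0.36],0]
    - [1,[-0.09,2.0,-0.36],0]
    - [1,[-0.05,1.0,-0.18],0]
    - [1,[0,0,0],0]
    - [1,[0,0,0],0]

```text
time_s: 70.05
ee_pos: [0.5355, -0.2317, 0.1822]
eef_rot: [-1.079, -1.05, 1.212]
contact_force: [-0.4, 0.2, -1.0]
finger_gap: 0.0139
```

```bash
python3 st.py; python3 p.py 0.532 -0.2346 0.105 85.9 4 1;python3 - <<'E'
from h import *
im2,d=viewer.capture("side"); save("ak_side.png",cv2.resize(im2[170:340,280:420],None,fx=5,fy=3.5,interpolation=cv2.INTER_CUBIC))
E
```

```text
t 70.05 p [ 0.5355 -0.2317  0.1822] yaw 86.1 tooly [-0.1756  0.0461] pitchx(z of tool x,z) [0.0346 0.1783] gap 0.0139 F [-0.4  0.2 -1. ] q [-0.396  0.424  1.617 -0.026  1.282 -1.892]
from [ 0.5355 -0.2317  0.1822] yaw 86.1 tooly [-0.176  0.046] gap 0.0139 step mm 19.3 turn/row -0.05
[1.0, [-0.14, 1.91, -0.26], 0.05]
[1.0, [-0.14, 1.91, -0.26], 0.05]
[1.0, [-0.14, 1.91, -0.26], 0.05]
```

View pics/ak_side.png

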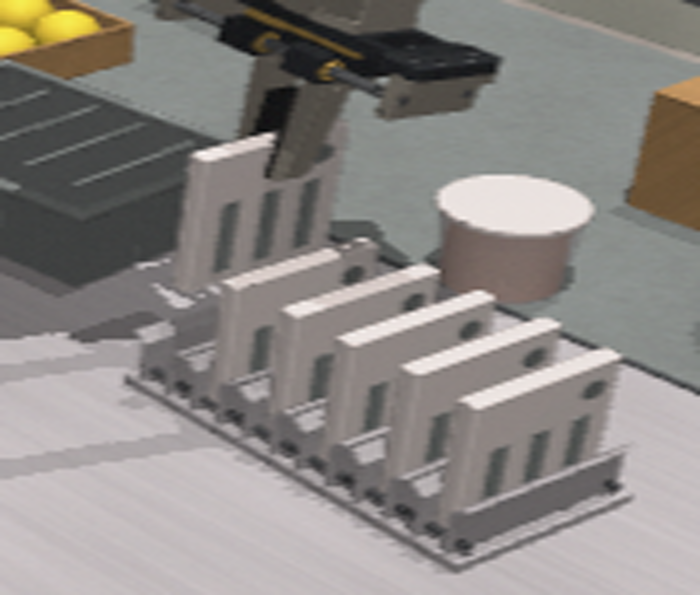

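jog_arm:
  series:
    - [1,[-0.3,0.3,0.1],0]
    - [1,[0,0,0],0]
    - [1,[-0.05,1.3,-0.22],0]
    - [1,[-0.05,1.4,-0.25],0]
    - [1,[-0.05,1.4,-0.25],0]
    - [1,[-0.05,1.2,-0.22],0]
    - [1,[0,0,0],0]
    - [1,[0,0,0],0]

```text
time_s: 70.9
ee_pos: [0.5341, -0.2354, 0.1217]
eef_rot: [-1.081, -1.051, 1.211]
contact_force: [-0.4, 0.2, -1.2]
finger_gap: 0.0139
```

```bash
python3 st.py; python3 p.py 0.532 -0.2346 0.101 85.9 1 1
```

```text
t 70.9 p [ 0.5341 -0.2354  0.1217] yaw 86.09 tooly [-0.1737  0.0454] pitchx(z of tool x,z) [0.034  0.1762] gap 0.0139 F [-0.4  0.2 -1.2] q [-0.402  0.488  1.664 -0.028  1.168 -1.894]
from [ 0.5341 -0.2354  0.1217] yaw 86.09 tooly [-0.174  0.045] gap 0.0139 step mm 20.8 turn/row -0.19
[1.0, [-0.01, 2.07, -0.15], 0.19]
[1.0, [-0.01, 2.07, -0.15], 0.19]
[1.0, [-0.01, 2.07, -0.15], 0.19]
```

jog_arm:
  series:
    - [1,[0,1.0,-0.15],0]
    - [1,[0,0.8,-0.12],0]
    - [1,[0,0.3,0],0]
    - [1,[0,0,0],0]
    - [1,[0,0,0],0]

```text
time_s: 71.4
ee_pos: [0.5335, -0.2346, 0.0992]
eef_rot: [-1.082, -1.052, 1.211]
contact_force: [-0.7, 0.1, -0.6]
finger_gap: 0.0137
```

```bash
python3 st.py
```

```text
t 71.4 p [ 0.5335 -0.2346  0.0992] yaw 86.1 tooly [-0.1729  0.045 ] pitchx(z of tool x,z) [0.0337 0.1754] gap 0.0137 F [-0.7  0.1 -0.6] q [-0.401  0.513  1.681 -0.029  1.125 -1.892]
```

Fully down (force relieving). Release narrowly and retreat up.

jog_arm:
  series:
    - [0.8,[0,0,0],0]
    - [0.74,[0,0,0],0]
    - [0.72,[0,0,0],0]
    - [0.72,[0,0,0],0]
    - [0.72,[0,0,0],0]
    - [0.72,[0,0,0],0]

```text
time_s: 72.0
ee_pos: [0.5347, -0.2352, 0.101]
eef_rot: [-1.084, -1.053, 1.21]
contact_force: [-0.4, 0.3, -0.1]
finger_gap: 0.0258
```

jog_arm:
  series:
    - [0.72,[0.06,-1.5,0.27],0]
    - [0.72,[0.08,-2.2,0.4],0]
    - [0.72,[0.1,-2.5,0.45],0]
    - [0.72,[0.1,-2.5,0.45],0]
    - [0.72,[0.1,-2.5,0.45],0]
    - [0.72,[0.1,-2.0,0.4],0]
    - [0.72,[0,0,0],0]

```text
time_s: 72.7
ee_pos: [0.5335, -0.234, 0.2465]
eef_rot: [-1.086, -1.054, 1.21]
contact_force: [0.3, -0.0, -0.2]
finger_gap: 0.0255
```

```bash
python3 st.py; python3 p.py 0.40 -0.10 0.30 90 10 0.7
```

```text
t 72.7 p [ 0.5335 -0.234   0.2465] yaw 86.1 tooly [-0.1689  0.0433] pitchx(z of tool x,z) [0.0322 0.1714] gap 0.0255 F [ 0.3 -0.  -0.2] q [-0.4    0.361  1.562 -0.026  1.393 -1.899]
from [ 0.5335 -0.234   0.2465] yaw 86.1 tooly [-0.169  0.043] gap 0.0255 step mm 19.7 turn/row 0.39
[0.7, [1.26, -0.24, 1.49], -0.39]
[0.7, [1.31, -0.25, 1.44], -0.39]
[0.7, [1.35, -0.25, 1.41], -0.39]
```

Back the arm off so both cameras have a clear view for the final checks.

jog_arm:
  series:
    - [0.7,[0.8,-0.4,1.2],0]
    - [0.7,[1.2,-0.4,1.5],0]
    - [0.7,[1.2,-0.4,1.5],0]
    - [0.7,[1.2,-0.4,1.5],0]
    - [0.7,[1.2,-0.4,1.5],0]
    - [0.7,[1.2,-0.4,1.5],0]
    - [0.7,[1.2,-0.4,1.5],0]
    - [0.7,[1.2,-0.4,1.5],0]
    - [0.7,[0.6,0,0.8],0]
    - [0.7,[0,0,0],0]

```text
time_s: 73.7
ee_pos: [0.4078, -0.1207, 0.3003]
eef_rot: [-1.074, -1.047, 1.212]
contact_force: [0.6, 0.1, -0.7]
finger_gap: 0.0273
```

```bash
python3 st.py
python3 - <<'E'
from pl import *
im,W=grab(); save("z_top.png",im); 
x,y,z=W[...,0],W[...,1],W[...,2]
c=np.array([.5215,-.3365]); a=np.radians(-4.1); ux=np.array([np.cos(a),np.sin(a)]); uy=np.array([-ux[1],ux[0]])
for o in comps(W,im,xr=(.4,.65),yr=(-.5,-.15)):
    d=np.array(o[:2])-c; print("rack-frame x %.4f y %.4f top z %.4f"%(d@ux,d@uy,o[2]), np.round(o[3:],3))
print("crate",crate_fit(W)[:2])
g=im.astype(int).sum(-1)
m=(x>.4)&(x<.75)&(y>.25)&(y<.45)&(z>.07)&(z<.13)&(g<120); P=W[m]; print("hook handle",len(P),np.median(P,0).round(4),rect(P))
h=np.polyfit((P[:,:2]-P[:,:2].mean(0))@[.99,.14],P[:,2],1); print("handle slope",h[0])
m=(x>.58)&(x<.69)&(y>.25)&(y<.45)&(z>.08)&(z<.13)
c0=np.array([.538,.336]);b=np.radians(8.3);u=np.array([np.cos(b),np.sin(b)]);v=np.array([-u[1],u[0]])
Q=W[m]; s=(Q[:,:2]-c0)@u; t=(Q[:,:2]-c0)@v; k=(abs(t)<.008)&(s>.10)&(s<.13); print("rod",k.sum(),np.median(t[k]),np.median(Q[k,2]))
im2,d=viewer.capture("side"); save("z_side.png",im2)
E
```

```text
t 73.7 p [ 0.4078 -0.1207  0.3003] yaw 86.07 tooly [-0.1806  0.0482] pitchx(z of tool x,z) [0.0363 0.1834] gap 0.0273 F [ 0.6  0.1 -0.7] q [-0.287  0.07   1.812 -0.005  1.447 -1.792]
rack-frame x -0.0002 y -0.1015 top z 0.1264 [ 9.800e-02  1.600e-02 -3.975e+00  1.910e+02]
rack-frame x 0.0021 y -0.0602 top z 0.1268 [ 9.90e-02  1.50e-02 -3.21e+00  1.92e+02]
rack-frame x 0.0248 y -0.0193 top z 0.1266 [ 4.600e-02  1.500e-02 -3.835e+00  9.200e+01]
rack-frame x 0.0265 y 0.0218 top z 0.1274 [ 4.500e-02  1.400e-02 -2.762e+00  9.000e+01]
rack-frame x 0.0291 y 0.0647 top z 0.1267 [3.100e-02 1.500e-02 3.073e+00 6.500e+01]
crate (((0.6011042594909668, 0.016519345343112946), (0.1605113446712494, 0.22455203533172607), 3.576831340789795), 842)
hook handle 264 [0.5392 0.3341 0.0976] ((0.5388414859771729, 0.3345355689525604), (0.10336935520172119, 0.020639948546886444), 8.614097595214844)
handle slope -0.0019026704230602125
rod 29 -0.00039144996690183945 0.08788340122465677
```

View pics/z_top.png

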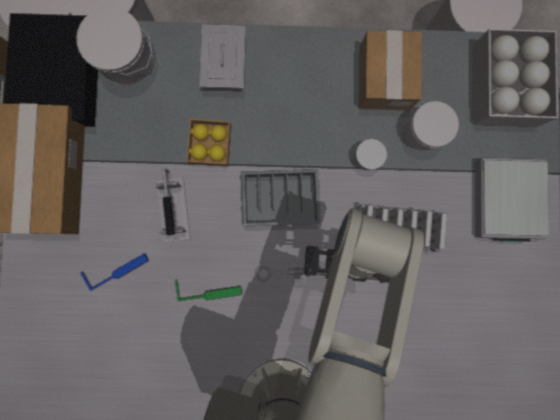

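View pics/z_side.png

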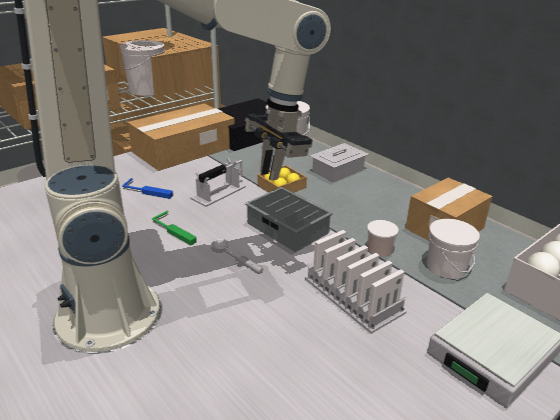

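jog_arm:
  series:
    - [0.7,[2.5,-0.2,0],0]
    - [0.7,[3,-0.2,0],0]
    - [0.7,[3,-0.2,0],0]
    - [0.7,[3,-0.2,0],0]
    - [0.7,[3,-0.2,0],0]
    - [0.7,[3,-0.2,0],0]
    - [0.7,[1.5,-0.1,0],0]
    - [0.7,[0,0,0],0]
    - [0.7,[0,0,0],0]

```text
time_s: 74.7
ee_pos: [0.4298, 0.0706, 0.3153]
eef_rot: [-1.074, -1.04, 1.211]
contact_force: [0.0, -0.5, 0.2]
finger_gap: 0.0278
```

```bash
python3 st.py
python3 - <<'E'
from pl import *
im,W=grab(); save("z2_top.png",im[60:300,150:450].repeat(2,0).repeat(2,1)); 
c=np.array([.5215,-.3365]); a=np.radians(-4.1); ux=np.array([np.cos(a),np.sin(a)]); uy=np.array([-ux[1],ux[0]])
for o in comps(W,im,xr=(.4,.65),yr=(-.5,-.15)):
    d=np.array(o[:2])-c; print("rack-frame x %.4f y %.4f top z %.4f"%(d@ux,d@uy,o[2]), np.round(o[3:],3))
im2,d=viewer.capture("side"); save("z2_side.png",cv2.resize(im2[170:340,280:420],None,fx=5,fy=3.5,interpolation=cv2.INTER_CUBIC))
E
```

```text
t 74.7 p [0.4298 0.0706 0.3153] yaw 85.78 tooly [-0.1845  0.047 ] pitchx(z of tool x,z) [0.0339 0.1874] gap 0.0278 F [ 0.  -0.5  0.2] q [ 0.105  0.071  1.78   0.066  1.472 -1.408]
rack-frame x 0.0001 y -0.1017 top z 0.1266 [ 9.900e-02  1.600e-02 -4.979e+00  1.860e+02]
rack-frame x 0.0021 y -0.0605 top z 0.1259 [ 9.900e-02  1.600e-02 -5.246e+00  1.870e+02]
rack-frame x -0.0007 y -0.0186 top z 0.1266 [ 9.600e-02  1.700e-02 -3.325e+00  1.900e+02]
rack-frame x -0.0004 y 0.0211 top z 0.1268 [ 9.900e-02  1.500e-02 -4.812e+00  1.900e+02]
rack-frame x -0.0032 y 0.0643 top z 0.1268 [ 9.600e-02  1.500e-02 -3.679e+00  1.930e+02]
rack-frame x 0.0025 y 0.1066 top z 0.1267 [ 9.900e-02  1.500e-02 -3.814e+00  1.930e+02]
```

View pics/z2_top.png

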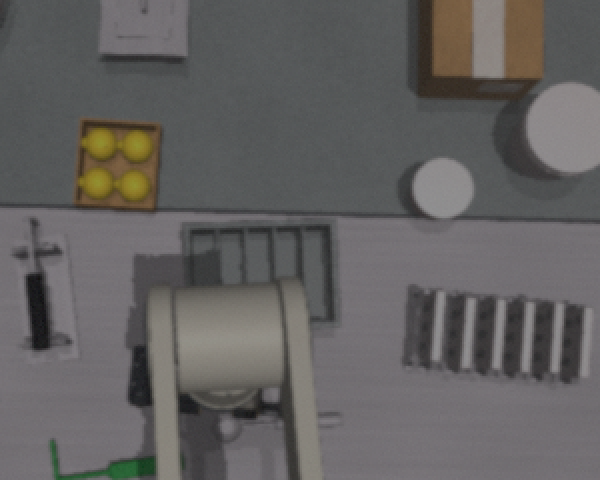

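View pics/z2_side.png

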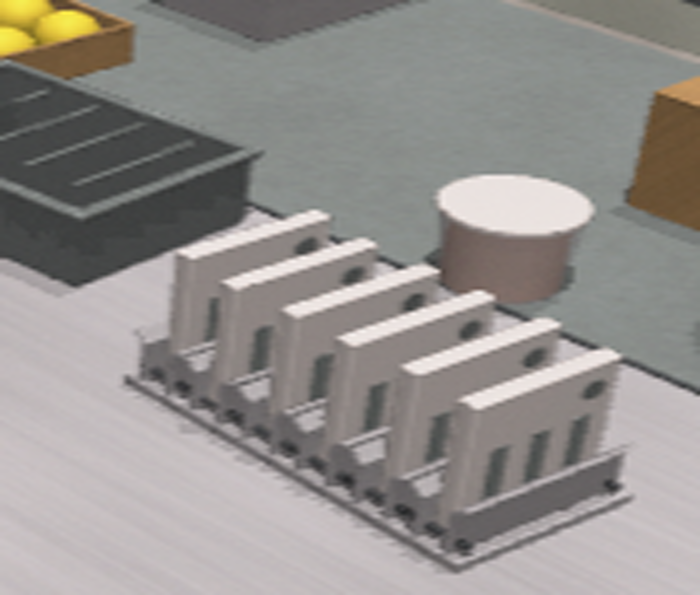

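jog_arm:
  series:
    - [0.7,[0,0,0],0]
    - [0.7,[0,0,0],0]
    - [0.7,[0,0,0],0]

```text
time_s: 75.1
ee_pos: [0.4297, 0.0681, 0.3151]
eef_rot: [-1.076, -1.036, 1.208]
contact_force: [0.5, -0.7, -0.7]
finger_gap: 0.0275
```

```bash
python3 -c "
from bench import env
print(env.hand_in()); print(env.state()['time_s'])"
```

```text
the job is handed in; nothing more can be done
None
the job is handed in; nothing more can be done
```

The job is done and handed in at about 75 s of the 210 s. I took the black hook and dragged the crate from x ≈ 0.755 to x ≈ 0.601. I put the hook back on its rest, then stood all five plates in the free rack slots, one to a slot.

My last checks from the camera images:
- **Plates:** all six tops are at the same height (0.126–0.127 m), the same as the plate that was already there, so they are fully down. They are within about 3 mm of centre along their slots and within about 4 mm across.
- **Kept plate:** it reads within about 1 mm of where it was at the start.
- **Hook:** it lies level in both notches, within about 2 mm and 1° of its starting pose.
- **Crate:** it is upright, with its middle at x ≈ 0.60. I saw no sign that it had been knocked.
- **Bystanders:** spoon, tub and lemon box look undisturbed in the pictures; I did not re-measure them.

Nothing disagreed or failed. The tool slowly tilted to about 0.19 rad over the run because tilt could not be commanded, so I allowed for it in each placing and it did not show in the final plate poses.

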